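Weigh up the beeswax blocks

TASK

Weigh up the beeswax: if a check weight has been left on the scale's pan, stand it on the wooden coaster, set the blue tub centred on the pan, and put every stray wax block from bench and pan into the aluminium tray. When all that is ready, tip the tray over the tub so that all the blocks slide in, and let the full tub stand on the pan, centred and untouched, until it is still. Then (the tray may go back before or after) stand the tray level on its cork mat and the full tub on its green mat, both centred, without disturbing anything else on the bench or ever tipping the tub over.

Things in the scene. Friction and masses are not known exactly. Their poses are not given: they have to be found in the camera images.
- tray: aluminium tray 180 (x) x 150 (y) mm, 0.3 kg, floor 4 mm; walls 30 mm high at back (-x) and sides, open lip at +x. Wooden handle bar along y from side to side at x = -20 mm, 14 mm thick (x), 26 mm high, its centre 95 mm above the underside. Origin: centre of underside. Starts on its cork mat, lip roughly towards the robot. Smooth: blocks slide off the lip when tipped 25 to 45 degrees
- tray_mat: cork mat 210 x 180 mm, 4 mm thick, fixed: the tray's place (to the left or the right). Origin under its centre
- tub: blue open tub 150 (x) x 170 (y) mm, about 0.22 kg, rim 60 mm above its underside, walls 6 mm, floor 5 mm; in the middle of its -x wall an upright grip tab, 50 mm wide (y), 12 mm thick (x), centred at x = -69 mm, rising to 105 mm. Origin: centre of underside. Starts empty on its green mat, tab roughly towards the robot
- tub_mat: green painted mat 190 x 210 mm, 4 mm thick, fixed: the tub's place (to the left or the right). Origin under its centre
- pan_top (a point): centre of the upper face of the scale's pan (small red dot): a flat steel plate 170 x 170 mm, 52 mm above the bench when empty, on a grey scale body 145 x 145 mm; it is sprung and sinks about 1 mm per 50 g, 15 mm at most. Its x and y axes run along the pan's edges
- weight: brass check weight, 52 mm across, 40 mm tall body, with a 28 mm knob on top from 54 to 78 mm above its underside, 0.4 kg; origin in the centre of its underside. Sometimes left standing on the pan; otherwise absent
- coaster: round dark wooden coaster, 90 mm across, 6 mm thick, fixed on the bench: the check weight's place. Origin under its centre
- wax1: amber-yellow beeswax block, 60 x 34 x 24 mm (long along its x, 34 mm along its y), 45 g; origin in the centre of its underside. It lies in the tray at the start
- wax2: amber-yellow beeswax block, 60 x 34 x 24 mm (long along its x, 34 mm along its y), 45 g; origin in the centre of its underside. It lies in the tray at the start
- wax3: amber-yellow beeswax block, 60 x 34 x 24 mm (long along its x, 34 mm along its y), 45 g; origin in the centre of its underside. A stray: when present it lies on the bench between robot and scale
- wax4: amber-yellow beeswax block, 60 x 34 x 24 mm (long along its x, 34 mm along its y), 45 g; origin in the centre of its underside. A stray: when present it lies on the bench between robot and scale
- wax5: amber-yellow beeswax block, 60 x 34 x 24 mm (long along its x, 34 mm along its y), 45 g; origin in the centre of its underside. A stray: when present it lies on the bench between robot and scale
- wax6: amber-yellow beeswax block, 60 x 34 x 24 mm (long along its x, 34 mm along its y), 45 g; origin in the centre of its underside. A stray: when present it lies on the scale's pan at the start
- spool: thread spool, white thread on pale wood, 52 mm across, 60 mm tall, standing on the bench; origin under its centre. A bystander
- dye: amber glass bottle, 60 mm across, 140 mm tall, at the far edge; origin under its centre. A bystander
- rivets: clear jar with a steel lid, 72 mm across, 90 mm tall; origin under its centre. A bystander
- mallet: mallet lying flat, 240 mm long, pale wooden handle, dark wooden head; origin under its middle. A bystander
- awl: awl lying flat, 180 mm long, wooden handle; origin under its middle. A bystander
- brushcup: open steel cup, 80 mm across, 100 mm tall; origin under its centre. A bystander
Mind the look-alikes: they are no part of the job. What is shaped like the wax6 but pink or red is not meant. What is shaped like the part that bears pan_top but pink is not meant.

How it is judged:
On the way, in this order (a step that is already met when the one before it is completed fails the run):
1. the check weight, if there is one, stands on the coaster; the tub stands released and centred on the pan (within 22 mm); every wax block present lies in the level tray (horizontal distance between weight and coaster below 0.025 m and angle between each of weight, tub, tray's own z axis and vertical below 0.12 rad and height (world z) of weight below 0.02 m and horizontal distance between tub and pan_top below 0.022 m and z of tub in the frame of pan_top below 0.008 m and contact force between the fingers and tub below 0.05 N and linear speed of tub below 0.03 m/s and x of wax1 in the frame of tray between -0.095 and 0.095 m and y of wax1 in the frame of tray between -0.078 and 0.078 m and z of wax1 in the frame of tray between -0.01 and 0.08 m and x of wax2 in the frame of tray between -0.095 and 0.095 m and y of wax2 in the frame of tray between -0.078 and 0.078 m and z of wax2 in the frame of tray between -0.01 and 0.08 m and x of wax3 in the frame of tray between -0.095 and 0.095 m and y of wax3 in the frame of tray between -0.078 and 0.078 m and z of wax3 in the frame of tray between -0.01 and 0.08 m and x of wax4 in the frame of tray between -0.095 and 0.095 m and y of wax4 in the frame of tray between -0.078 and 0.078 m and z of wax4 in the frame of tray between -0.01 and 0.08 m and x of wax5 in the frame of tray between -0.095 and 0.095 m and y of wax5 in the frame of tray between -0.078 and 0.078 m and z of wax5 in the frame of tray between -0.01 and 0.08 m and x of wax6 in the frame of tray between -0.095 and 0.095 m and y of wax6 in the frame of tray between -0.078 and 0.078 m and z of wax6 in the frame of tray between -0.01 and 0.08 m), for 0.2 s.
2. the tray is lifted and tipped (by 20 degrees or more) while the tub stands on the pan (angle between tray's own z axis and vertical above 0.35 rad and height (world z) of tray above 0.08 m and horizontal distance between tub and pan_top below 0.06 m and z of tub in the frame of pan_top below 0.012 m), for 0.1 s.
3. every wax block lies in the tub, which stands released, still and centred on the pan (within 22 mm) (horizontal distance between tub and pan_top below 0.022 m and angle between tub's own z axis and vertical below 0.12 rad and z of tub in the frame of pan_top below 0.008 m and contact force between the fingers and tub below 0.05 N and linear speed of each of tub, wax1, wax2, wax3, wax4, wax5, wax6 below 0.03 m/s and x of wax1 in the frame of tub between -0.075 and 0.075 m and y of wax1 in the frame of tub between -0.085 and 0.085 m and z of wax1 in the frame of tub between -0.01 and 0.08 m and x of wax2 in the frame of tub between -0.075 and 0.075 m and y of wax2 in the frame of tub between -0.085 and 0.085 m and z of wax2 in the frame of tub between -0.01 and 0.08 m and x of wax3 in the frame of tub between -0.075 and 0.075 m and y of wax3 in the frame of tub between -0.085 and 0.085 m and z of wax3 in the frame of tub between -0.01 and 0.08 m and x of wax4 in the frame of tub between -0.075 and 0.075 m and y of wax4 in the frame of tub between -0.085 and 0.085 m and z of wax4 in the frame of tub between -0.01 and 0.08 m and x of wax5 in the frame of tub between -0.075 and 0.075 m and y of wax5 in the frame of tub between -0.085 and 0.085 m and z of wax5 in the frame of tub between -0.01 and 0.08 m and x of wax6 in the frame of tub between -0.075 and 0.075 m and y of wax6 in the frame of tub between -0.085 and 0.085 m and z of wax6 in the frame of tub between -0.01 and 0.08 m), for 0.5 s.
At the end, for the whole second after the job is handed in: Every wax block present lies in the tub; the tub stands upright on its green mat within 30 mm of its centre; the tray stands level on its cork mat within 30 mm of its centre; the check weight, if present, stands upright on the coaster within 25 mm of its centre; all at rest (x of wax1 in the frame of tub between -0.075 and 0.075 m and y of wax1 in the frame of tub between -0.085 and 0.085 m and z of wax1 in the frame of tub between -0.01 and 0.08 m and x of wax2 in the frame of tub between -0.075 and 0.075 m and y of wax2 in the frame of tub between -0.085 and 0.085 m and z of wax2 in the frame of tub between -0.01 and 0.08 m and x of wax3 in the frame of tub between -0.075 and 0.075 m and y of wax3 in the frame of tub between -0.085 and 0.085 m and z of wax3 in the frame of tub between -0.01 and 0.08 m and x of wax4 in the frame of tub between -0.075 and 0.075 m and y of wax4 in the frame of tub between -0.085 and 0.085 m and z of wax4 in the frame of tub between -0.01 and 0.08 m and x of wax5 in the frame of tub between -0.075 and 0.075 m and y of wax5 in the frame of tub between -0.085 and 0.085 m and z of wax5 in the frame of tub between -0.01 and 0.08 m and x of wax6 in the frame of tub between -0.075 and 0.075 m and y of wax6 in the frame of tub between -0.085 and 0.085 m and z of wax6 in the frame of tub between -0.01 and 0.08 m and linear speed of each of wax1, wax2, wax3, wax4, wax5, wax6, tub, tray below 0.03 m/s and horizontal distance between tub and tub_mat below 0.03 m and angle between each of tub, tray, weight's own z axis and vertical below 0.12 rad and height (world z) of each of tub, tray below 0.012 m and horizontal distance between tray and tray_mat below 0.03 m and horizontal distance between weight and coaster below 0.025 m and height (world z) of weight below 0.02 m); the robot touches nothing.
It fails at once if a bystander (spool, bottle, jar, mallet, awl or cup) is moved by more than 30 mm (distance of any of spool, dye, rivets, mallet, awl, brushcup from where it was at the start of the episode above 0.03 m).
It fails at once if the tub is tipped over (more than 50 degrees) (angle between tub's own z axis and vertical above 0.87 rad).
Of wax3, wax4, wax5 only 1 to 3 are there at a start; the rules pass over those that are not, and their reading is None.
Of weight, wax6 only 1 to 2 are there at a start; the rules pass over those that are not, and their reading is None.
At some moment in a run one of tub, wax3, wax4, wax5 may be knocked a few centimetres aside while the robot is not near it.
It also fails if it takes over 210 s, if anything falls off the work surface, if the arm or the gripper's body presses on something with over 40 N, if the wrist force passes 120 N, or if a joint passes its speed limit or range.

ROBOT

A 6-joint arm with a two-finger parallel gripper is mounted at the origin on the work surface. World frame = base frame: x ahead of the robot, y to its left, z up, the work surface at z = 0. Lengths are in m, angles in rad, forces in N, time in s.
With the tool pointing down it reaches from about 0.35 to 0.775 m from the base axis. Payload 5.5 kg.
Tool frame: the origin (TCP) lies midway between the tips of the shut fingers; the grasp point (between the pads) lies 19 mm behind it; x points along the fingers, y is the direction in which the jaws open and shut, and the axes are right-handed (so a half turn about x gives the same grasp; the last joint's range is limited). The gripper opens to 85 mm and grips with 20 to 120 N. Pads are 22 mm wide; open, the fingers measure 114 mm over their backs; the gripper's body (76 mm by 85 mm) begins 54 mm behind the grasp point. The pads swing forward as they close: fully open they stand 13 mm farther back than shut.
Start: joints at [-1.43, 0.313, 0.046, 1.304, 0, 1.431], TCP at [0.159, -0.553, 0.231] pointing down, gripper open.
Joint ranges: [-2.76, 2.76], [-0.86, 1.69], [-1.03, 1.26], [-2.2, 2.34], [-1.47, 1.5], [-3.14, 3.14]. Speed limits (rad/s): [2.57, 2.57, 3.14, 3.14, 3.14, 3.14].

INTERFACE

Orientations are given as a unit quaternion [w, x, y, z].
In Python, from workcell import env, optics, order, models gives the robot as it stands. The module is installed in compiled form; this text tells all that it offers.
- The arm moves only by the tool servo_tool, never from a script. Its argument "moves" is a list of rows, each a list of 5 numbers: the shift along the tool's x, y, z in cm, then the turn about the tool's x in rad, then the closure, from -1 (fully open) to 1 (shut). A call has exactly 10 rows; each row shifts and turns the commanded pose from where the row before left it, along the tool's axes as they then stand; what a row does not reach is not made up. A row lasts 1/8 s, in which the tool goes at most 62.5 mm and 10.7 degrees, less where a joint would pass 70% of its speed; a pose out of reach is approached as far as the arm can. A call is refused whole if a number of a shift passes 6.25 or a number of a turn 0.188, either way. A call with a gripper value outside its range is refused whole. The fingers move at their own pace and stop on an object; "grip_force" is the grip in N (left out, the last holds). Time passes only in rows, so rows that do not move let the fingers close, or fill a call up. It gives the time, the measured TCP pose, the force and the opening at its end, in the units of the state.
- env.get_state(): the state, without advancing time (a new reading comes with each control period).
- optics.read_camera(name): name is "scene" or "side" or "wrist"; returns a dict with "pixels" (420x560x3 uint8, blue, green, red), "vertical_fov" (degrees; the focal length in pixels is half the picture's height over the tangent of half this angle, whatever the lens; pixels are square), "cx", "cy" (the principal point, pixels), "k1" (the pictures are not rectified: a ray, as slopes to the right and down, at radius r is drawn at 1 + k1 r^2 times it, then the intrinsics apply), "extrinsics" (4x4, takes a point from world to camera coordinates). Camera axes: x right, y up, looking along -z (the intrinsics and any distortion apply to the point x, -y, -z); pixel columns grow to the right and rows downward; lengths in m; the calibration is good to about 2 mm. A picture is of the moment at which its call begins. There is no depth.
- order.hand_in(): hands the job in, once; it reports no verdict.
Trained networks look in a picture, given as the dict that the camera call returned (one of the last four; its "shot" number tells which), for a name from the list of things; names that differ only in an ending like _2 or _b are one class to them, and where a whole thing is asked for, a point or a joint stands for the part that bears it (a point fixed in the world has none). Each returns a list of dicts, best first, with "conf" (0 to 1); they miss things now and then, are a little off and sometimes report something else, mostly with a low value. They report only what shows in the picture. A call takes as long as a camera call. They do not tell look-alikes from the thing itself.
- models.outline_of(name, picture): "pixels" (420x560 bool, what is visible of it) and "location" ([column, row] in pixels, amid what is visible of it).
- models.pinpoint(name, picture): "location" ([column, row] in pixels: a listed point, or the origin of a listed thing).
The state is a dict: "clock": time; "joint_pos": joint angles; "qvel": joint speeds; "tau": joint torques, N m; "tcp_pos": TCP position; "orientation": TCP orientation; "wrist_force": force on the tool from outside, world axes, zero at the start; "ft_torque": the same for the moment, N m; "finger_gap": finger opening in m.
Only numpy, scipy, OpenCV 4.12 (cv2) and the standard library are available. Lean on these libraries where they do the work, as an engineer would, in place of code of your own. Each camera call takes 0.05 s, during which the arm holds its last target.

## Working session

There is one attempt and no reset: what is moved stays moved. The work goes in short steps, Python scripts to look and compute and a tool call to move; the robot and the scene stay as the last step left them, time stands still between calls to the robot, and variables do not carry over. Pictures are saved under pics/ and viewed, and the job is handed in when it is done.

Besides the shell and the picture viewer there is one more tool, called after "Call:" as name(argument=value, ...) on one line, values as JSON. servo_tool: Moves the arm, as the interface text tells. Its arguments: {"type":"object","properties":{"moves":{"type":"array"},"grip_force":{"type":"number"}},"required":["moves"]}

```bash
mkdir -p pics; ls; cat > h.py <<'E'
import numpy as np, cv2
from workcell import env, optics, order, models
from scipy.spatial.transform import Rotation as R
def cam(name):
    return optics.read_camera(name)
def K(p):
    h=p["pixels"].shape[0]; f=h/2/np.tan(np.radians(p["vertical_fov"])/2); return f
def proj(p,X):
    X=np.atleast_2d(X); E=np.array(p["extrinsics"]); c=(E[:3,:3]@X.T).T+E[:3,3]
    u=c[:,0]/-c[:,2]; v=-c[:,1]/-c[:,2]; r2=u*u+v*v; s=1+p["k1"]*r2; f=K(p)
    return np.c_[p["cx"]+f*u*s,p["cy"]+f*v*s]
def ray(p,px):
    f=K(p); d=np.array([(px[0]-p["cx"])/f,(px[1]-p["cy"])/f]); u=d.copy()
    for _ in range(30): u=d/(1+p["k1"]*(u@u))
    E=np.array(p["extrinsics"]); Rm=E[:3,:3]; o=-Rm.T@E[:3,3]
    w=Rm.T@np.array([u[0],-u[1],-1.]); return o,w/np.linalg.norm(w)
def onz(p,px,z):
    o,w=ray(p,px); return o+w*(z-o[2])/w[2]
def save(p,fn,crop=None,s=1):
    im=p["pixels"]
    if crop: x0,y0,x1,y1=crop; im=im[y0:y1,x0:x1]
    if s!=1: im=cv2.resize(im,None,fx=s,fy=s,interpolation=cv2.INTER_CUBIC)
    cv2.imwrite(fn,im)
def st():
    s=env.get_state(); return s
E
python3 - <<'E'
from h import *
s=st(); print({k:np.round(v,3) for k,v in s.items()})
for n in ["scene","side","wrist"]:
    p=cam(n); save(p,f"pics/{n}0.png"); print(n,p["vertical_fov"],p["cx"],p["cy"],p["k1"],np.round(p["extrinsics"],3).tolist())
E
```

```text
pics
{'clock': np.float64(0.0), 'joint_pos': array([-1.43 ,  0.314,  0.045,  1.304, -0.   ,  1.431]), 'qvel': array([ 0.   ,  0.001, -0.   , -0.   , -0.002,  0.001]), 'tau': array([ 0.0000e+00, -4.8063e+01,  2.9853e+01,  2.0000e-02, -0.0000e+00,
       -0.0000e+00]), 'tcp_pos': array([ 0.159, -0.552,  0.23 ]), 'orientation': array([-0.098, -0.7  , -0.1  ,  0.7  ]), 'wrist_force': array([ 0.078, -0.015, -0.021]), 'ft_torque': array([ 0.029, -0.016,  0.005]), 'finger_gap': np.float64(0.086)}
scene 43.713091510394264 270.61448217303956 208.11969166331798 0.03443804643235502 [[-0.828, 0.561, -0.016, 0.383], [-0.461, -0.664, 0.589, 0.267], [0.32, 0.495, 0.808, -1.928], [0.0, 0.0, 0.0, 1.0]]
side 45.65690247569985 273.3890275739496 213.87004343502647 -0.10789781173128639 [[0.991, -0.133, 0.0, -0.498], [0.078, 0.584, 0.808, -0.138], [-0.107, -0.801, 0.589, -1.332], [0.0, 0.0, 0.0, 1.0]]
wrist 65.052576072053 281.0641201073043 207.16160045963562 -0.022119053306938714 [[0.278, -0.961, -0.002, -0.573], [0.92, 0.267, -0.286, 0.039], [0.275, 0.077, 0.958, -0.379], [0.0, 0.0, 0.0, 1.0]]
```

View pics/scene0.png

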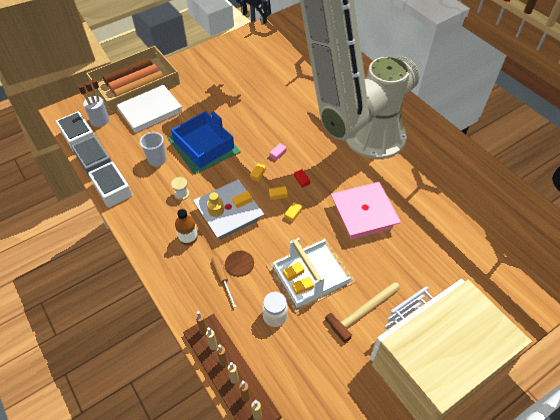

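View pics/side0.png

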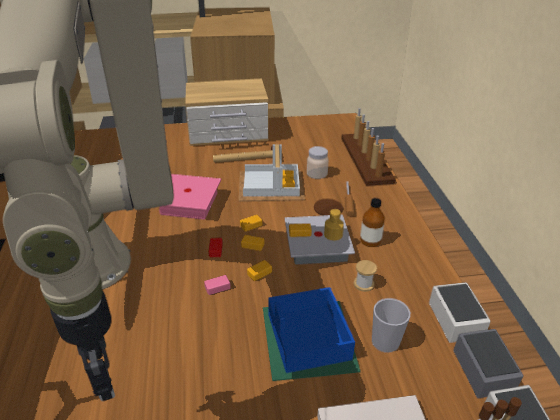

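View pics/wrist0.png

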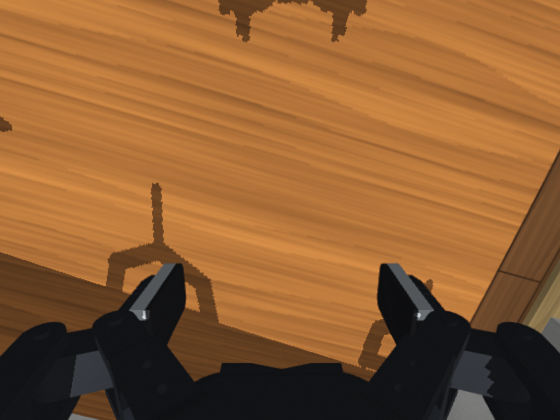

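```bash
cat > look.py <<'E'
from h import *
H=dict(tray=0,tray_mat=0,tub=0,tub_mat=0,pan_top=.043,weight=.05,coaster=0,wax=0.0,spool=0,dye=0,rivets=0,mallet=0,awl=0,brushcup=0)
ps={n:cam(n) for n in ["scene","side"]}
for name in ["tray","tray_mat","tub","tub_mat","pan_top","weight","coaster","wax1","spool","dye","rivets","mallet","awl","brushcup"]:
    out=[]
    for n in ps:
        r=models.pinpoint(name,ps[n])
        z={'tray':.004,'tub':.004,'pan_top':.043,'weight':.043,'wax1':0.0}.get(name,0)
        out.append((n,[(round(d["conf"],2),np.round(d["location"]).astype(int).tolist(),np.round(onz(ps[n],d["location"],z)[:2],3).tolist()) for d in r if d["conf"]>.2]))
    print(name,out)
import pickle; pickle.dump(ps,open("ps.pkl","wb"))
E
python3 look.py
```

```text
tray [('scene', [(0.78, [307, 277], [0.555, 0.334])]), ('side', [(0.72, [270, 183], [0.538, 0.334])])]
tray_mat [('scene', []), ('side', [(0.64, [268, 186], [0.529, 0.322])])]
tub [('scene', [(0.93, [206, 145], [0.536, -0.312]), (0.52, [257, 172], [0.451, -0.101])]), ('side', [(0.95, [312, 334], [0.551, -0.313])])]
tub_mat [('scene', []), ('side', [])]
pan_top [('scene', [(0.74, [364, 209], [0.272, 0.253]), (0.63, [230, 204], [0.616, -0.009]), (0.59, [308, 274], [0.562, 0.342]), (0.35, [156, 160], [0.727, -0.319])]), ('side', [(0.68, [315, 235], [0.619, -0.004]), (0.63, [186, 187], [0.262, 0.287])])]
weight [('scene', [(0.86, [214, 208], [0.667, -0.022])]), ('side', [(0.86, [334, 236], [0.667, -0.017])])]
coaster [('scene', [(0.87, [236, 261], [0.701, 0.162]), (0.45, [275, 196], [0.459, 0.021])]), ('side', [(0.78, [326, 211], [0.688, 0.16])])]
wax1 [('scene', [(0.76, [290, 210], [0.45, 0.097]), (0.72, [257, 174], [0.455, -0.096]), (0.71, [276, 152], [0.343, -0.144]), (0.65, [293, 272], [0.579, 0.294]), (0.61, [301, 289], [0.593, 0.352]), (0.59, [298, 177], [0.345, -0.002]), (0.5, [24
[... 432 characters left out ...]
0.65, [307, 334], [0.539, -0.309]), (0.6, [361, 283], [0.709, -0.162])])]
dye [('scene', [(0.62, [191, 234], [0.767, -0.007])]), ('side', [(0.81, [375, 245], [0.789, -0.019]), (0.59, [330, 212], [0.7, 0.155])])]
rivets [('scene', [(0.57, [273, 318], [0.713, 0.382])]), ('side', [(0.86, [321, 173], [0.718, 0.381])])]
mallet [('scene', [(0.76, [366, 311], [0.48, 0.516]), (0.53, [295, 218], [0.456, 0.131])]), ('side', [(0.67, [246, 158], [0.473, 0.522])])]
awl [('scene', [(0.72, [221, 283], [0.779, 0.2]), (0.22, [238, 264], [0.703, 0.173])]), ('side', [(0.77, [346, 199], [0.766, 0.214])])]
brushcup [('scene', [(0.96, [158, 162], [0.715, -0.345])]), ('side', [(0.94, [381, 340], [0.704, -0.35])])]
```

```bash
cat > s.py <<'E'
from h import *
s=st(); q=s["orientation"]; M=R.from_quat(np.r_[q[1:],q[0]]).as_matrix()
print("t",round(float(s["clock"]),2),"tcp",np.round(s["tcp_pos"],4),"gap",round(float(s["finger_gap"]),4),"F",np.round(s["wrist_force"],2))
print("x",np.round(M[:,0],3),"y",np.round(M[:,1],3),"z",np.round(M[:,2],3)); print("j",np.round(s["joint_pos"],3))
E
python3 s.py
python3 - <<'E'
import pickle
from h import *
ps=pickle.load(open("ps.pkl","rb"))
save(ps["scene"],"pics/c1.png",(160,100,370,310),3.5)
im=ps["side"]; save(im,"pics/c2.png",(190,130,400,290),3.5)
E
```

```text
t 1.65 tcp [ 0.1593 -0.5525  0.2313] gap 0.0853 F [ 0.33  0.04 -0.76]
x [-0. -0. -1.] y [ 0.277 -0.961  0.   ] z [-0.961 -0.277  0.   ]
j [-1.43   0.313  0.046  1.304 -0.     1.431]
```

View pics/c1.png

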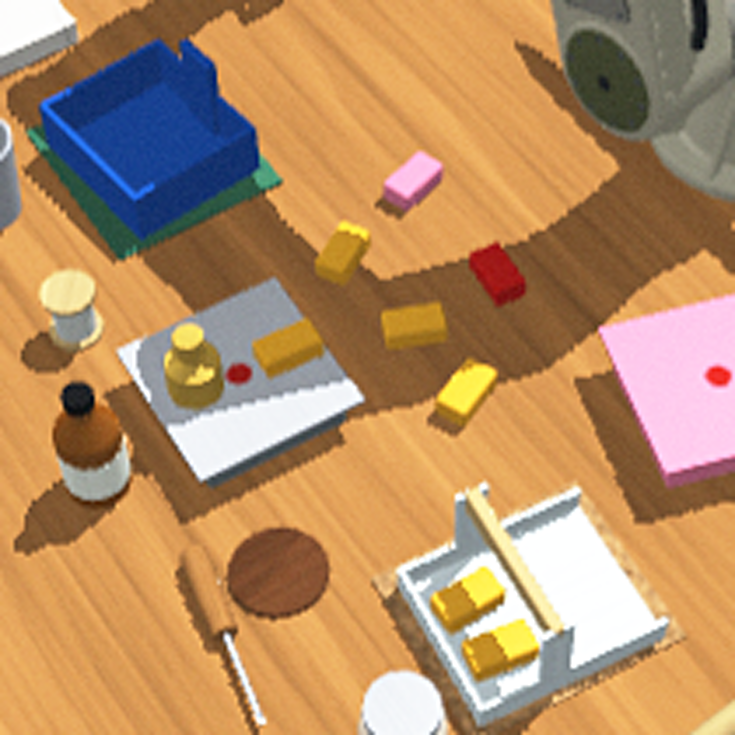

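View pics/c2.png

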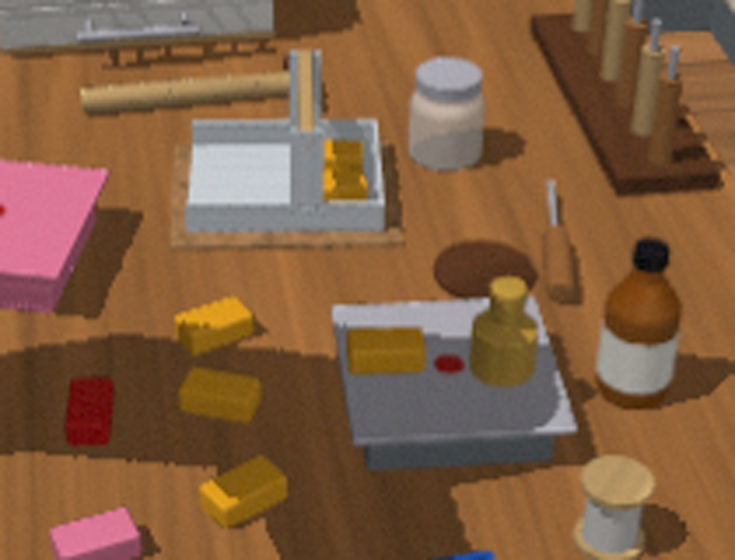

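Call:
servo_tool(moves=[[0,6,0,0,-1],[0,6,0,0,-1],[0,6,0,0,-1],[0,6,0,0,-1],[0,6,0,0,-1],[0,6,0,0,-1],[0,6,0,0,-1],[0,6,0,0,-1],[0,0,0,0,-1],[0,0,0,0,-1]])

```text
clock: 2.9
tcp_pos: [0.252, -0.8762, 0.1867]
orientation: [0.151, 0.704, 0.046, -0.693]
wrist_force: [0.4, -0.2, -0.8]
finger_gap: 0.0853
```

```bash
python3 s.py
```

```text
t 2.9 tcp [ 0.252  -0.8762  0.1867] gap 0.0853 F [ 0.42 -0.18 -0.8 ]
x [ 0.036 -0.144 -0.989] y [ 0.274 -0.95   0.148] z [-0.961 -0.277  0.005]
j [-1.381  1.062  1.264  1.625  0.009  1.48 ]
```

Call:
servo_tool(moves=[[0,6,0,0,-1],[0,6,0,0,-1],[0,6,0,0,-1],[0,6,0,0,-1],[0,6,0,0,-1],[0,6,0,0,-1],[0,0,0,0,-1],[0,0,0,0,-1],[0,0,0,0,-1],[0,0,0,0,-1]])

```text
clock: 4.15
tcp_pos: [0.2887, -1.0025, 0.1879]
orientation: [0.246, 0.701, -0.052, -0.668]
wrist_force: [0.2, -0.7, 0.1]
finger_gap: 0.0857
```

```bash
python3 s.py
```

```text
t 4.15 tcp [ 0.2887 -1.0025  0.1879] gap 0.0857 F [ 0.24 -0.66  0.13]
x [ 0.103 -0.401 -0.91 ] y [ 0.255 -0.874  0.414] z [-0.961 -0.275  0.013]
j [-1.373  1.101  1.264  1.307  0.022  1.492]
```

Call:
servo_tool(moves=[[-2.7,-5.5,0,0,-1],[-2.7,-5.5,0,0,-1],[-2.7,-5.5,0,0,-1],[-2.7,-5.5,0,0,-1],[-2.7,-5.5,0,0,-1],[-2.7,-5.5,0,0,-1],[-2.7,-5.5,0,0,-1],[-2.7,-5.5,0,0,-1],[-2.7,-5.5,0,0,-1],[-2.7,-5.5,0,0,-1]])

```text
clock: 5.4
tcp_pos: [0.1362, -0.471, 0.2095]
orientation: [0.246, 0.701, -0.053, -0.668]
wrist_force: [0.0, 0.1, 1.3]
finger_gap: 0.0856
```

```bash
python3 s.py
```

```text
t 5.4 tcp [ 0.1362 -0.471   0.2095] gap 0.0856 F [0.01 0.12 1.31]
x [ 0.103 -0.402 -0.91 ] y [ 0.255 -0.873  0.415] z [-0.961 -0.275  0.013]
j [-1.499 -0.179 -0.64   0.687  0.074  1.377]
```

Call:
servo_tool(moves=[[-2.7,-5.5,0,0,-1],[-2.7,-5.5,0,0,-1],[-2.7,-5.5,0,0,-1],[-2.7,-5.5,0,0,-1],[-2.7,-5.5,0,0,-1],[-2.7,-5.5,0,0,-1],[0,0,0,0,-1],[0,0,0,0,-1],[0,0,0,0,-1],[0,0,0,0,-1]])

```text
clock: 6.65
tcp_pos: [0.0407, -0.2021, 0.212]
orientation: [0.231, 0.701, -0.026, -0.674]
wrist_force: [0.3, 0.2, 0.0]
finger_gap: 0.0856
```

```bash
python3 s.py
```

```text
t 6.65 tcp [ 0.0407 -0.2021  0.212 ] gap 0.0856 F [0.3  0.24 0.03]
x [ 0.091 -0.348 -0.933] y [ 0.275 -0.892  0.359] z [-0.957 -0.29   0.015]
j [-2.381 -0.82  -0.85   1.357  0.32   0.494]
```

```bash
cat > mv.py <<'E'
# usage: python3 mv.py x y z [x y z ...] : tool-axis shifts (cm) between successive waypoints from the current pose
from h import *
import sys
s=st(); q=s["orientation"]; M=R.from_quat(np.r_[q[1:],q[0]]).as_matrix(); p=np.array(s["tcp_pos"])
W=np.array(list(map(float,sys.argv[1:]))).reshape(-1,3)
for w in W:
    d=M.T@(w-p)*100; n=int(np.ceil(np.linalg.norm(d)/6.0)); n=max(n,1)
    print("to",w,"total cm",np.round(d,1),"rows",n,"each",np.round(d/n,2)); p=w
E
python3 mv.py .42 -.15 .33  .35 .35 .38  -.1 .70 .30
```

```text
to [ 0.42 -0.15  0.33] total cm [ -9.4  10.  -37.6] rows 7 each [-1.34  1.43 -5.38]
to [0.35 0.35 0.38] total cm [-22.7 -44.7  -7.7] rows 9 each [-2.52 -4.97 -0.86]
to [-0.1  0.7  0.3] total cm [ -8.8 -46.5  32.8] rows 10 each [-0.88 -4.65  3.28]
```

Call:
servo_tool(moves=[[-1.3,1.4,-5.4,0,-1],[-1.3,1.4,-5.4,0,-1],[-1.3,1.4,-5.4,0,-1],[-1.3,1.4,-5.4,0,-1],[-1.3,1.4,-5.4,0,-1],[-1.3,1.4,-5.4,0,-1],[-1.3,1.4,-5.4,0,-1],[-2.5,-5,-0.9,0,-1],[-2.5,-5,-0.9,0,-1],[-2.5,-5,-0.9,0,-1]])

```text
clock: 7.9
tcp_pos: [0.2038, -0.0325, 0.2877]
orientation: [0.209, 0.703, 0.001, -0.68]
wrist_force: [0.4, 0.4, 0.2]
finger_gap: 0.0854
```

Call:
servo_tool(moves=[[-2.5,-5,-0.9,0,-1],[-2.5,-5,-0.9,0,-1],[-2.5,-5,-0.9,0,-1],[-2.5,-5,-0.9,0,-1],[-2.5,-5,-0.9,0,-1],[-2.5,-5,-0.9,0,-1],[-0.9,-4.6,3.3,0,-1],[-0.9,-4.6,3.3,0,-1],[-0.9,-4.6,3.3,0,-1],[-0.9,-4.6,3.3,0,-1]])

```text
clock: 9.15
tcp_pos: [0.0757, 0.111, 0.3652]
orientation: [-0.185, -0.686, -0.147, 0.688]
wrist_force: [0.0, -0.0, -0.3]
finger_gap: 0.0854
```

```bash
python3 s.py
```

```text
t 9.15 tcp [0.0757 0.111  0.3652] gap 0.0854 F [ 0.03 -0.02 -0.3 ]
x [ 0.011 -0.053 -0.999] y [ 0.455 -0.889  0.052] z [-0.89  -0.455  0.015]
j [ 0.472 -0.544 -0.363  1.767 -0.052  3.142]
```

```bash
cat > fit.py <<'E'
from h import *
from scipy.optimize import minimize
def boxpts(cx,cy,cz,sx,sy,sz):
    return np.array([[cx+a*sx/2,cy+b*sy/2,cz+c*sz/2] for a in(-1,1) for b in(-1,1) for c in(-1,1)])
def cyl(z0,z1,r):
    t=np.linspace(0,2*np.pi,24,endpoint=False); return np.array([[r*np.cos(a),r*np.sin(a),z] for a in t for z in(z0,z1)])
PARTS={
'wax':[boxpts(0,0,.012,.060,.034,.024)],
'weight':[cyl(0,.040,.026),cyl(.040,.054,.010),cyl(.054,.078,.014)],
'tub':[boxpts(0,0,.030,.150,.170,.060),boxpts(-.069,0,.0525,.012,.050,.105)],
'tray':[boxpts(0,0,.002,.180,.150,.004),boxpts(-.088,0,.015,.004,.150,.030),boxpts(0,.073,.015,.18,.004,.03),boxpts(0,-.073,.015,.18,.004,.03),boxpts(-.02,0,.095,.014,.150,.026),boxpts(-.02,.073,.054,.026,.004,.108),boxpts(-.02,-.073,.054,.026,.004,.108)],
'coaster':[cyl(0,.006,.045)],
'pan':[boxpts(0,0,-.003,.17,.17,.006)],
'tub_mat':[boxpts(0,0,.002,.19,.21,.004)],
'tray_mat':[boxpts(0,0,.002,.21,.18,.004)],
}
def T(pts,x,y,z,yaw):
    c,s=np.cos(yaw),np.sin(yaw); return np.c_[x+c*pts[:,0]-s*pts[:,1],y+s*pts[:,0]+c*pts[:,1],z+pts[:,2]]
def mask(p,kind,x,y,z,yaw,shape=(420,560)):
    m=np.zeros(shape,np.uint8)
    for pts in PARTS[kind]:
        h=cv2.convexHull((proj(p,T(pts,x,y,z,yaw))*16).astype(np.int32)); cv2.fillConvexPoly(m,h,1,shift=4)
    return m>0
def fit(kind,obs,x,y,z,yaw,occl=None):
    # obs: list of (picture, boolmask)
    def cost(v):
        t=0
        for p,m in obs:
            r=mask(p,kind,v[0]/100,v[1]/100,z,v[2]/10); b=cv2.GaussianBlur(r.astype(np.float32),(0,0),1.2)-cv2.GaussianBlur(m.astype(np.float32),(0,0),1.2)
            t+=(b**2).sum()/max(m.sum(),1)
        return t
    best=None
    for dy in (np.arange(0,np.pi,np.pi/6) if yaw is None else [yaw]):
        r=minimize(cost,[x*100,y*100,dy*10],method='Nelder-Mead',options=dict(initial_simplex=np.array([[x*100,y*100,dy*10],[x*100+1,y*100,dy*10],[x*100,y*100+1,dy*10],[x*100,y*100,dy*10+1.5]]),xatol=.01,fatol=1e-4))
        if best is None or r.fun<best.fun: best=r
    return best.x[0]/100,best.x[1]/100,best.x[2]/10,best.fun
def masks(name,p,minc=.2):
    return [(d["conf"],d["pixels"],np.array(d["location"])) for d in models.outline_of(name,p) if d["conf"]>=minc]
def overlay(p,items,fn,crop=None,s=1):
    im=p["pixels"].copy()
    for kind,x,y,z,yaw in items:
        for pts in PARTS[kind]:
            h=cv2.convexHull(np.round(proj(p,T(pts,x,y,z,yaw))).astype(np.int32)); cv2.polylines(im,[h],True,(0,255,0),1)
    q=dict(p); q["pixels"]=im; save(q,fn,crop,s)
E
python3 - <<'E'
from fit import *
import pickle
ps={n:cam(n) for n in ["scene","side"]}
out={}
for n in ps:
    for k in ["wax1","weight","tub","tray"]:
        out[(n,k)]=masks(k,ps[n])
        print(n,k,[(round(c,2),l.round().astype(int).tolist(),int(m.sum())) for c,m,l in out[(n,k)]])
    save(ps[n],f"pics/{n}1.png")
for n in ps:
    for k in ["coaster","pan_top","tub_mat","tray_mat"]:
        out[(n,k)]=masks(k,ps[n])
        print(n,k,[(round(c,2),l.round().astype(int).tolist(),int(m.sum())) for c,m,l in out[(n,k)]])
pickle.dump((ps,out),open("obs.pkl","wb"))
E
```

```text
scene wax1 [(0.8, [301, 286], 222), (0.71, [276, 150], 175), (0.67, [240, 200], 214), (0.64, [292, 212], 214), (0.6, [293, 270], 263), (0.56, [301, 175], 179), (0.52, [277, 195], 201), (0.49, [258, 173], 155)]
scene weight [(0.8, [212, 202], 317)]
scene tub [(0.61, [208, 136], 2236)]
scene tray [(0.87, [308, 274], 2387)]
side wax1 [(0.87, [301, 230], 260), (0.74, [252, 221], 228), (0.66, [216, 286], 341), (0.65, [253, 241], 282), (0.6, [258, 269], 351), (0.6, [214, 249], 243), (0.58, [317, 163], 569)]
side weight [(0.67, [334, 226], 475)]
side tub [(0.66, [310, 331], 5441)]
side tray []
scene coaster [(0.94, [238, 260], 533)]
scene pan_top [(0.77, [365, 211], 2240), (0.66, [230, 211], 1617)]
scene tub_mat [(0.79, [192, 163], 454), (0.49, [207, 139], 2160)]
scene tray_mat [(0.93, [320, 297], 752)]
side coaster [(0.92, [323, 207], 327)]
side pan_top [(0.77, [186, 192], 1692), (0.62, [318, 245], 1638), (0.27, [271, 177], 1809)]
side tub_mat [(0.82, [285, 367], 1335), (0.7, [364, 279], 545)]
side tray_mat [(0.83, [264, 196], 512), (0.71, [283, 369], 1558)]
```

```bash
cat > f1.py <<'E'
from fit import *
import pickle
ps,out=pickle.load(open("obs.pkl","rb"))
sc,sd=ps["scene"],ps["side"]
def near(n,k,l):
    return min(out[(n,k)],key=lambda t:np.hypot(*(t[2]-l)))
items=[]
def go(label,kind,key,l1,l2,x,y,z,yaw):
    obs=[]
    if l1: obs.append((sc,near("scene",key,l1)[1]))
    if l2: obs.append((sd,near("side",key,l2)[1]))
    r=fit(kind,obs,x,y,z,yaw); print(label,np.round(r,4)); items.append((kind,r[0],r[1],z,r[2])); return r
go("weight","weight","weight",(212,202),(334,226),.667,-.02,.043,0.)
go("coaster","coaster","coaster",(238,260),(323,207),.695,.161,0,0.)
go("waxA","wax","wax1",(258,173),(258,269),.455,-.097,0,None)
go("waxB","wax","wax1",(277,195),(253,241),.455,.03,0,None)
go("waxC","wax","wax1",(292,212),(252,221),.452,.105,0,None)
go("wax6","wax","wax1",(240,200),(301,230),.57,-.0,.043,None)
go("tub","tub","tub",(208,136),(310,331),.545,-.312,.004,0.)
go("tray","tray","tray",(308,274),None,.55,.334,.004,3.14)
overlay(sc,items,"pics/o1.png",(160,100,370,310),3.5); overlay(sd,items,"pics/o2.png",(200,120,420,400),2.1)
E
python3 f1.py
```

```text
weight [ 0.6671 -0.01   -0.0363  0.0464]
coaster [ 0.6971  0.1774 -0.1216  0.2717]
waxA [ 0.4545 -0.0905  0.6516  0.1719]
waxB [ 0.4476  0.0256 -0.3262  0.127 ]
waxC [0.4539 0.1174 3.5297 0.1464]
wax6 [0.577  0.0075 3.0172 0.1899]
tub [ 0.5416 -0.3198  0.0862  0.0135]
tray [0.5414 0.3324 3.0114 0.2145]
```

View pics/o1.png

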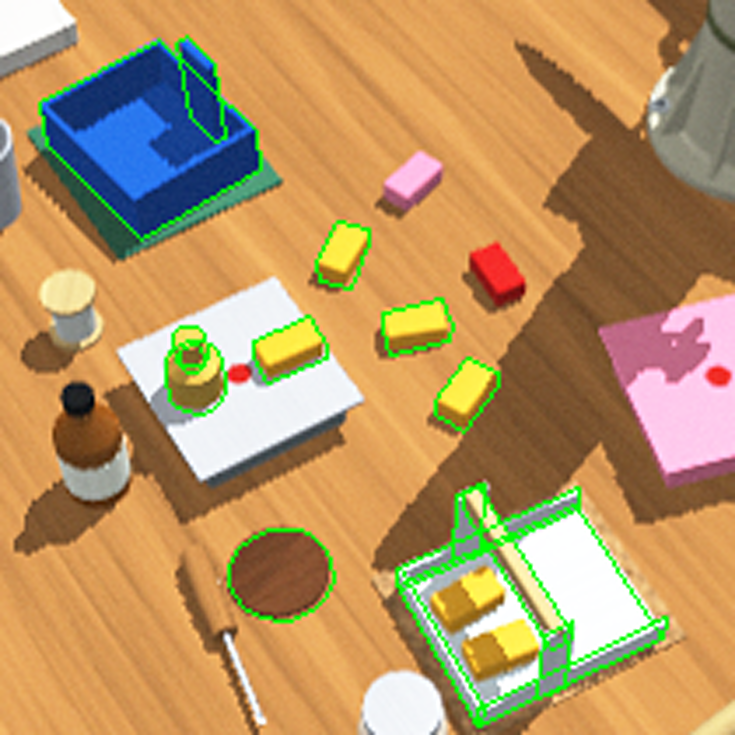

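View pics/o2.png

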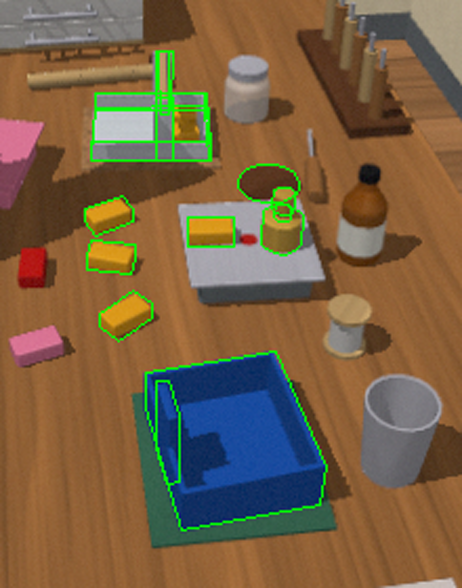

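```bash
python3 - <<'E'
from fit import *
import pickle
ps,out=pickle.load(open("obs.pkl","rb"))
for n,box in (("scene",(215,195,245,220)),("side",(305,225,330,245))):
    p=ps[n]; x0,y0,x1,y1=box; im=p["pixels"][y0:y1,x0:x1].astype(int)
    m=(im[:,:,2]>120)&(im[:,:,1]<70)&(im[:,:,0]<70); ys,xs=np.nonzero(m); c=(xs.mean()+x0,ys.mean()+y0); print(n,m.sum(),np.round(c,1),onz(p,c,.043),onz(p,c,.041))
# pan corners by eye in scene crop /3.5
sc=ps["scene"]
for q in [(118,352),(275,280),(362,400),(208,482)]:
    print(onz(sc,(q[0]/3.5+160,q[1]/3.5+100),.043))
E
```

```text
scene 23 [227.9 206.3] [ 0.62614444 -0.00389831  0.043     ] [ 0.62551429 -0.00524689  0.041     ]
side 26 [318.  233.5] [6.26934423e-01 1.97852124e-04 4.30000000e-02] [0.6275563  0.00266618 0.041     ]
[ 0.70575701 -0.0877325   0.043     ]
[ 0.53944393 -0.07730432  0.043     ]
[0.5491649  0.08795431 0.043     ]
[0.71069145 0.08425669 0.043     ]
```

```bash
cat > plan.py <<'E'
# python3 plan.py "x y z turn grip rows" ... ; world waypoints for the TCP, turn about tool x (rad) in that leg, closure; rows 0 = auto
from h import *
import sys, json
s=st(); q=s["orientation"]; M=R.from_quat(np.r_[q[1:],q[0]]).as_matrix(); p=np.array(s["tcp_pos"],float)
out=[]
for a in sys.argv[1:]:
    x,y,z,t,g,n=map(float,a.split()); w=np.array([x,y,z]); n=int(n)
    if n==0: n=max(1,int(np.ceil(np.linalg.norm(w-p)/.06)),int(np.ceil(abs(t)/.18)))
    p0=p.copy(); tr=round(t/n,3)
    for i in range(n):
        tgt=p0+(w-p0)*(i+1)/n
        d=np.round(M.T@(tgt-p)*100,1); p=p+M@d/100
        M=M@R.from_rotvec([tr,0,0]).as_matrix(); out.append([*d.tolist(),tr,g])
while len(out)%10: out.append([0,0,0,0,out[-1][4]])
for k in range(0,len(out),10): print(json.dumps([[ (int(v) if v==int(v) else v) for v in r] for r in out[k:k+10]]))
print("end",np.round(p,4),"yaw y",round(float(np.degrees(np.arctan2(M[1,1],M[0,1]))),1))
E
python3 plan.py ".40 .05 .30 -1.10 -1 0" ".665 -.010 .20 0 -0.2 0" ".665 -.010 .15 0 -.2 1"
```

```text
[[1, 2.8, -3.7, -0.157, -1], [1.1, 3.4, -3.3, -0.157, -1], [1, 3.8, -2.7, -0.157, -1], [1, 4.2, -2.1, -0.157, -1], [1, 4.4, -1.4, -0.157, -1], [1.1, 4.6, -0.6, -0.157, -1], [1, 4.7, 0, -0.157, -1], [2.1, 5.3, 1.1, 0, -0.2], [2.1, 5.3, 1, 0, -0.2], [2.2, 5.3, 1.1, 0, -0.2]]
[[2.1, 5.2, 1.1, 0, -0.2], [2.1, 5.3, 1, 0, -0.2], [5, 0, -0.2, 0, -0.2], [0, 0, 0, 0, -0.2], [0, 0, 0, 0, -0.2], [0, 0, 0, 0, -0.2], [0, 0, 0, 0, -0.2], [0, 0, 0, 0, -0.2], [0, 0, 0, 0, -0.2], [0, 0, 0, 0, -0.2]]
end [ 0.6653 -0.0102  0.1499] yaw y -0.3
```

Call:
servo_tool(moves=[[1,2.8,-3.7,-0.157,-1],[1.1,3.4,-3.3,-0.157,-1],[1,3.8,-2.7,-0.157,-1],[1,4.2,-2.1,-0.157,-1],[1,4.4,-1.4,-0.157,-1],[1.1,4.6,-0.6,-0.157,-1],[1,4.7,0,-0.157,-1],[2.1,5.3,1.1,0,-0.2],[2.1,5.3,1,0,-0.2],[0,0,0,0,-0.2]])

```text
clock: 11.3
tcp_pos: [0.4933, 0.0144, 0.2599]
orientation: [-0.503, -0.5, -0.473, 0.523]
wrist_force: [-1.0, 0.1, 0.0]
finger_gap: 0.0511
```

```bash
python3 s.py; python3 plan.py ".6665 -.010 .20 0 -.2 0" ".6665 -.010 .12 0 -.2 2" ".6665 -.010 .088 0 -.2 2"
```

```text
t 11.3 tcp [0.4933 0.0144 0.2599] gap 0.0511 F [-0.98  0.14  0.  ]
x [ 0.006 -0.053 -0.999] y [ 0.999 -0.046  0.008] z [-0.047 -0.998  0.053]
j [-0.102  0.143 -0.104  1.312 -0.052  1.516]
[[1.6, 4.3, 0.3, 0, -0.2], [1.5, 4.4, 0.4, 0, -0.2], [1.6, 4.3, 0.3, 0, -0.2], [1.5, 4.4, 0.3, 0, -0.2], [4, -0.1, -0.2, 0, -0.2], [4, 0, -0.2, 0, -0.2], [1.6, 0, -0.1, 0, -0.2], [1.6, 0, -0.1, 0, -0.2], [0, 0, 0, 0, -0.2], [0, 0, 0, 0, -0.2]]
end [ 0.6668 -0.0098  0.0879] yaw y -2.7
```

Call:
servo_tool(moves=[[1.6,4.3,0.3,0,-0.2],[1.5,4.4,0.4,0,-0.2],[1.6,4.3,0.3,0,-0.2],[1.5,4.4,0.3,0,-0.2],[4,-0.1,-0.2,0,-0.2],[4,0,-0.2,0,-0.2],[1.6,0,-0.1,0,-0.2],[1.4,0,-0.1,0,-0.2],[0,0,0,0,1],[0,0,0,0,1]], grip_force=50)

```text
clock: 12.55
tcp_pos: [0.6664, -0.0083, 0.0962]
orientation: [-0.505, -0.501, -0.472, 0.521]
wrist_force: [-0.9, 0.1, 0.4]
finger_gap: 0.0263
```

```bash
python3 s.py; python3 plan.py ".6665 -.010 .2 0 1 3" ".697 .177 .2 0 1 4" ".697 .177 .08 0 1 3"
```

```text
t 12.55 tcp [ 0.6664 -0.0083  0.0962] gap 0.0263 F [-0.88  0.08  0.42]
x [ 0.013 -0.054 -0.998] y [ 0.999 -0.044  0.015] z [-0.045 -0.998  0.053]
j [-0.109  0.54   0.056  1.068 -0.052  1.506]
[[-3.5, 0.1, 0.2, 0, 1], [-3.4, 0, 0.3, 0, 1], [-3.5, 0.1, 0.2, 0, 1], [-0.2, 0.5, -4.7, 0, 1], [-0.3, 0.6, -4.7, 0, 1], [-0.2, 0.5, -4.7, 0, 1], [-0.2, 0.6, -4.7, 0, 1], [4, -0.1, -0.2, 0, 1], [4, 0, -0.2, 0, 1], [4, -0.1, -0.2, 0, 1]]
end [0.6969 0.1769 0.0796] yaw y -2.5
```

Call:
servo_tool(moves=[[0,0,0,0,1],[-3.5,0.1,0.2,0,1],[-3.4,0,0.3,0,1],[-3.5,0.1,0.2,0,1],[-0.2,0.5,-4.7,0,1],[-0.3,0.6,-4.7,0,1],[-0.2,0.5,-4.7,0,1],[-0.2,0.6,-4.7,0,1],[4,-0.1,-0.2,0,1],[4,0,-0.2,0,1]])

```text
clock: 13.8
tcp_pos: [0.6971, 0.1783, 0.1173]
orientation: [-0.506, -0.501, -0.472, 0.52]
wrist_force: [0.4, 0.1, -4.3]
finger_gap: 0.0265
```

```bash
python3 s.py; python3 plan.py ".697 .177 .061 0 1 3";python3 - <<'E'
from h import *
p=cam("scene"); save(p,"pics/w1.png",(160,150,330,320),3)
E
```

```text
t 13.8 tcp [0.6971 0.1783 0.1173] gap 0.0265 F [ 0.4   0.09 -4.33]
x [ 0.012 -0.053 -0.999] y [ 0.999 -0.043  0.015] z [-0.043 -0.998  0.053]
j [ 0.162  0.645  0.291  1.213 -0.055  1.776]
[[1.9, 0, -0.1, 0, 1], [1.9, -0.1, 0, 0, 1], [1.8, 0, -0.1, 0, 1], [0, 0, 0, 0, 1], [0, 0, 0, 0, 1], [0, 0, 0, 0, 1], [0, 0, 0, 0, 1], [0, 0, 0, 0, 1], [0, 0, 0, 0, 1], [0, 0, 0, 0, 1]]
end [0.6969 0.1774 0.0613] yaw y -2.5
```

View pics/w1.png

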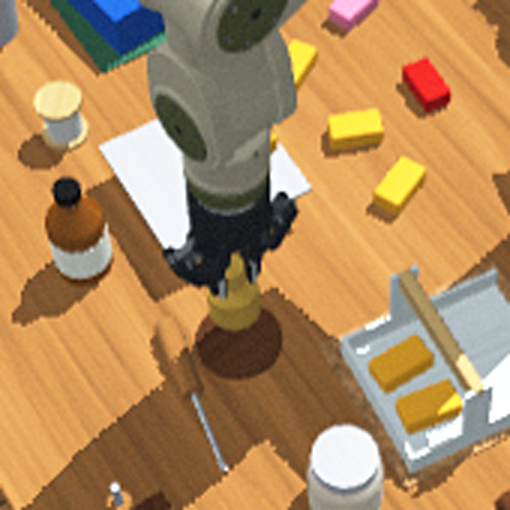

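Call:
servo_tool(moves=[[2,0,-0.1,0,1],[2,-0.1,0,0,1],[1.2,0,-0.1,0,1],[0.5,0,0,0,1],[0,0,0,0,1],[0,0,0,0,-0.2],[0,0,0,0,-0.2],[-3,0,0.1,0,-0.2],[-6,0,0.3,0,-0.2],[-3,0,0.2,0,-0.2]])

```text
clock: 15.1
tcp_pos: [0.6966, 0.1767, 0.1864]
orientation: [-0.506, -0.503, -0.471, 0.519]
wrist_force: [-0.2, 0.2, -0.4]
finger_gap: 0.0511
```

```bash
python3 s.py; python3 - <<'E'
from h import *
p=cam("side"); save(p,"pics/w2.png",(240,130,420,270),4)
E
```

```text
t 15.1 tcp [0.6966 0.1767 0.1864] gap 0.0511 F [-0.17  0.15 -0.41]
x [ 0.018 -0.052 -0.998] y [ 0.999 -0.044  0.02 ] z [-0.045 -0.998  0.052]
j [ 0.16   0.616  0.409  1.354 -0.055  1.775]
```

View pics/w2.png

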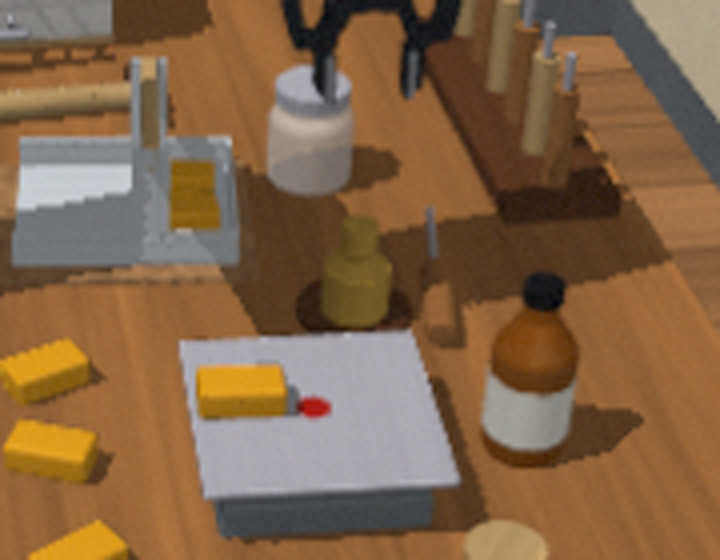

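```bash
python3 plan.py ".577 .0075 .16 -1.492 -.2 9" ".577 .0075 .056 0 -.2 4"  ".577 .0075 .052 0 1 4" ".577 .0075 .15 0 1 2"; python3 - <<'E'
from fit import *
p=cam("side"); m=masks("weight",p); 
s=cam("scene"); m2=masks("weight",s); print(len(m),len(m2))
obs=[(q,k[0][1]) for q,k in((p,m),(s,m2)) if k]
print(fit("weight",obs,.697,.177,.006,0.))
c=masks("coaster",s); c2=masks("coaster",p); 
E
```

```text
[[0.4, -1.3, 1.9, -0.166, -0.2], [0.4, -1.5, 1.7, -0.166, -0.2], [0.4, -1.9, 1.4, -0.166, -0.2], [0.4, -2, 1.1, -0.166, -0.2], [0.4, -2.2, 0.7, -0.166, -0.2], [0.4, -2.2, 0.4, -0.166, -0.2], [0.4, -2.3, 0, -0.166, -0.2], [0.4, -2.3, -0.4, -0.166, -0.2], [0.4, -2.2, -0.8, -0.166, -0.2], [2.6, 0.1, -0.1, 0, -0.2]]
[[2.6, 0.2, 0, 0, -0.2], [2.6, 0.1, -0.1, 0, -0.2], [2.6, 0.1, -0.1, 0, -0.2], [0.1, 0, 0, 0, 1], [0.1, 0, 0, 0, 1], [0.1, 0, 0, 0, 1], [0.1, 0, 0, 0, 1], [-4.9, -0.2, 0.1, 0, 1], [-4.9, -0.2, 0.2, 0, 1], [0, 0, 0, 0, 1]]
end [0.5772 0.0078 0.1503] yaw y 83.0
2 1
(np.float64(0.6998306850221516), np.float64(0.17570471987099048), np.float64(0.17345232202628463), np.float64(5.098875872266667))
```

Call:
servo_tool(moves=[[0.4,-1.3,1.9,-0.166,-0.2],[0.4,-1.5,1.7,-0.166,-0.2],[0.4,-1.9,1.4,-0.166,-0.2],[0.4,-2,1.1,-0.166,-0.2],[0.4,-2.2,0.7,-0.166,-0.2],[0.4,-2.2,0.4,-0.166,-0.2],[0.4,-2.3,0,-0.166,-0.2],[0.4,-2.3,-0.4,-0.166,-0.2],[0.4,-2.2,-0.8,-0.166,-0.2],[0,0,0,0,-0.2]])

```text
clock: 16.7
tcp_pos: [0.5718, 0.006, 0.1514]
orientation: [0.709, 0.025, 0.702, -0.063]
wrist_force: [0.6, 0.8, -0.1]
finger_gap: 0.0512
```

```bash
python3 s.py; python3 plan.py ".577 .0075 .056 0 -.2 4"  ".577 .0075 .052 0 1 3" ".577 .0075 .15 0 1 2"; python3 - <<'E'
from h import *
p=cam("wrist"); save(p,"pics/w3.png")
E
```

```text
t 16.7 tcp [0.5718 0.006  0.1514] gap 0.0512 F [ 0.6   0.8  -0.13]
x [ 0.008 -0.053 -0.999] y [ 0.124  0.991 -0.052] z [ 0.992 -0.124  0.014]
j [-0.102  0.335 -0.123  1.1   -0.052  0.022]
[[2.4, 0.2, 0.1, 0, -0.2], [2.4, 0.2, 0.1, 0, -0.2], [2.3, 0.1, 0.1, 0, -0.2], [2.4, 0.2, 0.1, 0, -0.2], [0.1, 0, 0, 0, 1], [0.2, 0, 0, 0, 1], [0.1, 0, 0, 0, 1], [-4.9, -0.2, 0, 0, 1], [-4.9, -0.3, 0.1, 0, 1], [0, 0, 0, 0, 1]]
end [0.5771 0.0073 0.1503] yaw y 82.8
```

View pics/w3.png

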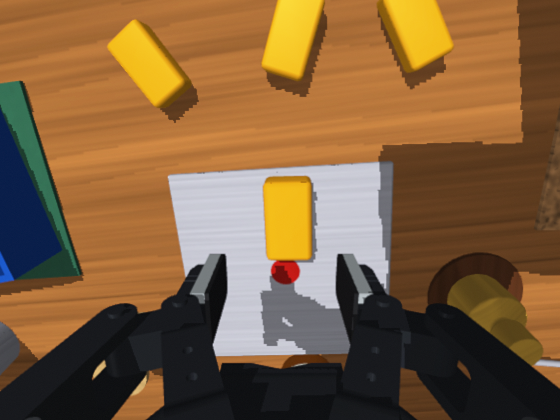

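Call:
servo_tool(moves=[[2.4,0.2,0.1,0,-0.2],[2.4,0.2,0.1,0,-0.2],[2.3,0.1,0.1,0,-0.2],[2.4,0.2,0.1,0,-0.2],[0.2,0,0,0,0.5],[0.2,0,0,0,1],[0,0,0,0,1],[-2,-0.1,0,0,1],[-5,-0.2,0,0,1],[-5,-0.2,0.1,0,1]], grip_force=30)

```text
clock: 18.0
tcp_pos: [0.5786, 0.0093, 0.1758]
orientation: [0.711, 0.025, 0.7, -0.062]
wrist_force: [0.8, -0.4, -0.1]
finger_gap: 0.0337
```

```bash
python3 s.py; python3 plan.py ".4871 .3032 .16 1.58 1 9" ".4871 .3032 .05 0 1 3"
```

```text
t 18.0 tcp [0.5786 0.0093 0.1758] gap 0.0337 F [ 0.77 -0.39 -0.13]
x [ 0.012 -0.053 -0.999] y [ 0.122  0.991 -0.052] z [ 0.992 -0.121  0.018]
j [-0.095  0.331 -0.067  1.156 -0.052  0.026]
[[0, 3.1, -1.4, 0.176, 1], [0, 2.8, -1.9, 0.176, 1], [0, 2.5, -2.5, 0.176, 1], [0, 2, -2.7, 0.176, 1], [-0.1, 1.4, -3.1, 0.176, 1], [0, 0.9, -3.3, 0.176, 1], [0, 0.3, -3.5, 0.176, 1], [0, -0.2, -3.4, 0.176, 1], [0, -0.9, -3.3, 0.176, 1], [3.7, -0.1, -0.2, 0, 1]]
[[3.6, 0, -0.2, 0, 1], [3.7, -0.1, -0.1, 0, 1], [0, 0, 0, 0, 1], [0, 0, 0, 0, 1], [0, 0, 0, 0, 1], [0, 0, 0, 0, 1], [0, 0, 0, 0, 1], [0, 0, 0, 0, 1], [0, 0, 0, 0, 1], [0, 0, 0, 0, 1]]
end [0.4873 0.3028 0.0499] yaw y -7.7
```

Call:
servo_tool(moves=[[0,3.1,-1.4,0.176,1],[0,2.8,-1.9,0.176,1],[0,2.5,-2.5,0.176,1],[0,2,-2.7,0.176,1],[-0.1,1.4,-3.1,0.176,1],[0,0.9,-3.3,0.176,1],[0,0.3,-3.5,0.176,1],[0,-0.2,-3.4,0.176,1],[0,-0.9,-3.3,0.176,1],[2,0,0,0,1]])

```text
clock: 19.25
tcp_pos: [0.4882, 0.3054, 0.1403]
orientation: [-0.483, -0.525, -0.448, 0.54]
wrist_force: [1.0, 0.6, -0.7]
finger_gap: 0.0338
```

```bash
python3 s.py; python3 plan.py ".4871 .3032 .05 0 1 2" ".4871 .3032 .013 0 1 2" ".4871 .3032 .013 0 -.4 2" ".4871 .3032 .12 0 -.4 2" 
```

```text
t 19.25 tcp [0.4882 0.3054 0.1403] gap 0.0338 F [ 0.98  0.59 -0.71]
x [ 0.016 -0.051 -0.999] y [ 0.991 -0.133  0.023] z [-0.134 -0.99   0.048]
j [ 0.447  0.366 -0.106  1.106 -0.053  2.152]
[[4.5, -0.1, -0.1, 0, 1], [4.5, -0.2, -0.1, 0, 1], [1.9, 0, -0.1, 0, 1], [1.8, -0.1, -0.1, 0, 1], [0, 0, 0, 0, -0.4], [0, 0, 0, 0, -0.4], [-5.3, 0.1, 0.3, 0, -0.4], [-5.4, 0.2, 0.2, 0, -0.4], [0, 0, 0, 0, -0.4], [0, 0, 0, 0, -0.4]]
end [0.4874 0.3035 0.1204] yaw y -7.6
```

Call:
servo_tool(moves=[[4.5,-0.1,-0.1,0,1],[4.5,-0.2,-0.1,0,1],[1.9,0,-0.1,0,1],[1.8,-0.1,-0.1,0,1],[0,0,0,0,1],[0,0,0,0,-0.2],[0,0,0,0,-0.2],[-5,0.1,0.3,0,-0.2],[-5,0.2,0.2,0,-0.2],[-3,0,0,0,-0.2]])

```text
clock: 20.5
tcp_pos: [0.4879, 0.3022, 0.1448]
orientation: [-0.482, -0.525, -0.447, 0.54]
wrist_force: [0.2, 0.5, 0.1]
finger_gap: 0.0516
```

```bash
python3 s.py; cat > foot.py <<'E'
from fit import *
# fresh stray fits
def strays(guess,names=("scene","side")):
    P={n:cam(n) for n in names}
    Mk={n:masks("wax1",P[n]) for n in names}
    for (x,y,z,yaw) in guess:
        obs=[]
        for n in names:
            c=proj(P[n],[x,y,z+.012])[0]
            b=[m for m in Mk[n] if np.hypot(*(m[2]-c))<25]
            if b: obs.append((P[n],min(b,key=lambda t:np.hypot(*(t[2]-c)))[1]))
        print(len(obs), np.round(fit("wax",obs,x,y,z,yaw),4) if obs else None)
    return P
E
python3 - <<'E'
from foot import *
P=strays([(.4545,-.0905,0,.65),(.4476,.0256,0,-.326),(.454,.117,0,.388)])
save(P["scene"],"pics/w4.png",(160,100,370,310),3)
E
```

```text
t 20.5 tcp [0.4879 0.3022 0.1448] gap 0.0516 F [0.21 0.5  0.13]
x [ 0.016 -0.051 -0.999] y [ 0.991 -0.134  0.023] z [-0.135 -0.99   0.049]
j [ 0.443  0.36  -0.104  1.115 -0.053  2.149]
2 [ 0.4545 -0.0905  0.6503  0.2639]
2 [ 0.4476  0.0256 -0.3258  0.1773]
2 [0.4539 0.1171 0.4032 1.9192]
```

View pics/w4.png

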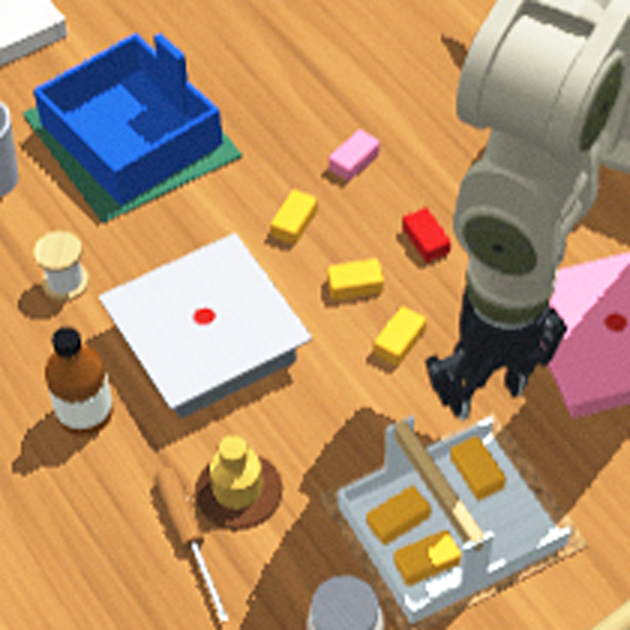

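```bash
python3 plan.py ".454 .117 .10 1.044 -.2 6" ".454 .117 .005 0 -.2 3"  ".454 .117 .005 0 1 3" ".454 .117 .15 0 1 3" ".4965 .3746 .16 -1.04 1 6"
```

```text
[[0.9, -0.1, 3.1, 0.174, -0.2], [0.8, 0.3, 3.1, 0.174, -0.2], [0.9, 1, 2.9, 0.174, -0.2], [0.8, 1.4, 2.8, 0.174, -0.2], [0.9, 1.8, 2.4, 0.174, -0.2], [0.8, 2.3, 2.1, 0.174, -0.2], [3.2, -0.2, 0, 0, -0.2], [3.1, -0.1, 0, 0, -0.2], [3.2, -0.2, 0, 0, -0.2], [0, 0, 0, 0, 1]]
[[0, 0, 0, 0, 1], [0, 0, 0, 0, 1], [-4.8, 0.3, 0, 0, 1], [-4.8, 0.2, 0, 0, 1], [-4.9, 0.3, 0.1, 0, 1], [-0.4, -3.7, -2.3, -0.173, 1], [-0.4, -3.2, -2.9, -0.173, 1], [-0.3, -2.7, -3.4, -0.173, 1], [-0.4, -2.1, -3.8, -0.173, 1], [-0.4, -1.3, -4.1, -0.173, 1]]
[[-0.4, -0.7, -4.3, -0.173, 1], [0, 0, 0, 0, 1], [0, 0, 0, 0, 1], [0, 0, 0, 0, 1], [0, 0, 0, 0, 1], [0, 0, 0, 0, 1], [0, 0, 0, 0, 1], [0, 0, 0, 0, 1], [0, 0, 0, 0, 1], [0, 0, 0, 0, 1]]
end [0.496  0.3742 0.1603] yaw y -8.1
```

Call:
servo_tool(moves=[[0.9,-0.1,3.1,0.174,-0.2],[0.8,0.3,3.1,0.174,-0.2],[0.9,1,2.9,0.174,-0.2],[0.8,1.4,2.8,0.174,-0.2],[0.9,1.8,2.4,0.174,-0.2],[0.8,2.3,2.1,0.174,-0.2],[3,-0.2,0,0,-0.2],[2,-0.1,0,0,-0.2],[0,0,0,0,-0.2],[0,0,0,0,-0.2]])

```text
clock: 21.95
tcp_pos: [0.4527, 0.1171, 0.0493]
orientation: [-0.157, -0.693, -0.118, 0.693]
wrist_force: [0.1, -0.4, 0.1]
finger_gap: 0.051
```

```bash
python3 s.py; python3 plan.py ".454 .117 .005 0 -.2 2"  ".454 .117 .005 0 1 3" ".454 .117 .15 0 1 3" ".4965 .3746 .16 -1.04 1 6"
```

```text
t 21.95 tcp [0.4527 0.1171 0.0493] gap 0.051 F [ 0.14 -0.42  0.07]
x [ 0.01  -0.053 -0.999] y [ 0.382 -0.923  0.053] z [-0.924 -0.382  0.011]
j [ 0.116  0.252 -0.52   0.795 -0.054  2.866]
[[2.2, -0.1, -0.1, 0, -0.2], [2.2, -0.1, -0.1, 0, -0.2], [0, 0, 0, 0, 1], [0, 0, 0, 0, 1], [0, 0, 0, 0, 1], [-4.8, 0.3, 0.1, 0, 1], [-4.8, 0.2, 0, 0, 1], [-4.8, 0.3, 0.1, 0, 1], [-0.4, -3.7, -2.3, -0.173, 1], [-0.4, -3.2, -2.9, -0.173, 1]]
[[-0.4, -2.7, -3.4, -0.173, 1], [-0.4, -2.1, -3.8, -0.173, 1], [-0.4, -1.3, -4.1, -0.173, 1], [-0.4, -0.7, -4.3, -0.173, 1], [0, 0, 0, 0, 1], [0, 0, 0, 0, 1], [0, 0, 0, 0, 1], [0, 0, 0, 0, 1], [0, 0, 0, 0, 1], [0, 0, 0, 0, 1]]
end [0.4962 0.3745 0.1602] yaw y -8.0
```

Call:
servo_tool(moves=[[2.2,-0.1,-0.1,0,-0.2],[2.2,-0.1,-0.1,0,-0.2],[0,0,0,0,0.5],[0,0,0,0,1],[0,0,0,0,1],[-4.8,0.3,0.1,0,1],[-4.8,0.2,0,0,1],[-4.8,0.3,0.1,0,1],[-0.4,-3.7,-2.3,-0.173,1],[-0.4,-3.2,-2.9,-0.173,1]])

```text
clock: 23.2
tcp_pos: [0.4697, 0.2036, 0.1554]
orientation: [-0.275, -0.657, -0.237, 0.661]
wrist_force: [0.3, -0.0, -0.4]
finger_gap: 0.0333
```

```bash
python3 s.py; python3 plan.py ".4965 .3735 .16 -.692 1 4" ".4965 .3735 .06 0 1 2" ".4965 .3735 .014 0 1 2"
```

```text
t 23.2 tcp [0.4697 0.2036 0.1554] gap 0.0333 F [ 0.32 -0.05 -0.39]
x [ 0.015 -0.052 -0.999] y [ 0.675 -0.736  0.049] z [-0.737 -0.675  0.024]
j [ 0.284  0.234 -0.252  1.086 -0.054  2.684]
[[-0.3, -2.7, -3.4, -0.173, 1], [-0.4, -2, -3.7, -0.173, 1], [-0.3, -1.4, -4.1, -0.173, 1], [-0.3, -0.6, -4.2, -0.173, 1], [5, -0.1, -0.3, 0, 1], [5, -0.2, -0.2, 0, 1], [2.3, 0, -0.1, 0, 1], [2.3, -0.1, -0.2, 0, 1], [0, 0, 0, 0, 1], [0, 0, 0, 0, 1]]
end [0.4961 0.3739 0.0136] yaw y -7.8
```

Call:
servo_tool(moves=[[-0.3,-2.7,-3.4,-0.173,1],[-0.4,-2,-3.7,-0.173,1],[-0.3,-1.4,-4.1,-0.173,1],[-0.3,-0.6,-4.2,-0.173,1],[5,-0.1,-0.3,0,1],[5,-0.2,-0.2,0,1],[2.3,0,-0.1,0,1],[2.3,-0.1,-0.2,0,1],[0,0,0,0,1],[0,0,0,0,-0.2]])

```text
clock: 24.45
tcp_pos: [0.4947, 0.3728, 0.0115]
orientation: [-0.48, -0.524, -0.447, 0.543]
wrist_force: [-0.8, 0.1, -0.1]
finger_gap: 0.0499
```

```bash
python3 s.py; python3 plan.py ".4965 .3735 .15 0 -.2 3" ".4476 .0256 .12 1.4 -.2 8" ".4476 .0256 .05 0 -.2 2"; python3 - <<'E'
from h import *
p=cam("scene"); save(p,"pics/w5.png",(230,200,370,320),4)
E
```

```text
t 24.45 tcp [0.4947 0.3728 0.0115] gap 0.0499 F [-0.85  0.06 -0.11]
x [ 0.011 -0.053 -0.999] y [ 0.99  -0.14   0.018] z [-0.141 -0.989  0.051]
j [ 0.541  0.559 -0.14   0.89  -0.051  2.253]
[[-4.6, 0.1, 0.2, 0, -0.2], [-4.6, 0.2, 0.2, 0, -0.2], [-4.6, 0.1, 0.2, 0, -0.2], [0.6, 0, 4.4, 0.175, -0.2], [0.6, 0.8, 4.3, 0.175, -0.2], [0.6, 1.4, 4.1, 0.175, -0.2], [0.6, 2.2, 3.8, 0.175, -0.2], [0.6, 2.8, 3.3, 0.175, -0.2], [0.6, 3.4, 2.8, 0.175, -0.2], [0.6, 3.8, 2.2, 0.175, -0.2]]
[[0.6, 4.1, 1.5, 0.175, -0.2], [3.5, -0.2, 0, 0, -0.2], [3.5, -0.2, 0, 0, -0.2], [0, 0, 0, 0, -0.2], [0, 0, 0, 0, -0.2], [0, 0, 0, 0, -0.2], [0, 0, 0, 0, -0.2], [0, 0, 0, 0, -0.2], [0, 0, 0, 0, -0.2], [0, 0, 0, 0, -0.2]]
end [0.4479 0.0256 0.0496] yaw y -88.3
```

View pics/w5.png

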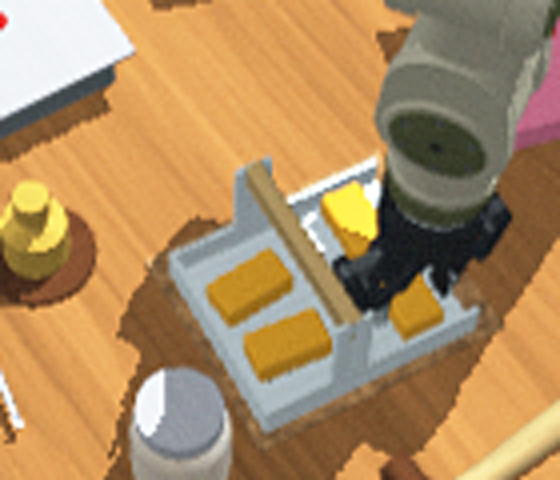

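```bash
python3 plan.py ".4965 .3735 .14 0 -.2 3" ".4476 .0256 .12 -1.384 -.2 8" ".4476 .0256 .05 0 -.2 2"
```

```text
[[-4.3, 0.1, 0.2, 0, -0.2], [-4.2, 0.2, 0.2, 0, -0.2], [-4.3, 0.1, 0.2, 0, -0.2], [0.5, 0, 4.4, -0.173, -0.2], [0.4, -0.8, 4.3, -0.173, -0.2], [0.5, -1.4, 4.1, -0.173, -0.2], [0.5, -2.2, 3.8, -0.173, -0.2], [0.5, -2.8, 3.3, -0.173, -0.2], [0.4, -3.3, 2.9, -0.173, -0.2], [0.5, -3.8, 2.2, -0.173, -0.2]]
[[0.5, -4.1, 1.5, -0.173, -0.2], [3.5, 0.2, -0.1, 0, -0.2], [3.5, 0.1, -0.1, 0, -0.2], [0, 0, 0, 0, -0.2], [0, 0, 0, 0, -0.2], [0, 0, 0, 0, -0.2], [0, 0, 0, 0, -0.2], [0, 0, 0, 0, -0.2], [0, 0, 0, 0, -0.2], [0, 0, 0, 0, -0.2]]
end [0.4472 0.0252 0.0497] yaw y 71.2
```

Call:
servo_tool(moves=[[-4.3,0.1,0.2,0,-0.2],[-4.2,0.2,0.2,0,-0.2],[-4.3,0.1,0.2,0,-0.2],[0.5,0,4.4,-0.173,-0.2],[0.4,-0.8,4.3,-0.173,-0.2],[0.5,-1.4,4.1,-0.173,-0.2],[0.5,-2.2,3.8,-0.173,-0.2],[0.5,-2.8,3.3,-0.173,-0.2],[0.4,-3.3,2.9,-0.173,-0.2],[0.5,-3.8,2.2,-0.173,-0.2]])

```text
clock: 25.75
tcp_pos: [0.4543, 0.0673, 0.123]
orientation: [0.695, 0.156, 0.676, -0.19]
wrist_force: [0.6, 0.1, 0.1]
finger_gap: 0.0515
```

```bash
python3 s.py; python3 plan.py ".4476 .0256 .12 -.175 -.2 1" ".4476 .0256 .03 0 -.2 2" ".4476 .0256 .005 0 -.2 1"
```

```text
t 25.75 tcp [0.4543 0.0673 0.123 ] gap 0.0515 F [0.58 0.11 0.12]
x [ 0.014 -0.054 -0.998] y [ 0.475  0.879 -0.041] z [ 0.88  -0.474  0.037]
j [ 0.008  0.151 -0.441  0.965 -0.054  0.502]
[[0.5, -4, 1.4, -0.175, -0.2], [4.5, 0.2, -0.1, 0, -0.2], [4.5, 0.2, -0.2, 0, -0.2], [2.5, 0.2, -0.1, 0, -0.2], [0, 0, 0, 0, -0.2], [0, 0, 0, 0, -0.2], [0, 0, 0, 0, -0.2], [0, 0, 0, 0, -0.2], [0, 0, 0, 0, -0.2], [0, 0, 0, 0, -0.2]]
end [0.4474 0.026  0.005 ] yaw y 71.6
```

Call:
servo_tool(moves=[[0.5,-4,1.4,-0.175,-0.2],[4,0.2,-0.1,0,-0.2],[4.5,0.2,-0.2,0,-0.2],[3,0.2,-0.1,0,-0.2],[0,0,0,0,-0.2],[0,0,0,0,0.5],[0,0,0,0,1],[0,0,0,0,1],[-5,-0.2,0.2,0,1],[-6,-0.3,0.2,0,1]])

```text
clock: 27.0
tcp_pos: [0.4463, 0.0276, 0.115]
orientation: [0.704, 0.097, 0.691, -0.133]
wrist_force: [1.6, -0.0, 0.6]
finger_gap: 0.0336
```

```bash
python3 s.py; python3 plan.py ".46 .03 .16 0 1 1" ".4871 .3032 .17 1.384 1 8"  ".4871 .3032 .06 0 1 2" ".4871 .3032 .039 0 1 2"
```

```text
t 27.0 tcp [0.4463 0.0276 0.115 ] gap 0.0336 F [ 1.62 -0.02  0.64]
x [ 0.009 -0.053 -0.999] y [ 0.32   0.946 -0.048] z [ 0.947 -0.319  0.025]
j [-0.083  0.137 -0.481  0.941 -0.052  0.243]
[[-4.5, 0.5, 1.3, 0, 1], [-0.3, 3.3, -0.8, 0.173, 1], [-0.3, 3.2, -1.3, 0.173, 1], [-0.3, 2.9, -1.8, 0.173, 1], [-0.3, 2.5, -2.3, 0.173, 1], [-0.3, 2, -2.7, 0.173, 1], [-0.3, 1.6, -3.1, 0.173, 1], [-0.3, 1, -3.2, 0.173, 1], [-0.3, 0.5, -3.4, 0.173, 1], [5.5, -0.1, -0.3, 0, 1]]
[[5.5, -0.1, -0.3, 0, 1], [1, 0, 0, 0, 1], [1.1, 0, -0.1, 0, 1], [0, 0, 0, 0, 1], [0, 0, 0, 0, 1], [0, 0, 0, 0, 1], [0, 0, 0, 0, 1], [0, 0, 0, 0, 1], [0, 0, 0, 0, 1], [0, 0, 0, 0, 1]]
end [0.4873 0.3033 0.0386] yaw y -7.9
```

Call:
servo_tool(moves=[[-4.5,0.5,1.3,0,1],[-0.3,3.3,-0.8,0.173,1],[-0.3,3.2,-1.3,0.173,1],[-0.3,2.9,-1.8,0.173,1],[-0.3,2.5,-2.3,0.173,1],[-0.3,2,-2.7,0.173,1],[-0.3,1.6,-3.1,0.173,1],[-0.3,1,-3.2,0.173,1],[-0.3,0.5,-3.4,0.173,1],[5,-0.1,-0.3,0,1]])

```text
clock: 28.25
tcp_pos: [0.4919, 0.3075, 0.1227]
orientation: [-0.482, -0.527, -0.446, 0.539]
wrist_force: [0.0, 0.2, -1.5]
finger_gap: 0.0334
```

```bash
python3 s.py; python3 plan.py ".4871 .3032 .06 0 1 2" ".4871 .3032 .038 0 1 2" 
```

```text
t 28.25 tcp [0.4919 0.3075 0.1227] gap 0.0334 F [ 0.01  0.22 -1.55]
x [ 0.021 -0.048 -0.999] y [ 0.99  -0.137  0.028] z [-0.138 -0.989  0.045]
j [ 0.448  0.381 -0.129  1.062 -0.053  2.156]
[[3.1, -0.3, 0.1, 0, 1], [3.2, -0.3, 0.1, 0, 1], [1.1, 0, 0, 0, 1], [1.1, -0.1, -0.1, 0, 1], [0, 0, 0, 0, 1], [0, 0, 0, 0, 1], [0, 0, 0, 0, 1], [0, 0, 0, 0, 1], [0, 0, 0, 0, 1], [0, 0, 0, 0, 1]]
end [0.4867 0.3034 0.0377] yaw y -7.9
```

Call:
servo_tool(moves=[[3.1,-0.3,0.1,0,1],[3.2,-0.3,0.1,0,1],[1.1,0,0,0,1],[1.1,-0.1,-0.1,0,1],[0,0,0,0,1],[0,0,0,0,-0.2],[0,0,0,0,-0.2],[-4,0,0,0,-0.2],[-6,0.1,0.2,0,-0.2],[0,0,0,0,-0.2]])

```text
clock: 29.5
tcp_pos: [0.4849, 0.3037, 0.1394]
orientation: [-0.482, -0.527, -0.446, 0.539]
wrist_force: [0.4, 0.0, -0.2]
finger_gap: 0.0514
```

```bash
python3 s.py; python3 plan.py  ".4545 -.0905 .11 .785 -.2 8" ".4545 -.0905 .05 0 -.2 2"; python3 - <<'E'
from foot import *
P=strays([(.4545,-.0905,0,.65)])
save(P["scene"],"pics/w6.png",(160,100,370,310),3)
E
```

```text
t 29.5 tcp [0.4849 0.3037 0.1394] gap 0.0514 F [ 0.42  0.01 -0.16]
x [ 0.02  -0.049 -0.999] y [ 0.99  -0.138  0.027] z [-0.139 -0.989  0.046]
j [ 0.447  0.356 -0.123  1.095 -0.053  2.157]
[[0.6, 0.3, 4.9, 0.098, -0.2], [0.6, 0.8, 4.9, 0.098, -0.2], [0.6, 1.2, 4.7, 0.098, -0.2], [0.6, 1.7, 4.6, 0.098, -0.2], [0.6, 2.2, 4.5, 0.098, -0.2], [0.6, 2.5, 4.2, 0.098, -0.2], [0.6, 3, 3.9, 0.098, -0.2], [0.6, 3.3, 3.6, 0.098, -0.2], [3, -0.1, 0, 0, -0.2], [3, -0.2, -0.1, 0, -0.2]]
end [ 0.4545 -0.0902  0.05  ] yaw y -52.9
2 [ 0.4543 -0.0906  0.6465  0.153 ]
```

View pics/w6.png

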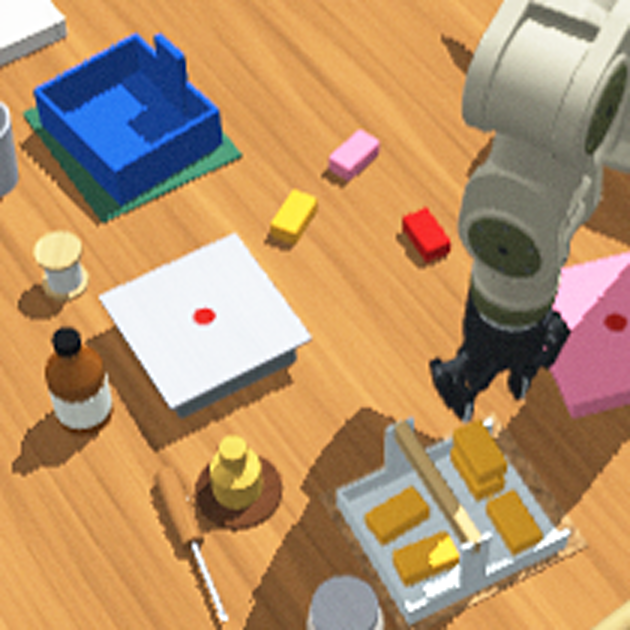

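Call:
servo_tool(moves=[[0.6,0.3,4.9,0.098,-0.2],[0.6,0.8,4.9,0.098,-0.2],[0.6,1.2,4.7,0.098,-0.2],[0.6,1.7,4.6,0.098,-0.2],[0.6,2.2,4.5,0.098,-0.2],[0.6,2.5,4.2,0.098,-0.2],[0.6,3,3.9,0.098,-0.2],[0.6,3.3,3.6,0.098,-0.2],[2.5,-0.1,0,0,-0.2],[0,0,0,0,-0.2]])

```text
clock: 30.95
tcp_pos: [0.4473, -0.0923, 0.0789]
orientation: [-0.242, -0.666, -0.207, 0.674]
wrist_force: [-0.3, 0.6, 0.2]
finger_gap: 0.0512
```

```bash
python3 s.py; python3 plan.py  ".4543 -.0906 .03 0 -.2 2" ".4543 -.0906 .005 0 -.2 1"
```

```text
t 30.95 tcp [ 0.4473 -0.0923  0.0789] gap 0.0512 F [-0.31  0.56  0.22]
x [ 0.005 -0.051 -0.999] y [ 0.602 -0.797  0.044] z [-0.798 -0.602  0.027]
j [-0.349  0.184 -0.523  0.842 -0.046  2.146]
[[2.4, 0, -0.4, 0, -0.2], [2.5, 0.1, -0.4, 0, -0.2], [2.5, -0.1, -0.1, 0, -0.2], [0, 0, 0, 0, -0.2], [0, 0, 0, 0, -0.2], [0, 0, 0, 0, -0.2], [0, 0, 0, 0, -0.2], [0, 0, 0, 0, -0.2], [0, 0, 0, 0, -0.2], [0, 0, 0, 0, -0.2]]
end [ 0.4549 -0.0907  0.0048] yaw y -52.9
```

Call:
servo_tool(moves=[[2.4,0,-0.4,0,-0.2],[2.5,0.1,-0.4,0,-0.2],[2.5,-0.1,-0.1,0,-0.2],[0,0,0,0,-0.2],[0,0,0,0,0.5],[0,0,0,0,1],[0,0,0,0,1],[-5,0.2,0.1,0,1],[-6,0.3,0.1,0,1],[-4,0.2,0.1,0,1]])

```text
clock: 32.2
tcp_pos: [0.4593, -0.0908, 0.1609]
orientation: [-0.245, -0.669, -0.205, 0.671]
wrist_force: [0.5, 0.3, -1.0]
finger_gap: 0.0341
```

```bash
python3 s.py; python3 plan.py ".4955 .3735 .16 -.78 1 9"  ".4955 .3735 .06 0 1 2" ".4955 .3735 .037 0 1 2"
```

```text
t 32.2 tcp [ 0.4593 -0.0908  0.1609] gap 0.0341 F [ 0.46  0.34 -0.96]
x [ 0.014 -0.055 -0.998] y [ 0.603 -0.796  0.052] z [-0.798 -0.603  0.021]
j [-0.337  0.122 -0.376  1.041 -0.047  2.156]
[[-0.3, -3.9, -3.4, -0.087, 1], [-0.2, -3.5, -3.8, -0.087, 1], [-0.3, -3.2, -4, -0.087, 1], [-0.3, -2.9, -4.3, -0.087, 1], [-0.2, -2.4, -4.6, -0.087, 1], [-0.3, -2.1, -4.7, -0.087, 1], [-0.3, -1.6, -4.9, -0.087, 1], [-0.2, -1.2, -5.1, -0.087, 1], [-0.3, -0.8, -5.1, -0.087, 1], [5, -0.1, -0.2, 0, 1]]
[[5, -0.1, -0.3, 0, 1], [1.1, 0, -0.1, 0, 1], [1.2, -0.1, 0, 0, 1], [0, 0, 0, 0, 1], [0, 0, 0, 0, 1], [0, 0, 0, 0, 1], [0, 0, 0, 0, 1], [0, 0, 0, 0, 1], [0, 0, 0, 0, 1], [0, 0, 0, 0, 1]]
end [0.4952 0.3734 0.0369] yaw y -8.0
```

Call:
servo_tool(moves=[[-0.3,-3.9,-3.4,-0.087,1],[-0.2,-3.5,-3.8,-0.087,1],[-0.3,-3.2,-4,-0.087,1],[-0.3,-2.9,-4.3,-0.087,1],[-0.2,-2.4,-4.6,-0.087,1],[-0.3,-2.1,-4.7,-0.087,1],[-0.3,-1.6,-4.9,-0.087,1],[-0.2,-1.2,-5.1,-0.087,1],[-0.3,-0.8,-5.1,-0.087,1],[4,0,-0.2,0,1]])

```text
clock: 33.45
tcp_pos: [0.4982, 0.3793, 0.1203]
orientation: [-0.482, -0.527, -0.448, 0.538]
wrist_force: [1.5, -0.0, -1.2]
finger_gap: 0.0336
```

```bash
python3 s.py; python3 plan.py ".4955 .3735 .06 0 1 2" ".4955 .3735 .037 0 1 2"
```

```text
t 33.45 tcp [0.4982 0.3793 0.1203] gap 0.0336 F [ 1.48 -0.02 -1.16]
x [ 0.019 -0.048 -0.999] y [ 0.991 -0.134  0.026] z [-0.135 -0.99   0.045]
j [ 0.547  0.472  0.006  1.113 -0.051  2.253]
[[3, -0.2, 0.2, 0, 1], [3, -0.1, 0.1, 0, 1], [1.2, -0.1, 0, 0, 1], [1.1, 0, -0.1, 0, 1], [0, 0, 0, 0, 1], [0, 0, 0, 0, 1], [0, 0, 0, 0, 1], [0, 0, 0, 0, 1], [0, 0, 0, 0, 1], [0, 0, 0, 0, 1]]
end [0.4956 0.3739 0.0374] yaw y -7.7
```

Call:
servo_tool(moves=[[3,-0.2,0.2,0,1],[3,-0.1,0.1,0,1],[1.2,-0.1,0,0,1],[1.1,0,-0.1,0,1],[0,0,0,0,1],[0,0,0,0,-0.2],[0,0,0,0,-0.2],[-4,0,0,0,-0.2],[-6,0.1,0.2,0,-0.2],[-3,0,0,0,-0.2]])

```text
clock: 34.7
tcp_pos: [0.4928, 0.3737, 0.168]
orientation: [-0.481, -0.526, -0.446, 0.541]
wrist_force: [-0.3, 0.0, 0.1]
finger_gap: 0.0513
```

```bash
python3 s.py; python3 plan.py  ".4729 -.3257 .18 -.22 -.2 12" ".4729 -.3257 .12 0 -.2 2"; python3 - <<'E'
from fit import *
P={n:cam(n) for n in("scene","side")}
obs=[(P[n],masks("tub",P[n])[0][1]) for n in P]
print(np.round(fit("tub",obs,.5416,-.3198,.004,.086),4))
save(P["scene"],"pics/w7.png",(230,200,370,320),4)
E
```

```text
t 34.7 tcp [0.4928 0.3737 0.168 ] gap 0.0513 F [-0.3   0.01  0.08]
x [ 0.015 -0.051 -0.999] y [ 0.99  -0.139  0.022] z [-0.14  -0.989  0.048]
j [ 0.544  0.436  0.069  1.217 -0.051  2.256]
[[0.2, 0.6, 5.8, -0.018, -0.2], [0.2, 0.6, 5.8, -0.018, -0.2], [0.2, 0.4, 5.8, -0.018, -0.2], [0.2, 0.4, 5.8, -0.018, -0.2], [0.2, 0.2, 5.8, -0.018, -0.2], [0.2, 0.1, 5.9, -0.018, -0.2], [0.2, 0, 5.8, -0.018, -0.2], [0.2, 0, 5.8, -0.018, -0.2], [0.2, -0.2, 5.9, -0.018, -0.2], [0.1, -0.3, 5.8, -0.018, -0.2]]
[[0.2, -0.4, 5.8, -0.018, -0.2], [0.2, -0.5, 5.8, -0.018, -0.2], [3, 0, -0.2, 0, -0.2], [3, -0.1, -0.1, 0, -0.2], [0, 0, 0, 0, -0.2], [0, 0, 0, 0, -0.2], [0, 0, 0, 0, -0.2], [0, 0, 0, 0, -0.2], [0, 0, 0, 0, -0.2], [0, 0, 0, 0, -0.2]]
end [ 0.4727 -0.3258  0.1203] yaw y 4.4
[ 0.541  -0.3207  0.0853  0.0099]
```

View pics/w7.png

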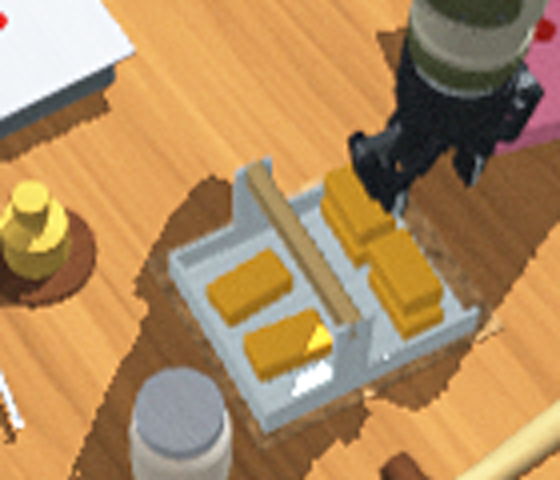

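Call:
servo_tool(moves=[[0.2,0.6,5.8,-0.018,-0.2],[0.2,0.6,5.8,-0.018,-0.2],[0.2,0.4,5.8,-0.018,-0.2],[0.2,0.4,5.8,-0.018,-0.2],[0.2,0.2,5.8,-0.018,-0.2],[0.2,0.1,5.9,-0.018,-0.2],[0.2,0,5.8,-0.018,-0.2],[0.2,0,5.8,-0.018,-0.2],[0.2,-0.2,5.9,-0.018,-0.2],[0.1,-0.3,5.8,-0.018,-0.2]])

```text
clock: 36.15
tcp_pos: [0.4738, -0.2115, 0.1745]
orientation: [0.525, 0.479, 0.495, -0.501]
wrist_force: [0.9, -0.0, -0.6]
finger_gap: 0.0507
```

Call:
servo_tool(moves=[[0.2,-0.4,5.8,-0.018,-0.2],[0.2,-0.5,5.8,-0.018,-0.2],[1,0,0,0,-0.2],[0,0,0,0,-0.2],[0,0,0,0,-0.2],[0,0,0,0,-0.2],[0,0,0,0,-0.2],[0,0,0,0,-0.2],[0,0,0,0,-0.2],[0,0,0,0,-0.2]])

```text
clock: 37.4
tcp_pos: [0.472, -0.327, 0.1686]
orientation: [0.534, 0.469, 0.503, -0.492]
wrist_force: [0.2, -0.3, -0.2]
finger_gap: 0.051
```

```bash
python3 s.py; python3 plan.py  ".4722 -.3266 .12 0 -.2 2" ".4722 -.3266 .072 0 -.2 2"; python3 - <<'E'
from h import *
p=cam("wrist"); save(p,"pics/w8.png")
q=cam("scene")
for c in [(372,350),(470,283),(530,340),(440,412)]: print(np.round(onz(q,c,.12),2))
E
```

```text
t 37.4 tcp [ 0.472  -0.327   0.1686] gap 0.051 F [ 0.2  -0.26 -0.21]
x [ 0.011 -0.054 -0.999] y [0.997 0.076 0.007] z [ 0.076 -0.996  0.054]
j [-0.729  0.303 -0.125  1.099 -0.032  0.765]
[[2.4, 0, -0.2, 0, -0.2], [2.4, 0, -0.1, 0, -0.2], [2.4, 0, -0.1, 0, -0.2], [2.4, 0, -0.2, 0, -0.2], [0, 0, 0, 0, -0.2], [0, 0, 0, 0, -0.2], [0, 0, 0, 0, -0.2], [0, 0, 0, 0, -0.2], [0, 0, 0, 0, -0.2], [0, 0, 0, 0, -0.2]]
end [ 0.4726 -0.3262  0.0724] yaw y 4.4
[0.59 0.64 0.12]
[0.24 0.65 0.12]
[0.24 0.84 0.12]
[0.55 0.84 0.12]
```

View pics/w8.png

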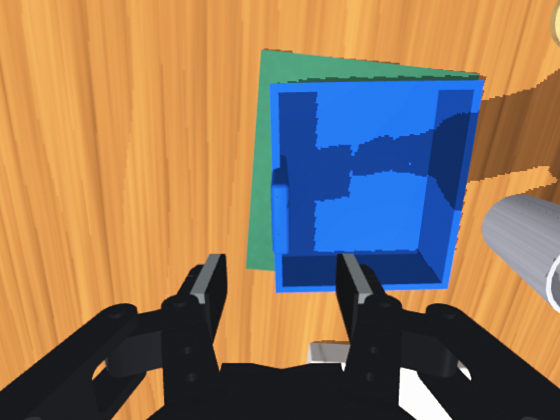

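Call:
servo_tool(moves=[[2.4,0,-0.2,0,-0.2],[2.4,0,-0.1,0,-0.2],[2.4,0,-0.1,0,-0.2],[2.4,0,-0.2,0,-0.2],[0,0,0,0,0.5],[0,0,0,0,1],[0,0,0,0,1],[0,0,0,0,1],[-2,0,0.1,0,1],[-4,0,0.2,0,1]], grip_force=70)

```text
clock: 38.75
tcp_pos: [0.4707, -0.3246, 0.1312]
orientation: [0.532, 0.469, 0.504, -0.492]
wrist_force: [1.2, -0.4, -2.4]
finger_gap: 0.0115
```

```bash
python3 s.py; python3 plan.py ".4722 -.3266 .20 0 1 2" ".557 .0036 .20 .13 1 8"; python3 - <<'E'
from h import *
p=cam("side"); save(p,"pics/w9.png",(200,220,440,400),3)
E
```

```text
t 38.75 tcp [ 0.4707 -0.3246  0.1312] gap 0.0115 F [ 1.24 -0.42 -2.42]
x [ 0.008 -0.05  -0.999] y [0.997 0.076 0.004] z [ 0.076 -0.996  0.05 ]
j [-0.727  0.327 -0.187  1.018 -0.032  0.767]
[[-3.4, 0.1, 0.3, 0, 1], [-3.5, 0.1, 0.3, 0, 1], [-0.2, 1.4, -4, 0.016, 1], [-0.2, 1.3, -4.1, 0.016, 1], [-0.2, 1.2, -4.1, 0.016, 1], [-0.2, 1.2, -4.1, 0.016, 1], [-0.2, 1.1, -4.1, 0.016, 1], [-0.2, 1, -4.1, 0.016, 1], [-0.2, 1, -4.2, 0.016, 1], [-0.2, 0.9, -4.1, 0.016, 1]]
end [0.557  0.0034 0.2005] yaw y -3.0
```

View pics/w9.png

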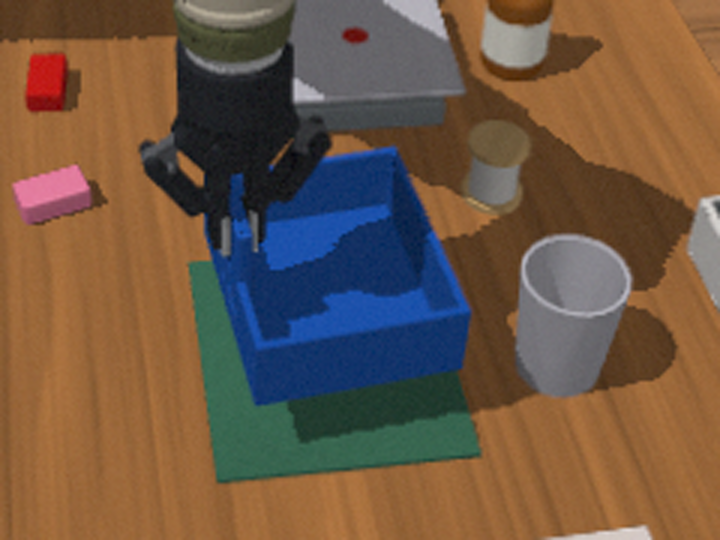

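Call:
servo_tool(moves=[[-3.4,0.1,0.3,0,1],[-3.5,0.1,0.3,0,1],[-0.2,1.4,-4,0.016,1],[-0.2,1.3,-4.1,0.016,1],[-0.2,1.2,-4.1,0.016,1],[-0.2,1.2,-4.1,0.016,1],[-0.2,1.1,-4.1,0.016,1],[-0.2,1,-4.1,0.016,1],[-0.2,1,-4.2,0.016,1],[-0.2,0.9,-4.1,0.016,1]])

```text
clock: 40.05
tcp_pos: [0.5583, 0.0039, 0.2009]
orientation: [-0.503, -0.503, -0.47, 0.523]
wrist_force: [-0.1, -0.9, -2.1]
finger_gap: 0.0116
```

```bash
python3 s.py; python3 plan.py ".557 .0036 .135 0 1 3" ".557 .0036 .119 0 1 3"; python3 - <<'E'
from h import *
p=cam("side"); save(p,"pics/w10.png",(200,130,440,400),2.2)
import pickle
q=cam("scene"); save(q,"pics/w11.png",(120,100,330,310),2.8); pickle.dump((p,q),open("mat.pkl","wb"))
print([ (round(d["conf"],2),np.round(d["location"]),np.round(onz(p,d["location"],0),4)) for d in models.pinpoint("tub_mat",p)],[ (round(d["conf"],2),np.round(d["location"]),np.round(onz(q,d["location"],0),4)) for d in models.pinpoint("tub_mat",q)])
from fit import masks,fit
obs=[(x,masks("tub_mat",x)[0][1]) for x in (p,q)]
print(np.round(fit("tub_mat",obs,.54,-.32,0,0.),4))
E
```

```text
t 40.05 tcp [0.5583 0.0039 0.2009] gap 0.0116 F [-0.1  -0.9  -2.07]
x [ 0.011 -0.053 -0.999] y [ 0.999 -0.052  0.014] z [-0.053 -0.997  0.052]
j [-0.109  0.281 -0.074  1.199 -0.052  1.514]
[[2.2, -0.1, -0.1, 0, 1], [2.2, 0, -0.1, 0, 1], [2.2, -0.1, -0.1, 0, 1], [0.5, 0, 0, 0, 1], [0.5, 0, -0.1, 0, 1], [0.6, 0, 0, 0, 1], [0, 0, 0, 0, 1], [0, 0, 0, 0, 1], [0, 0, 0, 0, 1], [0, 0, 0, 0, 1]]
end [0.5574 0.0036 0.1187] yaw y -3.0
[(0.93, array([306., 340.]), array([ 0.5342, -0.328 ,  0.    ])), (0.33, array([320., 174.]), array([0.7142, 0.376 , 0.    ])), (0.31, array([385., 338.]), array([ 0.7138, -0.3469,  0.    ]))] [(0.61, array([200., 144.]), array([ 0.5514, -0.3318,  0.    ]))]
[ 0.5408 -0.3239 -0.0276  0.1378]
```

View pics/w10.png

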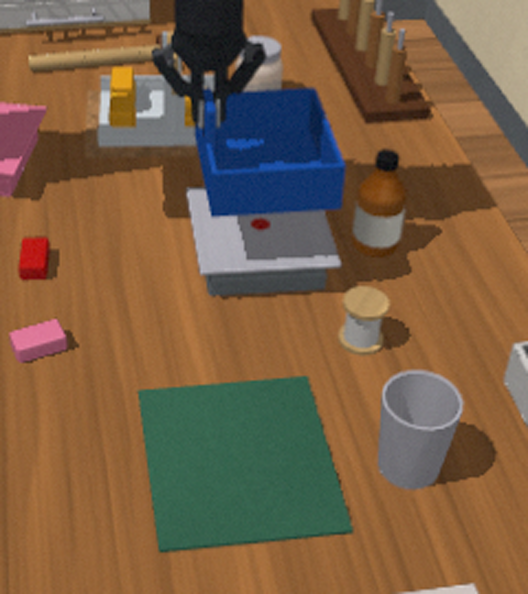

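View pics/w11.png

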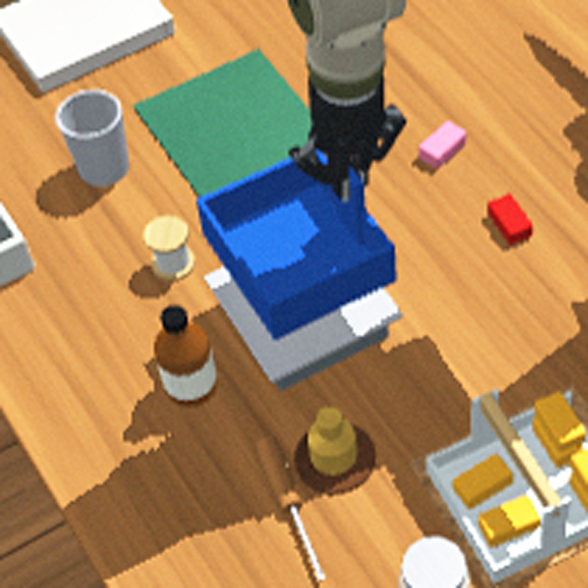

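Call:
servo_tool(moves=[[2.2,-0.1,-0.1,0,1],[2.2,0,-0.1,0,1],[2.2,-0.1,-0.1,0,1],[0.5,0,0,0,1],[0.5,0,-0.1,0,1],[0.4,0,0,0,1],[0.2,0,0,0,1],[0,0,0,0,1],[0,0,0,0,0.3],[0,0,0,0,0.3]])

```text
clock: 41.6
tcp_pos: [0.5576, 0.0021, 0.1193]
orientation: [-0.503, -0.503, -0.47, 0.523]
wrist_force: [-0.2, 0.2, 0.6]
finger_gap: 0.0301
```

```bash
python3 s.py
```

```text
t 41.6 tcp [0.5576 0.0021 0.1193] gap 0.0301 F [-0.24  0.16  0.55]
x [ 0.012 -0.053 -0.999] y [ 0.999 -0.051  0.015] z [-0.052 -0.997  0.053]
j [-0.112  0.328 -0.217  1.008 -0.052  1.51 ]
```

Call:
servo_tool(moves=[[-3,0,0.1,0,0.3],[-5,0,0.2,0,0.3],[-6,0,0.3,0,-0.2],[-6,0,0.3,0,-0.2],[0,0,0,0,-0.2],[0,0,-6,0,-0.2],[0,0,-6,0,-0.2],[0,0,-6,0,-0.2],[0,-4,-4,0,-0.2],[0,-5,-3,0,-0.2]])

```text
clock: 42.85
tcp_pos: [0.4768, 0.2594, 0.3026]
orientation: [-0.503, -0.502, -0.471, 0.523]
wrist_force: [-0.3, -0.2, 0.5]
finger_gap: 0.0513
```

```bash
python3 s.py;  python3 - <<'E'
from fit import *
P={n:cam(n) for n in("scene","side")}
obs=[(P[n],masks("tub",P[n])[0][1]) for n in P]
for z in (.046,.048,.050): print(np.round(fit("tub",obs,.626,0,z,-.05),4))
save(P["scene"],"pics/x1.png",(150,100,360,310),3); save(P["side"],"pics/x2.png",(200,100,440,300),3)
E
```

```text
t 42.85 tcp [0.4768 0.2594 0.3026] gap 0.0513 F [-0.3  -0.17  0.53]
x [ 0.009 -0.054 -0.999] y [ 0.999 -0.051  0.012] z [-0.051 -0.997  0.053]
j [ 0.38   0.255  0.14   1.467 -0.053  2.003]
[ 6.283e-01  5.000e-04 -5.910e-02  1.920e-02]
[ 6.286e-01 -4.000e-04 -5.100e-02  1.470e-02]
[ 6.284e-01  2.000e-04 -5.170e-02  1.740e-02]
```

View pics/x1.png

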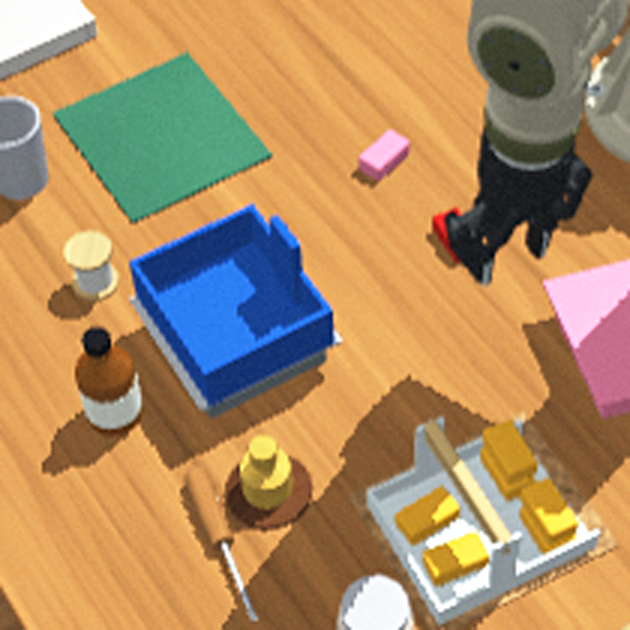

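View pics/x2.png

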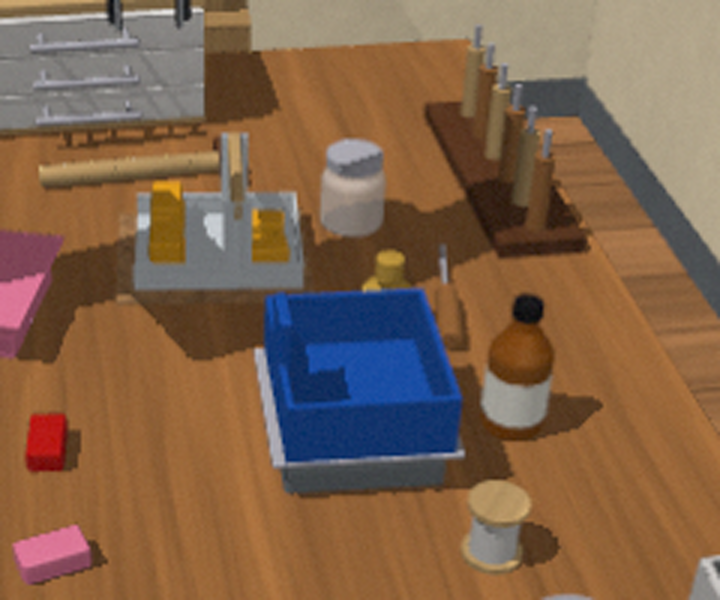

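```bash
cat > tip.py <<'E'
import numpy as np
from scipy.spatial.transform import Rotation as R
import sys
a=np.radians(float(sys.argv[1])); sig=float(sys.argv[2]); yaw=3.011
Rt=R.from_euler('z',yaw).as_matrix(); ey=Rt[:,1]
d=-ey if sig>0 else ey   # tilt direction approx +-y world
tx=np.array([*(np.sin(a)*d[:2]),-np.cos(a)])
for th in map(float,sys.argv[3:]):
    Rr=R.from_rotvec(tx*np.radians(th)).as_matrix()@Rt
    u=Rr.T@[0,0,1]; 
    print("turn",th,"tilt",round(np.degrees(np.arccos(u[2])),1),"downhill in tray",np.round([-u[0],-u[1]],2),"x-slope deg",round(np.degrees(np.arctan2(-u[0],u[2])),1),"lip dir world",np.round(Rr[:,0],2),"downhill world dir",np.round(Rr[:2,2],2))
    G=np.array([-.02,0,.095])
    for n,p in dict(lipL=(.09,.075,0),lipR=(.09,-.075,0),backL=(-.09,.075,0),backR=(-.09,-.075,0),wallLipL=(.09,.075,.03),wallLipR=(.09,-.075,.03),org=(0,0,0)).items(): print("   ",n,np.round(Rr@(np.array(p)-G)*1000).astype(int),end="")
    print()
E
python3 tip.py 36 1 -45 -60 -75; python3 tip.py 36 -1 45 60 75
```

```text
turn -45.0 tilt 26.0 downhill in tray [ 0.42 -0.14] x-slope deg 24.8 lip dir world [-0.78 -0.48 -0.42] downhill world dir [-0.43 -0.08]
    lipL [ -10 -110 -121]    lipR [ -79   21 -142]    backL [130 -24 -46]    backR [ 61 107 -67]    wallLipL [ -23 -112  -94]    wallLipR [ -92   19 -115]    org [ 25  -2 -94]
turn -60.0 tilt 34.2 downhill in tray [ 0.51 -0.24] x-slope deg 31.6 lip dir world [-0.59 -0.63 -0.51] downhill world dir [-0.54 -0.17]
    lipL [  32 -110 -117]    lipR [ -59    4 -152]    backL [138   3 -25]    backR [ 46 117 -61]    wallLipL [  16 -115  -92]    wallLipR [ -75   -1 -128]    org [ 39   4 -89]
turn -75.0 tilt 41.9 downhill in tray [ 0.57 -0.35] x-slope deg 37.4 lip dir world [-0.36 -0.74 -0.57] downhill world dir [-0.61 -0.28]
    lipL [  71 -101 -107]    lipR [ -35   -9 -160]    backL [136  32  -4]    backR [ 30 124 -57]    wallLipL [  53 -110  -84]    wallLipR [ -53  -18 -137]    org [ 51  11 -82]
turn 45.0 tilt 26.0 downhill in tray [0.42 0.14] x-slope deg 24.8 lip dir world [-0.63  0.66 -0.42] downhill world dir [-0.39  0.19]
    lipL [ -82    0 -142]    lipR [  19  109 -121]    backL [  31 -119  -67]    backR [132 -10 -46]    wallLipL [ -94    6 -115]    wallLipR [  7 115 -94]    org [ 25  -5 -94]
turn 60.0 tilt 34.2 downhill in tray [0.51 0.24] x-slope deg 31.6 lip dir world [-0.4   0.76 -0.51] downhill world dir [-0.47  0.3 ]
    lipL [ -58   12 -152]    lipR [  59   98 -117]    backL [  15 -125  -61]    backR [132 -39 -25]    wallLipL [ -72   21 -128]    wallLipR [ 45 107 -92]    org [ 37 -13 -89]
turn 75.0 tilt 41.9 downhill in tray [0.57 0.35] x-slope deg 37.4 lip dir world [-0.15  0.81 -0.57] downhill world dir [-0.52  0.42]
    lipL [ -31   18 -160]    lipR [  95   79 -107]    backL [  -3 -127  -57]    backR [123 -66  -4]    wallLipL [ -47   31 -137]    wallLipR [ 80  92 -84]    org [ 46 -24 -82]
```

```bash
python3 - <<'E'
from fit import *
import pickle
P={n:cam(n) for n in("scene","side")}
def tri(a,b):
    o1,w1=ray(P["scene"],a); o2,w2=ray(P["side"],b)
    A=np.c_[w1,-w2]; t=np.linalg.lstsq(A,o2-o1,rcond=None)[0]; p,q=o1+w1*t[0],o2+w2*t[1]; return np.round((p+q)/2,3),round(np.linalg.norm(p-q),3)
print(tri((470,283),(186,104)),tri((375,350),(268,101)))
save(P["scene"],"pics/x3.png",(300,200,560,420),3)
print(proj(P["scene"],[[.13,.8,.3],[.13,1.0,.3],[.13,.8,0],[.13,1.0,0]]).round())
# tray refit
obs=[(P[n],m[0][1]) for n in P for m in [masks("tray",P[n])] if m]
print(len(obs),np.round(fit("tray",obs,.5414,.3324,.004,3.011),4))
print("mat",[ (round(d["conf"],2),np.round(d["location"]),np.round(onz(P[n],d["location"],0),4)) for n in P for d in models.pinpoint("tray_mat",P[n])])
mm={n:masks("tray_mat",P[n]) for n in P}
print([(n,round(c,2),l.round(),m.sum()) for n in mm for c,m,l in mm[n]])
E
```

```text
(array([0.271, 0.656, 0.163]), np.float64(0.001)) (array([0.58 , 0.654, 0.153]), np.float64(0.021))
[[576. 271.]
 [657. 338.]
 [527. 323.]
 [590. 383.]]
2 [0.5441 0.3312 3.0325 0.8825]
mat [(0.31, array([230., 206.]), array([ 0.6046, -0.0301, -0.    ])), (0.81, array([269., 188.]), array([0.5295, 0.3124, 0.    ]))]
[('scene', 0.55, array([335., 291.]), np.int64(810)), ('side', 0.66, array([251., 196.]), np.int64(452))]
```

View pics/x3.png

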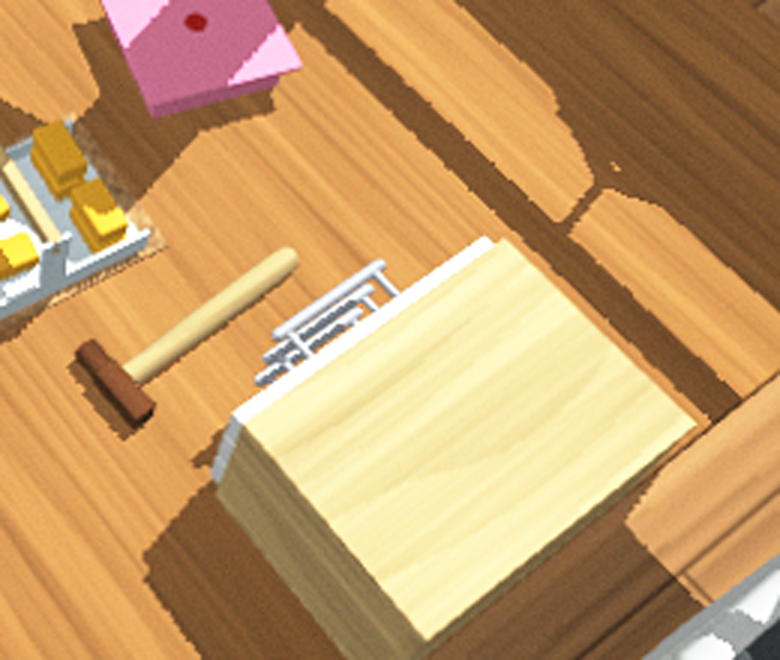

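```bash
python3 plan.py ".085 .62 .46 -1.49 -.2 10"; python3 plan.py ".085 .62 .46 -1.49 -.2 10" ".15 1.1 .46 0 -.2 10" | tail -3
```

```text
[[-1.8, -4.1, -3.3, -0.149, -0.2], [-1.8, -3.6, -3.9, -0.149, -0.2], [-1.8, -2.9, -4.4, -0.149, -0.2], [-1.8, -2.3, -4.8, -0.149, -0.2], [-1.8, -1.5, -5, -0.149, -0.2], [-1.7, -0.7, -5.2, -0.149, -0.2], [-1.8, 0, -5.3, -0.149, -0.2], [-1.8, 0.8, -5.2, -0.149, -0.2], [-1.8, 1.6, -5.1, -0.149, -0.2], [-1.8, 2.3, -4.7, -0.149, -0.2]]
end [0.0854 0.6201 0.4599] yaw y 82.3
[[-1.8, -4.1, -3.3, -0.149, -0.2], [-1.8, -3.6, -3.9, -0.149, -0.2], [-1.8, -2.9, -4.4, -0.149, -0.2], [-1.8, -2.3, -4.8, -0.149, -0.2], [-1.8, -1.5, -5, -0.149, -0.2], [-1.7, -0.7, -5.2, -0.149, -0.2], [-1.8, 0, -5.3, -0.149, -0.2], [-1.8, 0.8, -5.2, -0.149, -0.2], [-1.8, 1.6, -5.1, -0.149, -0.2], [-1.8, 2.3, -4.7, -0.149, -0.2]]
[[-0.3, 4.8, 0, 0, -0.2], [-0.2, 4.9, 0, 0, -0.2], [-0.3, 4.8, 0, 0, -0.2], [-0.2, 4.8, 0, 0, -0.2], [-0.3, 4.9, 0, 0, -0.2], [-0.2, 4.8, 0, 0, -0.2], [-0.3, 4.9, 0, 0, -0.2], [-0.2, 4.8, 0, 0, -0.2], [-0.3, 4.8, 0, 0, -0.2], [-0.2, 4.9, 0, 0, -0.2]]
end [0.1501 1.1004 0.46  ] yaw y 82.3
```

Call:
servo_tool(moves=[[-1.8,-4.1,-3.3,-0.149,-0.2],[-1.8,-3.6,-3.9,-0.149,-0.2],[-1.8,-2.9,-4.4,-0.149,-0.2],[-1.8,-2.3,-4.8,-0.149,-0.2],[-1.8,-1.5,-5,-0.149,-0.2],[-1.7,-0.7,-5.2,-0.149,-0.2],[-1.8,0,-5.3,-0.149,-0.2],[-1.8,0.8,-5.2,-0.149,-0.2],[-1.8,1.6,-5.1,-0.149,-0.2],[-1.8,2.3,-4.7,-0.149,-0.2]])

```text
clock: 44.7
tcp_pos: [0.0926, 0.6147, 0.459]
orientation: [0.71, 0.039, 0.699, -0.075]
wrist_force: [0.7, 3.0, 0.9]
finger_gap: 0.0514
```

```bash
python3 s.py;  python3 - <<'E'
from h import *
save(cam("wrist"),"pics/x4.png")
E
```

```text
t 44.7 tcp [0.0926 0.6147 0.459 ] gap 0.0514 F [0.72 2.97 0.95]
x [ 0.012 -0.052 -0.999] y [ 0.162  0.986 -0.049] z [ 0.987 -0.161  0.02 ]
j [ 1.304  0.636  1.147  2.129 -0.025  1.467]
```

View pics/x4.png

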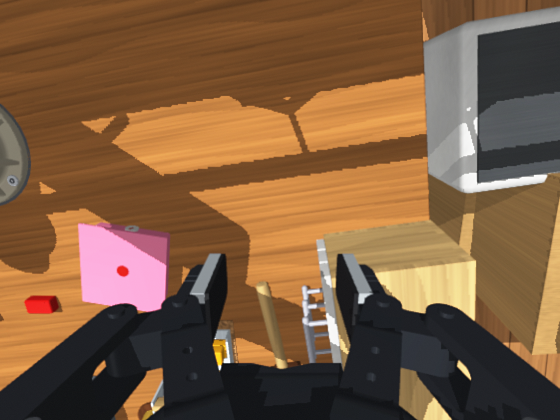

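Call:
servo_tool(moves=[[-0.2,4,0,0,-0.2],[-0.2,4,0,0,-0.2],[-0.2,4,0,0,-0.2],[0,4,0,0,-0.2],[0,4,0,0,-0.2],[0,4,0,0,-0.2],[0,0,0,0,-0.2],[0,0,0,0,-0.2],[0,0,0,0,-0.2],[0,0,0,0,-0.2]])

```text
clock: 46.0
tcp_pos: [0.1196, 0.7511, 0.3744]
orientation: [0.715, 0.083, 0.694, -0.034]
wrist_force: [-0.0, 0.0, -0.1]
finger_gap: 0.0512
```

```bash
python3 s.py
```

```text
t 46.0 tcp [0.1196 0.7511 0.3744] gap 0.0512 F [-0.01  0.03 -0.1 ]
x [ 0.035  0.067 -0.997] y [0.164 0.984 0.072] z [ 0.986 -0.166  0.023]
j [ 1.314  0.819  1.264  1.942 -0.017  1.479]
```

Call:
servo_tool(moves=[[-3,4,0,0,-0.2],[-3,4,0,0,-0.2],[-3,4,0,0,-0.2],[-3,4,0,0,-0.2],[-3,4,0,0,-0.2],[-3,4,0,0,-0.2],[-3,4,0,0,-0.2],[-3,4,0,0,-0.2],[0,0,0,0,-0.2],[0,0,0,0,-0.2]])

```text
clock: 47.25
tcp_pos: [0.1261, 0.807, 0.4799]
orientation: [0.715, 0.184, 0.671, 0.071]
wrist_force: [0.2, 0.6, -0.7]
finger_gap: 0.0517
```

```bash
python3 s.py
```

```text
t 47.25 tcp [0.1261 0.807  0.4799] gap 0.0517 F [ 0.2   0.57 -0.67]
x [ 0.089  0.347 -0.933] y [0.145 0.923 0.357] z [ 0.985 -0.168  0.032]
j [1.318 0.706 1.263 1.761 0.    1.48 ]
```

Call:
servo_tool(moves=[[-1,0,-4,0,-0.2],[-3,4,-1,0,-0.2],[-3,4,-0.5,0,-0.2],[-3,4,-0.5,0,-0.2],[-3,4,0,0,-0.2],[-3,4,0,0,-0.2],[-3,4,0,0,-0.2],[-3,4,0,0,-0.2],[0,0,0,0,-0.2],[0,0,0,0,-0.2]])

```text
clock: 48.5
tcp_pos: [0.0737, 0.8128, 0.622]
orientation: [0.697, 0.27, 0.644, 0.164]
wrist_force: [-0.9, 1.0, -0.1]
finger_gap: 0.0513
```

```bash
python3 s.py
```

```text
t 48.5 tcp [0.0737 0.8128 0.622 ] gap 0.0513 F [-0.85  0.97 -0.09]
x [ 0.117  0.576 -0.809] y [0.118 0.801 0.587] z [ 0.986 -0.164  0.026]
j [ 1.386  0.562  1.263  1.643 -0.009  1.539]
```

```bash
cat > pl2.py <<'E'
from h import *
s=st(); q=s["orientation"]; M=R.from_quat(np.r_[q[1:],q[0]]).as_matrix()
yaw=3.011; ex=np.array([np.cos(yaw),np.sin(yaw),0])
ts=np.linspace(-np.pi,np.pi,2001); v=[(M@R.from_rotvec([t,0,0]).as_matrix())[:,1]@(-ex) for t in ts]
t=ts[int(np.argmax(v))]; print("turn to grasp",round(t,3),"misalign",round(np.degrees(np.arccos(max(v))),2))
E
python3 pl2.py; python3 plan.py ".45 .35 .45 .1 -.2 10" ".688 .060 .30 .1 -.2 7"
```

```text
turn to grasp 1.558 misalign 2.37
[[-0.8, -4.3, 4.4, 0.01, -0.2], [-0.9, -4.2, 4.5, 0.01, -0.2], [-0.8, -4.2, 4.5, 0.01, -0.2], [-0.8, -4.1, 4.6, 0.01, -0.2], [-0.9, -4.1, 4.6, 0.01, -0.2], [-0.8, -4.1, 4.6, 0.01, -0.2], [-0.8, -4, 4.7, 0.01, -0.2], [-0.9, -3.9, 4.7, 0.01, -0.2], [-0.8, -3.9, 4.7, 0.01, -0.2], [-0.8, -3.9, 4.8, 0.01, -0.2]]
[[-0.3, -3.8, 4.4, 0.014, -0.2], [-0.2, -3.6, 4.4, 0.014, -0.2], [-0.3, -3.7, 4.5, 0.014, -0.2], [-0.2, -3.5, 4.5, 0.014, -0.2], [-0.3, -3.5, 4.6, 0.014, -0.2], [-0.3, -3.5, 4.6, 0.014, -0.2], [-0.2, -3.3, 4.7, 0.014, -0.2], [0, 0, 0, 0, -0.2], [0, 0, 0, 0, -0.2], [0, 0, 0, 0, -0.2]]
end [0.688  0.0604 0.3001] yaw y 67.6
```

Call:
servo_tool(moves=[[-0.8,-4.3,4.4,0.01,-0.2],[-0.9,-4.2,4.5,0.01,-0.2],[-0.8,-4.2,4.5,0.01,-0.2],[-0.8,-4.1,4.6,0.01,-0.2],[-0.9,-4.1,4.6,0.01,-0.2],[-0.8,-4.1,4.6,0.01,-0.2],[-0.8,-4,4.7,0.01,-0.2],[-0.9,-3.9,4.7,0.01,-0.2],[-0.8,-3.9,4.7,0.01,-0.2],[-0.8,-3.9,4.8,0.01,-0.2]])

```text
clock: 49.75
tcp_pos: [0.4397, 0.3702, 0.4603]
orientation: [0.683, 0.303, 0.651, 0.133]
wrist_force: [0.8, 0.8, -0.5]
finger_gap: 0.0511
```

Call:
servo_tool(moves=[[-0.3,-3.8,4.4,0.014,-0.2],[-0.2,-3.6,4.4,0.014,-0.2],[-0.3,-3.7,4.5,0.014,-0.2],[-0.2,-3.5,4.5,0.014,-0.2],[-0.3,-3.5,4.6,0.014,-0.2],[-0.3,-3.5,4.6,0.014,-0.2],[-0.2,-3.3,4.7,0.014,-0.2],[0,0,0,0,-0.2],[0,0,0,0,-0.2],[0,0,0,0,-0.2]])

```text
clock: 51.0
tcp_pos: [0.6776, 0.0842, 0.314]
orientation: [0.668, 0.336, 0.656, 0.102]
wrist_force: [0.3, 0.0, 0.4]
finger_gap: 0.051
```

```bash
python3 s.py
```

```text
t 51.0 tcp [0.6776 0.0842 0.314 ] gap 0.051 F [0.32 0.   0.43]
x [ 0.118  0.577 -0.809] y [0.304 0.754 0.582] z [ 0.945 -0.315 -0.087]
j [-0.261  0.473  0.344  1.485  0.628  0.074]
```

```bash
python3 pl2.py; T=$(python3 pl2.py | awk '{print $4}'); python3 plan.py ".5516 .288 .22 $T -.2 8" ".5516 .288 .165 0 -.2 2"
```

```text
turn to grasp 1.367 misalign 2.39
[[2.2, 0.8, -2.2, 0.171, -0.2], [2.3, 0.3, -2.3, 0.171, -0.2], [2.2, 0, -2.3, 0.171, -0.2], [2.2, -0.4, -2.3, 0.171, -0.2], [2.3, -0.8, -2.2, 0.171, -0.2], [2.2, -1.1, -2, 0.171, -0.2], [2.2, -1.5, -1.7, 0.171, -0.2], [2.3, -1.8, -1.5, 0.171, -0.2], [2.2, -0.1, 1.6, 0, -0.2], [2.2, -0.1, 1.6, 0, -0.2]]
end [0.5512 0.2879 0.165 ] yaw y -9.0
```

Call:
servo_tool(moves=[[2.2,0.8,-2.2,0.171,-0.2],[2.3,0.3,-2.3,0.171,-0.2],[2.2,0,-2.3,0.171,-0.2],[2.2,-0.4,-2.3,0.171,-0.2],[2.3,-0.8,-2.2,0.171,-0.2],[2.2,-1.1,-2,0.171,-0.2],[2.2,-1.5,-1.7,0.171,-0.2],[2.3,-1.8,-1.5,0.171,-0.2],[0,0,0,0,-0.2],[0,0,0,0,-0.2]])

```text
clock: 52.25
tcp_pos: [0.552, 0.2874, 0.22]
orientation: [0.307, 0.682, 0.573, -0.335]
wrist_force: [0.3, 0.0, 1.1]
finger_gap: 0.0513
```

```bash
python3 s.py; python3 pl2.py; python3 plan.py ".5516 .288 .165 0 -.2 2" ".5634 .345 .0836 0 -.2 4";  python3 - <<'E'
from h import *
save(cam("wrist"),"pics/x5.png"); save(cam("scene"),"pics/x6.png",(220,180,380,330),4)
E
```

```text
t 52.25 tcp [0.552  0.2874 0.22  ] gap 0.0513 F [0.32 0.02 1.06]
x [ 0.119  0.577 -0.808] y [ 0.987 -0.155  0.035] z [-0.105 -0.802 -0.588]
j [ 0.066  0.208 -0.272  0.899  0.604  1.841]
turn to grasp 0.0 misalign 2.46
[[2.2, -0.1, 1.6, 0, -0.2], [2.3, -0.1, 1.6, 0, -0.2], [2.5, 0, 0, 0, -0.2], [2.5, 0, 0, 0, -0.2], [2.5, 0, 0.1, 0, -0.2], [2.5, 0, 0, 0, -0.2], [0, 0, 0, 0, -0.2], [0, 0, 0, 0, -0.2], [0, 0, 0, 0, -0.2], [0, 0, 0, 0, -0.2]]
end [0.5639 0.3448 0.0834] yaw y -8.9
```

View pics/x5.png

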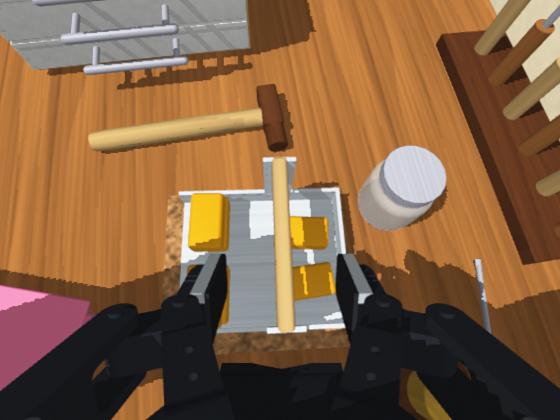

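View pics/x6.png

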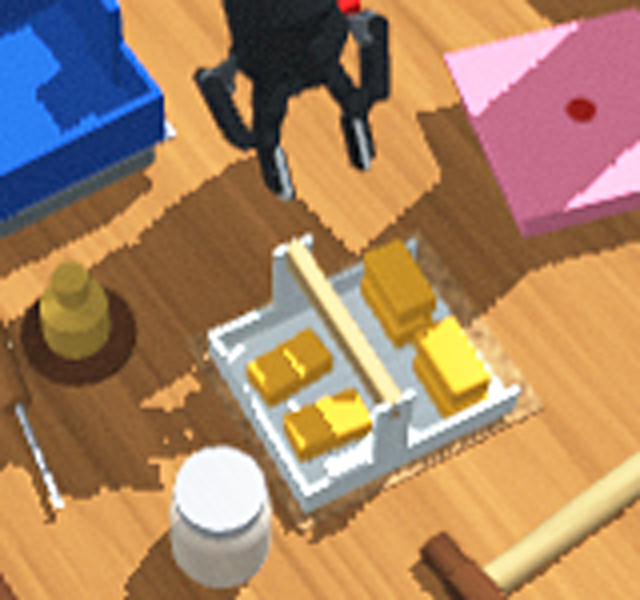

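Call:
servo_tool(moves=[[2.2,-0.1,1.6,0,-0.2],[2.3,-0.1,1.6,0,-0.2],[2.5,0,0,0,-0.2],[2.5,0,0,0,-0.2],[2.5,0,0.1,0,-0.2],[2.5,0,0,0,-0.2],[0,0,0,0,0.2],[0,0,0,0,0.6],[0,0,0,0,1],[0,0,0,0,1]], grip_force=60)

```text
clock: 53.6
tcp_pos: [0.5646, 0.3436, 0.083]
orientation: [0.305, 0.683, 0.572, -0.336]
wrist_force: [1.3, -4.5, 3.9]
finger_gap: 0.013
```

```bash
python3 s.py;   python3 - <<'E'
from h import *
save(cam("side"),"pics/x7.png",(200,100,400,250),4); save(cam("scene"),"pics/x8.png",(220,180,380,330),4)
E
```

```text
t 53.6 tcp [0.5646 0.3436 0.083 ] gap 0.013 F [ 1.34 -4.51  3.87]
x [ 0.12   0.577 -0.808] y [ 0.987 -0.159  0.033] z [-0.109 -0.802 -0.588]
j [ 0.168  0.372 -0.428  0.512  0.581  1.965]
```

View pics/x7.png

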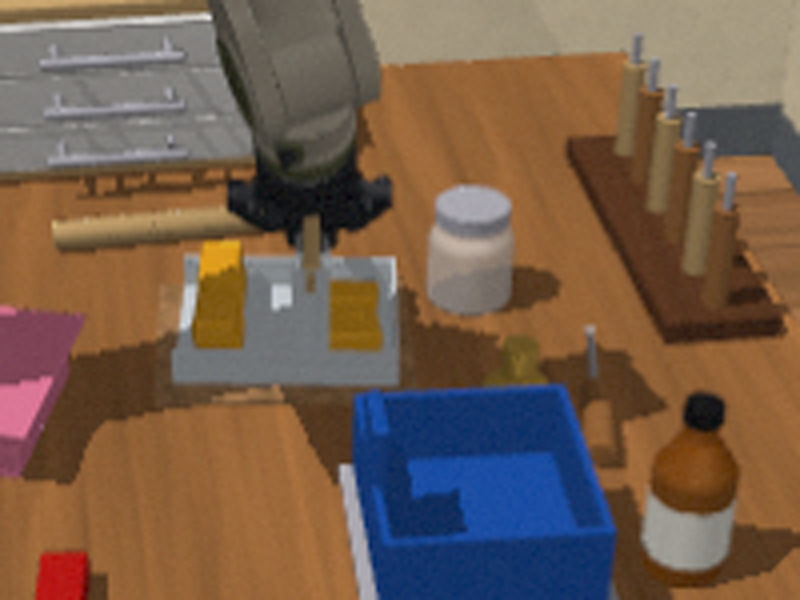

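View pics/x8.png

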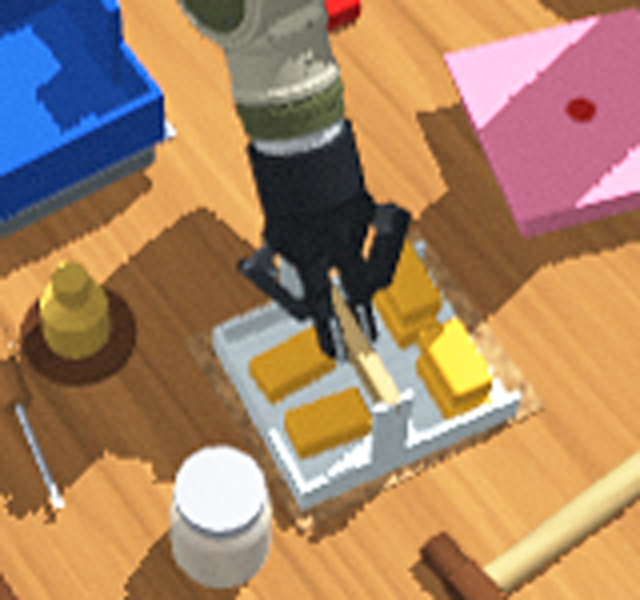

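Call:
servo_tool(moves=[[0,0,0,0,1],[-0.8,0,-0.6,0,1],[-0.8,0,-0.6,0,1],[-1.6,0.1,-1.2,0,1],[-1.6,0.1,-1.2,0,1],[-2.4,0.1,-1.8,0,1],[-2.4,0.1,-1.8,0,1],[-1.6,0.1,-1.2,0,1],[-0.8,0,-0.6,0,1],[0,0,0,0,1]], grip_force=110)

```text
clock: 54.95
tcp_pos: [0.5641, 0.3465, 0.2319]
orientation: [0.305, 0.682, 0.573, -0.336]
wrist_force: [0.8, 0.5, -6.3]
finger_gap: 0.0123
```

```bash
python3 s.py;   python3 - <<'E'
from h import *
save(cam("side"),"pics/x9.png",(200,60,400,210),4); save(cam("scene"),"pics/x10.png",(220,150,380,300),4)
E
```

```text
t 54.95 tcp [0.5641 0.3465 0.2319] gap 0.0123 F [ 0.82  0.51 -6.27]
x [ 0.118  0.576 -0.809] y [ 0.987 -0.157  0.032] z [-0.109 -0.802 -0.587]
j [ 0.173  0.236 -0.211  0.864  0.579  1.969]
```

View pics/x9.png

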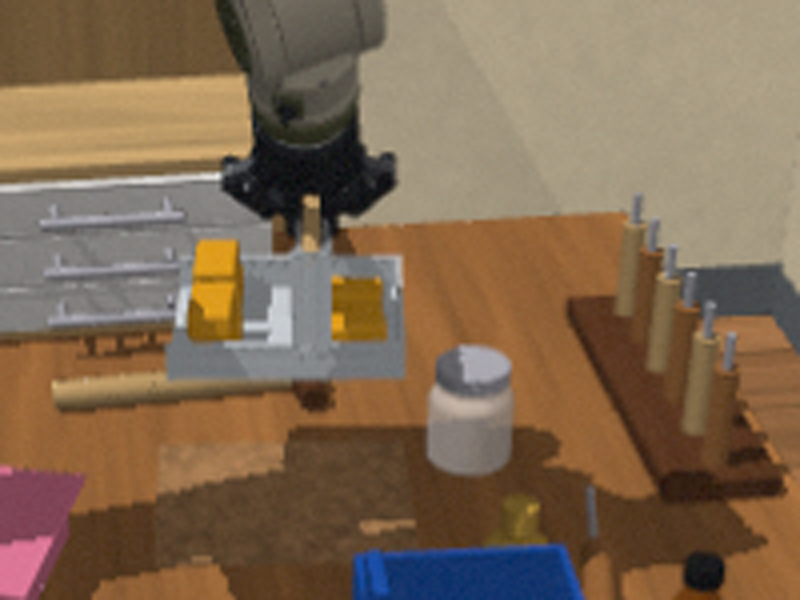

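View pics/x10.png

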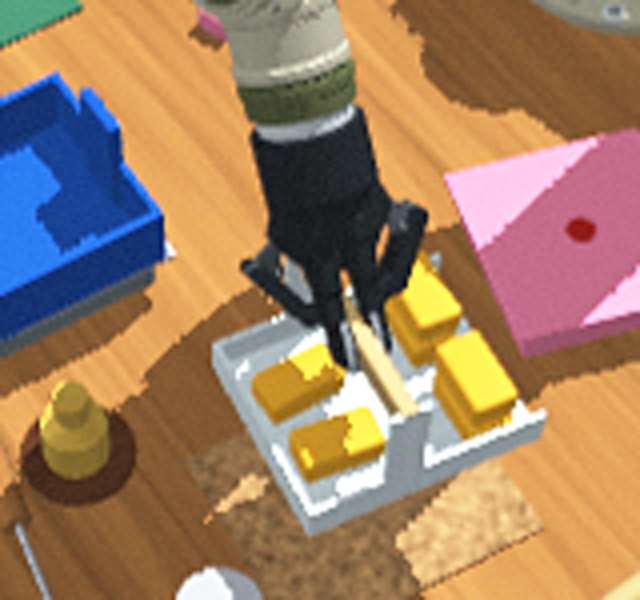

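```bash
cat > tip2.py <<'E'
from h import *
import sys
tx=np.array([.118,.576,-.809]); tx/=np.linalg.norm(tx)
T0=np.array([.5646,.3436,.083]); Rt=R.from_euler('z',3.011).as_matrix(); O0=np.array([.5414,.3324,.004])
def pts(th):
    Rr=R.from_rotvec(tx*np.radians(th)).as_matrix()
    f=lambda p: Rr@(O0+Rt@np.array(p)-T0)
    return Rr@Rt,f
E=np.array(list(map(float,sys.argv[1].split())))
for th in map(float,sys.argv[2:]):
    RR,f=pts(th); u=RR.T@[0,0,1]
    e=f((.09,-.045,.004)); T=np.array([E[0]-e[0],E[1]-e[1],E[2]])
    print("turn",th,"rad",round(np.radians(th),3),"tilt",round(np.degrees(np.arccos(u[2])),1),"down",np.round([-u[0],-u[1]],2),"TCP",np.round(T,3))
    for n,p in dict(lipL=(.09,.075,0),lipR=(.09,-.075,0),y30=(.09,.03,.004),backL=(-.09,.075,0),backR=(-.09,-.075,0),org=(0,0,0)).items(): print("   ",n,np.round((T+f(p))*1000).astype(int),end="")
    print()
E
python3 tip2.py ".645 .03 .27" -25 -40 -50 -60 -70 -80
```

```text
turn -25.0 rad -0.436 tilt 14.6 down [ 0.24 -0.06] TCP [0.738 0.025 0.27 ]
    lipL [672 -87 172]    lipR [640  59 162]    y30 [661 -43 173]    backL [842 -47 216]    backR [809  99 207]    org [741   6 189]
turn -40.0 rad -0.698 tilt 23.2 down [ 0.37 -0.14] TCP [0.72  0.047 0.27 ]
    lipL [695 -79 169]    lipR [635  57 148]    y30 [675 -38 166]    backL [844  -3 235]    backR [784 133 214]    org [739  27 191]
turn -50.0 rad -0.873 tilt 28.8 down [ 0.44 -0.2 ] TCP [0.705 0.059 0.27 ]
    lipL [708 -70 170]    lipR [632  55 140]    y30 [683 -33 164]    backL [837  27 249]    backR [761 153 218]    org [734  41 194]
turn -60.0 rad -1.047 tilt 34.2 down [ 0.49 -0.27] TCP [0.688 0.068 0.27 ]
    lipL [719 -60 174]    lipR [629  53 133]    y30 [690 -27 165]    backL [825  55 263]    backR [735 169 222]    org [727  54 198]
turn -70.0 rad -1.222 tilt 39.4 down [ 0.53 -0.35] TCP [0.669 0.076 0.27 ]
    lipL [727 -48 181]    lipR [628  51 129]    y30 [695 -20 169]    backL [806  82 276]    backR [707 181 224]    org [717  66 203]
turn -80.0 rad -1.396 tilt 44.4 down [ 0.55 -0.43] TCP [0.65  0.081 0.27 ]
    lipL [733 -36 191]    lipR [626  48 126]    y30 [698 -12 174]    backL [783 106 290]    backR [677 189 225]    org [705  77 208]
```

```bash
cat > ramp.py <<'E'
# python3 ramp.py "x y z turn grip rows" ... smooth ramped legs
from h import *
import sys, json
s=st(); q=s["orientation"]; M=R.from_quat(np.r_[q[1:],q[0]]).as_matrix(); p=np.array(s["tcp_pos"],float)
out=[]
for a in sys.argv[1:]:
    x,y,z,t,g,n=map(float,a.split()); w=np.array([x,y,z]); n=int(n); p0=p.copy()
    v=np.minimum(np.minimum(np.arange(1,n+1),np.arange(n,0,-1)),3).astype(float); v/=v.sum(); c=np.cumsum(v); tc=0
    for i in range(n):
        tr=round(t*c[i]-tc,3); tc+=tr
        d=np.round(M.T@(p0+(w-p0)*c[i]-p)*100,1); p=p+M@d/100
        M=M@R.from_rotvec([tr,0,0]).as_matrix(); out.append([*d.tolist(),tr,g])
while len(out)%10: out.append([0,0,0,0,out[-1][4]])
for k in range(0,len(out),10): print(json.dumps([[ (int(v) if v==int(v) else v) for v in r] for r in out[k:k+10]]))
print("end",np.round(p,4))
E
python3 tip2.py ".635 .03 .25" -25 -40 -50 | grep TCP
python3 ramp.py ".60 .30 .32 -.08 1 6" ".728 .027 .32 -.356 1 14"
```

```text
turn -25.0 rad -0.436 tilt 14.6 down [ 0.24 -0.06] TCP [0.728 0.025 0.25 ]
turn -40.0 rad -0.698 tilt 23.2 down [ 0.37 -0.14] TCP [0.71  0.047 0.25 ]
turn -50.0 rad -0.873 tilt 28.8 down [ 0.44 -0.2 ] TCP [0.695 0.059 0.25 ]
[[-0.8, 0.4, -0.2, -0.007, 1], [-1.6, 0.8, -0.3, -0.013, 1], [-2.3, 1.1, -0.4, -0.02, 1], [-2.4, 1.2, -0.5, -0.02, 1], [-1.6, 0.8, -0.3, -0.013, 1], [-0.8, 0.4, -0.1, -0.007, 1], [-0.4, 0.4, 0.6, -0.01, 1], [-0.8, 0.9, 1.2, -0.02, 1], [-1.2, 1.2, 1.9, -0.029, 1], [-1.2, 1.1, 1.9, -0.03, 1]]
[[-1.1, 1.1, 1.9, -0.03, 1], [-1.2, 1.1, 1.9, -0.029, 1], [-1.2, 1, 2, -0.03, 1], [-1.2, 0.9, 2, -0.03, 1], [-1.2, 0.8, 2.1, -0.029, 1], [-1.2, 0.9, 2, -0.03, 1], [-1.2, 0.7, 2.1, -0.03, 1], [-1.1, 0.7, 2.1, -0.029, 1], [-0.8, 0.4, 1.4, -0.02, 1], [-0.4, 0.2, 0.7, -0.01, 1]]
end [0.7281 0.0275 0.3199]
```

Call:
servo_tool(moves=[[-0.8,0.4,-0.2,-0.007,1],[-1.6,0.8,-0.3,-0.013,1],[-2.3,1.1,-0.4,-0.02,1],[-2.4,1.2,-0.5,-0.02,1],[-1.6,0.8,-0.3,-0.013,1],[-0.8,0.4,-0.1,-0.007,1],[-0.4,0.4,0.6,-0.01,1],[-0.8,0.9,1.2,-0.02,1],[-1.2,1.2,1.9,-0.029,1],[-1.2,1.1,1.9,-0.03,1]])

```text
clock: 56.3
tcp_pos: [0.6323, 0.2306, 0.3202]
orientation: [0.362, 0.654, 0.6, -0.287]
wrist_force: [-0.1, -0.1, -5.9]
finger_gap: 0.0122
```

Call:
servo_tool(moves=[[-1.1,1.1,1.9,-0.03,1],[-1.2,1.1,1.9,-0.029,1],[-1.2,1,2,-0.03,1],[-1.2,0.9,2,-0.03,1],[-1.2,0.8,2.1,-0.029,1],[-1.2,0.9,2,-0.03,1],[-1.2,0.7,2.1,-0.03,1],[-1.1,0.7,2.1,-0.029,1],[-0.8,0.4,1.4,-0.02,1],[-0.4,0.2,0.7,-0.01,1]])

```text
clock: 57.55
tcp_pos: [0.7291, 0.0264, 0.3197]
orientation: [0.445, 0.6, 0.632, -0.205]
wrist_force: [0.0, 1.2, -6.4]
finger_gap: 0.0126
```

```bash
python3 s.py;   python3 - <<'E'
from fit import *
P={n:cam(n) for n in("scene","side")}
save(P["side"],"pics/y1.png",(200,40,440,270),3); save(P["scene"],"pics/y2.png",(120,100,330,310),3)
obs=[(P[n],m[0][1]) for n in P for m in [masks("tray_mat",P[n])] if m]
print([ (o[1].sum()) for o in obs]); print(np.round(fit("tray_mat",obs,.54,.325,0,3.01),4))
obs=[(P[n],m[0][1]) for n in P for m in [masks("tub",P[n])] if m]
E
```

```text
t 57.55 tcp [0.7291 0.0264 0.3197] gap 0.0126 F [ 0.    1.18 -6.4 ]
x [ 0.117  0.577 -0.809] y [0.941 0.195 0.275] z [ 0.316 -0.793 -0.52 ]
j [-0.321  0.634  0.624  1.649  0.624  0.934]
[np.int64(3676), np.int64(1903)]
[0.539  0.3268 3.0499 0.0314]
```

View pics/y1.png

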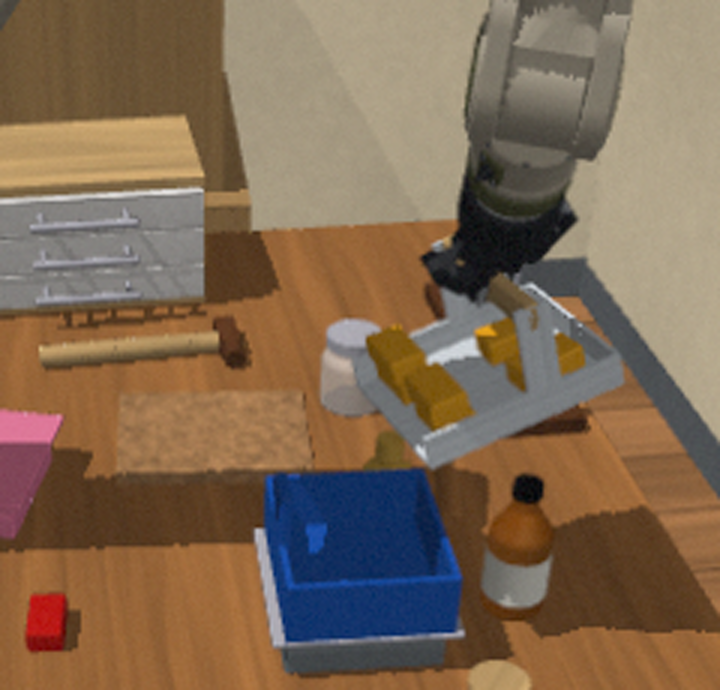

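View pics/y2.png

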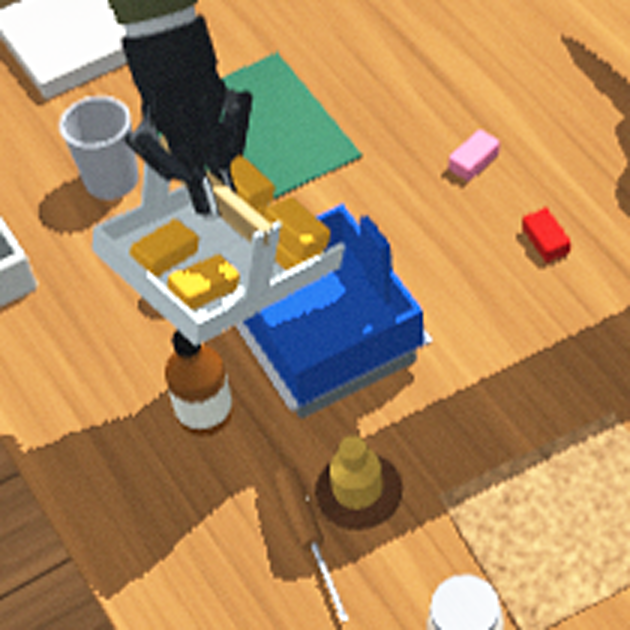

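```bash
python3 ramp.py ".722 .033 .255 -.10 1 10" ; python3 ramp.py ".722 .033 .255 -.10 1 10" ".703 .053 .25 -.26 1 10"
```

```text
[[0.2, -0.1, 0.1, -0.004, 1], [0.5, -0.2, 0.3, -0.008, 1], [0.7, -0.3, 0.3, -0.013, 1], [0.7, -0.3, 0.4, -0.013, 1], [0.7, -0.3, 0.3, -0.012, 1], [0.7, -0.3, 0.4, -0.012, 1], [0.7, -0.3, 0.3, -0.013, 1], [0.7, -0.4, 0.4, -0.013, 1], [0.4, -0.2, 0.2, -0.008, 1], [0.3, -0.1, 0.1, -0.004, 1]]
end [0.7219 0.033  0.2546]
[[0.2, -0.1, 0.1, -0.004, 1], [0.5, -0.2, 0.3, -0.008, 1], [0.7, -0.3, 0.3, -0.013, 1], [0.7, -0.3, 0.4, -0.013, 1], [0.7, -0.3, 0.3, -0.012, 1], [0.7, -0.3, 0.4, -0.012, 1], [0.7, -0.3, 0.3, -0.013, 1], [0.7, -0.4, 0.4, -0.013, 1], [0.4, -0.2, 0.2, -0.008, 1], [0.3, -0.1, 0.1, -0.004, 1]]
[[0.1, -0.1, -0.1, -0.011, 1], [0.1, -0.1, -0.2, -0.022, 1], [0.1, -0.1, -0.2, -0.032, 1], [0.2, -0.2, -0.3, -0.032, 1], [0.2, -0.1, -0.3, -0.033, 1], [0.1, -0.1, -0.3, -0.032, 1], [0.2, -0.2, -0.2, -0.033, 1], [0.1, -0.1, -0.3, -0.032, 1], [0.2, 0, -0.2, -0.022, 1], [0, -0.1, -0.1, -0.011, 1]]
end [0.7028 0.0527 0.2498]
```

Call:
servo_tool(moves=[[0.2,-0.1,0.1,-0.004,1],[0.5,-0.2,0.3,-0.008,1],[0.7,-0.3,0.3,-0.013,1],[0.7,-0.3,0.4,-0.013,1],[0.7,-0.3,0.3,-0.012,1],[0.7,-0.3,0.4,-0.012,1],[0.7,-0.3,0.3,-0.013,1],[0.7,-0.4,0.4,-0.013,1],[0.4,-0.2,0.2,-0.008,1],[0.3,-0.1,0.1,-0.004,1]])

```text
clock: 59.1
tcp_pos: [0.7221, 0.0321, 0.2541]
orientation: [0.475, 0.577, 0.641, -0.173]
wrist_force: [-0.5, -0.3, -4.8]
finger_gap: 0.0128
```

Call:
servo_tool(moves=[[0.1,-0.1,-0.1,-0.011,1],[0.1,-0.1,-0.2,-0.022,1],[0.1,-0.1,-0.2,-0.032,1],[0.2,-0.2,-0.3,-0.032,1],[0.2,-0.1,-0.3,-0.033,1],[0.1,-0.1,-0.3,-0.032,1],[0.2,-0.2,-0.2,-0.033,1],[0.1,-0.1,-0.3,-0.032,1],[0.2,0,-0.2,-0.022,1],[0,-0.1,-0.1,-0.011,1]])

```text
clock: 60.35
tcp_pos: [0.7031, 0.0521, 0.2498]
orientation: [0.546, 0.511, 0.658, -0.088]
wrist_force: [1.5, 0.2, -5.3]
finger_gap: 0.0128
```

```bash
python3 s.py;   python3 - <<'E'
from fit import *
P={n:cam(n) for n in("scene","side")}
save(P["side"],"pics/y3.png",(230,90,430,270),4); save(P["scene"],"pics/y4.png",(130,130,300,280),4)
E
```

```text
t 60.35 tcp [0.7031 0.0521 0.2498] gap 0.0128 F [ 1.54  0.16 -5.3 ]
x [ 0.118  0.577 -0.808] y [0.768 0.463 0.442] z [ 0.63  -0.673 -0.388]
j [-0.297  0.553  0.317  1.405  0.626  0.602]
```

View pics/y3.png

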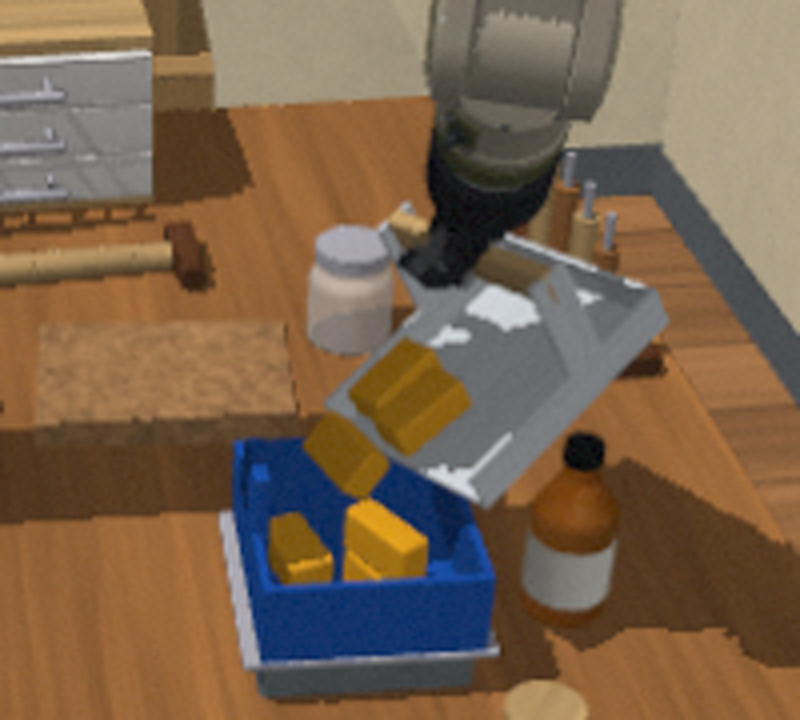

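View pics/y4.png

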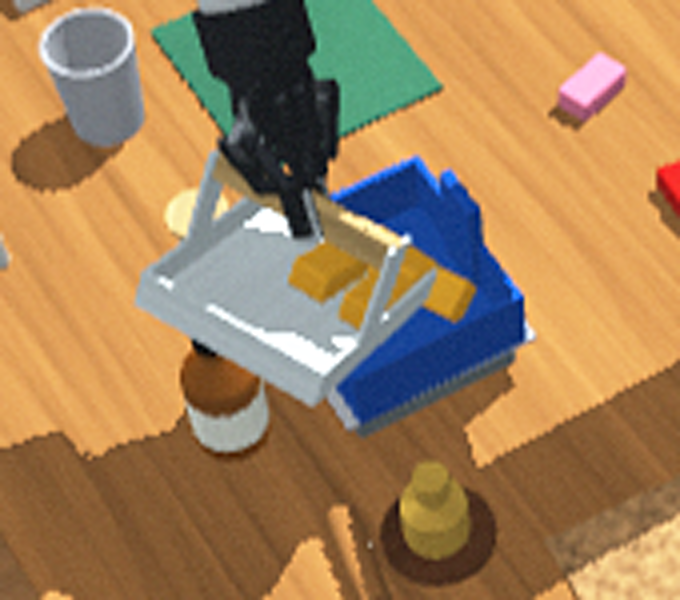

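Call:
servo_tool(moves=[[0,0,0,0,1],[0,0,0,0,1],[0,0,0,0,1],[0,0,0,0,1],[0,0,0,0,1],[0,0,0,0,1],[0.1,-0.1,-0.2,-0.02,1],[0.1,-0.1,-0.2,-0.03,1],[0.1,-0.1,-0.2,-0.03,1],[0,0,0,0,1]])

```text
clock: 61.7
tcp_pos: [0.697, 0.0563, 0.2481]
orientation: [0.566, 0.488, 0.661, -0.061]
wrist_force: [0.1, -0.6, -2.3]
finger_gap: 0.0129
```

```bash
python3 s.py;   python3 - <<'E'
from fit import *
P={n:cam(n) for n in("scene","side")}
save(P["side"],"pics/y5.png",(230,90,430,270),4); save(P["scene"],"pics/y6.png",(130,130,300,280),4)
E
```

```text
t 61.7 tcp [0.697  0.0563 0.2481] gap 0.0129 F [ 0.07 -0.55 -2.27]
x [ 0.117  0.577 -0.809] y [0.716 0.515 0.471] z [ 0.688 -0.634 -0.352]
j [-0.294  0.539  0.29   1.389  0.626  0.527]
```

View pics/y5.png

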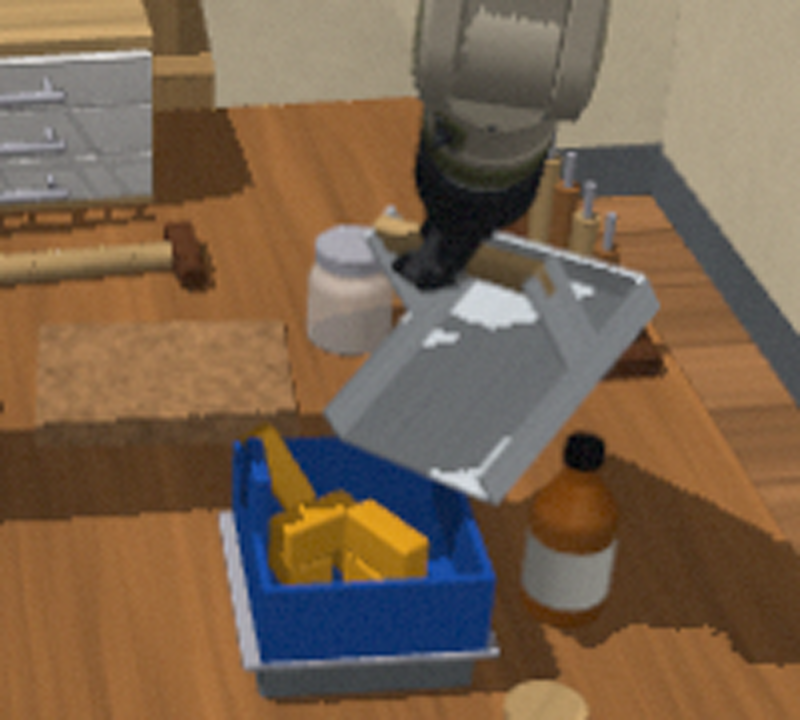

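View pics/y6.png

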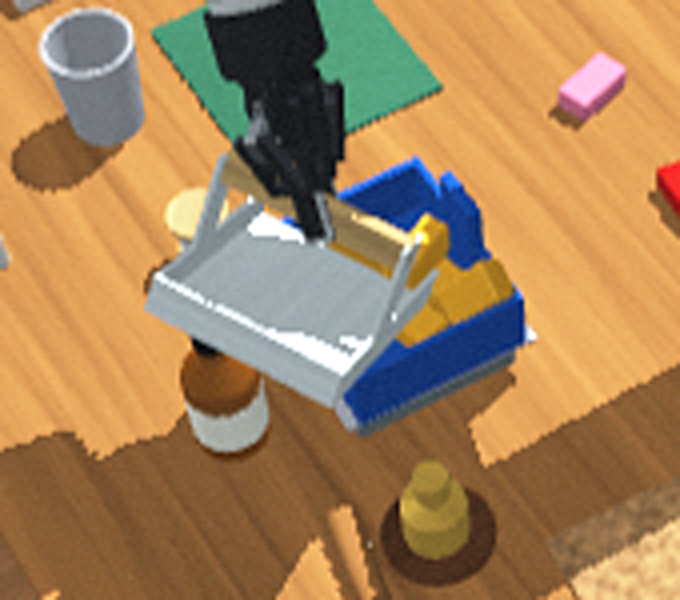

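```bash
python3 pl2.py; T=$(python3 pl2.py | awk '/turn/{print $4}'); python3 plan.py ".705 .065 .33 0 1 2" ".562 .338 .30 $T 1 8"  ".562 .338 .12 0 1 4"
```

```text
turn to grasp 0.873 misalign 2.39
[[-3, 2.4, -1.5, 0, 1], [-3, 2.5, -1.4, 0, 1], [2.1, 0.3, -3.3, 0.109, 1], [2, -0.1, -3.2, 0.109, 1], [2.1, -0.4, -3.3, 0.109, 1], [2, -0.7, -3.2, 0.109, 1], [2.1, -1.2, -3.1, 0.109, 1], [2.1, -1.4, -2.9, 0.109, 1], [2, -1.7, -2.8, 0.109, 1], [2.1, -2.1, -2.5, 0.109, 1]]
[[3.6, -0.1, 2.6, 0, 1], [3.7, -0.2, 2.7, 0, 1], [3.6, -0.1, 2.6, 0, 1], [3.6, -0.2, 2.6, 0, 1], [0, 0, 0, 0, 1], [0, 0, 0, 0, 1], [0, 0, 0, 0, 1], [0, 0, 0, 0, 1], [0, 0, 0, 0, 1], [0, 0, 0, 0, 1]]
end [0.562  0.3381 0.1203] yaw y -8.9
```

Call:
servo_tool(moves=[[-3,2.4,-1.5,0,1],[-3,2.5,-1.4,0,1],[2.1,0.3,-3.3,0.109,1],[2,-0.1,-3.2,0.109,1],[2.1,-0.4,-3.3,0.109,1],[2,-0.7,-3.2,0.109,1],[2.1,-1.2,-3.1,0.109,1],[2.1,-1.4,-2.9,0.109,1],[2,-1.7,-2.8,0.109,1],[2.1,-2.1,-2.5,0.109,1]])

```text
clock: 63.05
tcp_pos: [0.5612, 0.3388, 0.2996]
orientation: [0.305, 0.682, 0.573, -0.336]
wrist_force: [0.5, -0.3, -3.9]
finger_gap: 0.013
```

```bash
python3 s.py; python3 pl2.py; python3 plan.py ".562 .338 .12 0 1 4" ".562 .338 .085 0 1 3";  python3 - <<'E'
from fit import *
P={n:cam(n) for n in("scene","side")}
save(P["side"],"pics/z1.png",(250,150,400,290),5); save(P["scene"],"pics/z2.png",(160,140,310,260),5)
E
```

```text
t 63.05 tcp [0.5612 0.3388 0.2996] gap 0.013 F [ 0.54 -0.32 -3.94]
x [ 0.118  0.577 -0.808] y [ 0.987 -0.157  0.032] z [-0.109 -0.802 -0.588]
j [ 0.16   0.198 -0.09   1.031  0.583  1.954]
turn to grasp -0.003 misalign 2.39
[[3.6, -0.1, 2.7, 0, 1], [3.6, -0.1, 2.6, 0, 1], [3.7, -0.2, 2.7, 0, 1], [3.6, -0.1, 2.6, 0, 1], [0.9, 0, 0.7, 0, 1], [1, -0.1, 0.7, 0, 1], [0.9, 0, 0.7, 0, 1], [0, 0, 0, 0, 1], [0, 0, 0, 0, 1], [0, 0, 0, 0, 1]]
end [0.5618 0.3377 0.0849] yaw y -9.1
```

View pics/z1.png

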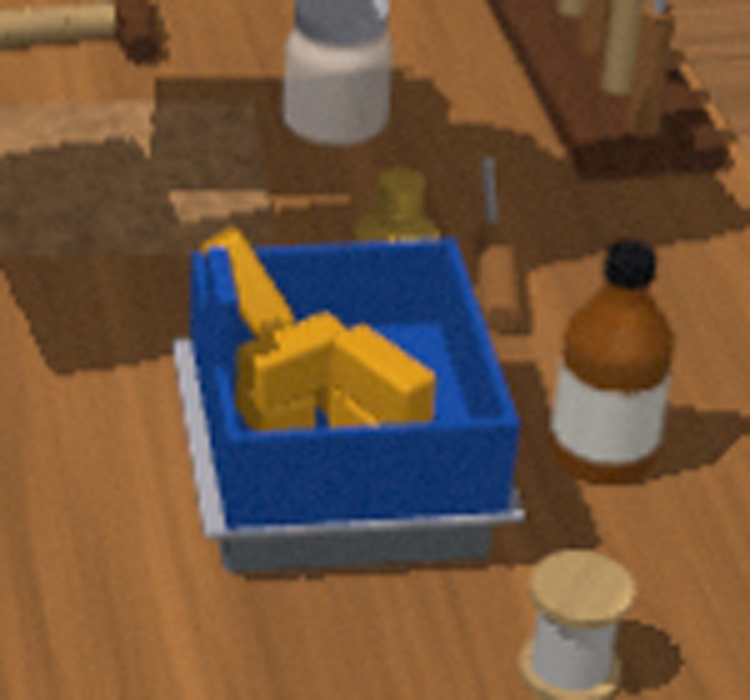

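View pics/z2.png

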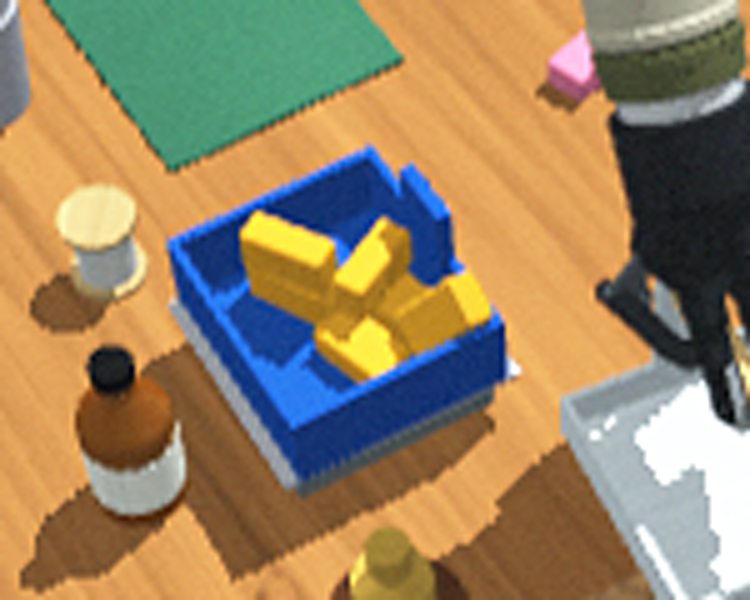

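Call:
servo_tool(moves=[[3.6,-0.1,2.7,-0.003,1],[3.6,-0.1,2.6,0,1],[3.7,-0.2,2.7,0,1],[3.6,-0.1,2.6,0,1],[0.9,0,0.7,0,1],[1,-0.1,0.7,0,1],[1,0,0.7,0,1],[0,0,0,0,1],[0,0,0,0,0.5],[0,0,0,0,-0.2]])

```text
clock: 64.4
tcp_pos: [0.564, 0.3373, 0.0851]
orientation: [0.308, 0.682, 0.574, -0.333]
wrist_force: [-0.2, -0.4, 0.2]
finger_gap: 0.0384
```

```bash
python3 s.py
```

```text
t 64.4 tcp [0.564  0.3373 0.0851] gap 0.0384 F [-0.23 -0.42  0.25]
x [ 0.119  0.577 -0.808] y [ 0.988 -0.152  0.037] z [-0.101 -0.802 -0.588]
j [ 0.156  0.367 -0.428  0.525  0.584  1.943]
```

Call:
servo_tool(moves=[[0,0,0,0,-0.2],[-3,0,0,0,-0.2],[-4,0,0,0,-0.2],[-5,0,0,0,-0.2],[-5,0,-1,0,-0.2],[-4,0,-3,0,-0.2],[-4,-4,-3,0,-0.2],[0,0,0,0,-0.2],[0,0,0,0,-0.2],[0,0,0,0,-0.2]])

```text
clock: 65.65
tcp_pos: [0.5024, 0.2549, 0.3228]
orientation: [0.307, 0.681, 0.574, -0.335]
wrist_force: [0.6, 0.5, -0.2]
finger_gap: 0.0511
```

```bash
python3 s.py;  python3 - <<'E'
from fit import *
P={n:cam(n) for n in("scene","side")}
save(P["side"],"pics/z3.png",(190,110,400,300),3.5); save(P["scene"],"pics/z4.png",(160,130,370,310),3.5)
obs=[(P[n],m[0][1]) for n in P for m in [masks("tub",P[n])] if m]
print([ (o[1].sum()) for o in obs]); print(np.round(fit("tub",obs,.6285,0,.0425,-.05),4))
obs=[(P[n],m[0][1]) for n in P for m in [masks("tray",P[n])] if m]
print([ (o[1].sum()) for o in obs]); print(np.round(fit("tray",obs,.539,.3268,.004,3.011),4))
save(cam("wrist"),"pics/z5.png")
E
```

```text
t 65.65 tcp [0.5024 0.2549 0.3228] gap 0.0511 F [ 0.57  0.54 -0.18]
x [ 0.115  0.576 -0.809] y [ 0.988 -0.152  0.033] z [-0.104 -0.803 -0.587]
j [ 0.004  0.072 -0.174  1.181  0.614  1.763]
[np.int64(1920), np.int64(2426)]
[ 0.6293  0.002  -0.0423  0.7675]
[np.int64(3020), np.int64(1921)]
[0.5435 0.3253 2.984  0.0229]
```

View pics/z3.png

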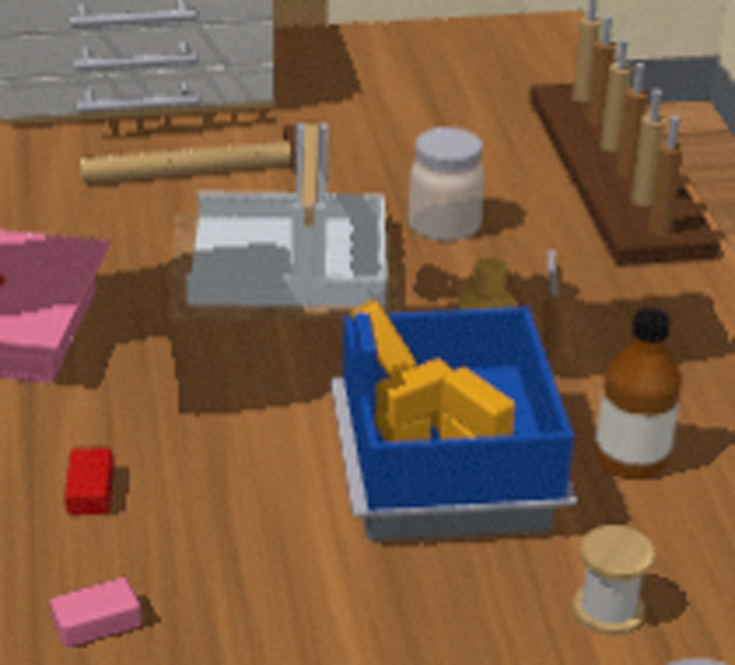

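View pics/z4.png

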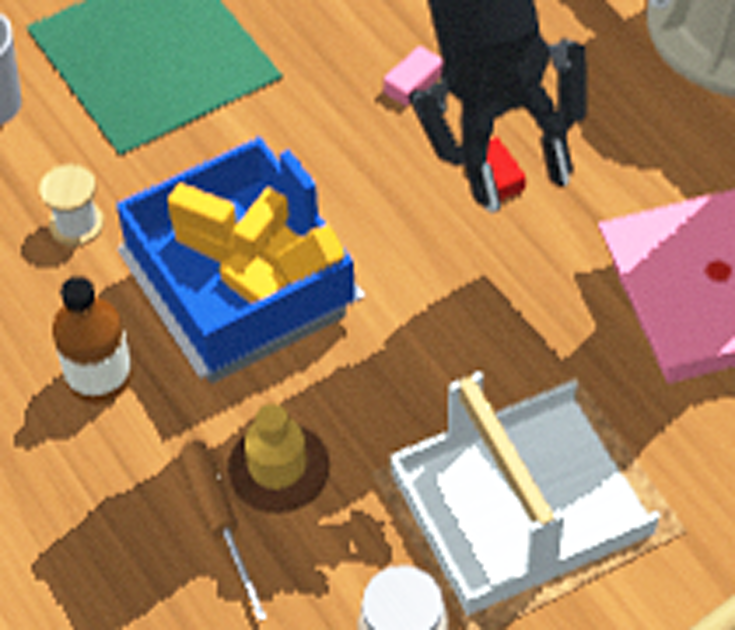

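```bash
cat > pl3.py <<'E'
from h import *
import sys
yaw=float(sys.argv[1])
s=st(); q=s["orientation"]; M=R.from_quat(np.r_[q[1:],q[0]]).as_matrix()
ex=np.array([np.cos(yaw),np.sin(yaw),0])
ts=np.linspace(-np.pi,np.pi,6283); v=[(M@R.from_rotvec([t,0,0]).as_matrix())[:,1]@ex for t in ts]
t=ts[int(np.argmax(v))]; print("turn",round(t,3),"misalign",round(np.degrees(np.arccos(max(v))),2), "pre", np.round(np.array(list(map(float,sys.argv[2:5])))-.09*M[:,0],4))
E
python3 pl3.py -.045 .5601 .008 .124; python3 plan.py ".5497 -.0438 .26 -.092 -.2 8" ".5497 -.0438 .197 0 -.2 2"
```

```text
turn -0.067 misalign 5.21 pre [ 0.5496 -0.0439  0.1968]
[[-1.4, 1.1, 3.4, -0.011, -0.2], [-1.5, 1.1, 3.4, -0.011, -0.2], [-1.4, 1.1, 3.5, -0.011, -0.2], [-1.4, 1, 3.4, -0.011, -0.2], [-1.5, 0.9, 3.5, -0.011, -0.2], [-1.4, 1, 3.4, -0.011, -0.2], [-1.5, 0.9, 3.5, -0.011, -0.2], [-1.4, 0.8, 3.5, -0.011, -0.2], [2.5, -0.3, 1.8, 0, -0.2], [2.6, -0.2, 1.8, 0, -0.2]]
end [ 0.55   -0.0435  0.1972] yaw y -4.7
```

Call:
servo_tool(moves=[[-1.4,1.1,3.4,-0.008,-0.2],[-1.5,1.1,3.4,-0.008,-0.2],[-1.4,1.1,3.5,-0.008,-0.2],[-1.4,1,3.4,-0.008,-0.2],[-1.5,0.9,3.5,-0.008,-0.2],[-1.4,1,3.4,-0.008,-0.2],[-1.5,0.9,3.5,-0.008,-0.2],[-1.4,0.8,3.5,-0.009,-0.2],[2.5,-0.3,1.8,0,-0.2],[0,0,0,0,-0.2]])

```text
clock: 67.25
tcp_pos: [0.545, -0.0441, 0.2268]
orientation: [0.327, 0.671, 0.585, -0.316]
wrist_force: [-0.6, 0.0, 0.6]
finger_gap: 0.051
```

```bash
python3 s.py;  python3 pl3.py -.045 .5601 .008 .124; python3 - <<'E'
from fit import *
save(cam("wrist"),"pics/z6.png")
p=cam("side"); save(p,"pics/z7.png",(250,150,400,290),5)
E
```

```text
t 67.25 tcp [ 0.545  -0.0441  0.2268] gap 0.051 F [-0.59  0.04  0.57]
x [ 0.115  0.578 -0.808] y [ 0.993 -0.101  0.069] z [-0.041 -0.81  -0.586]
j [-0.548  0.366 -0.043  1.408  0.587  1.027]
turn -0.005 misalign 5.09 pre [ 0.5498 -0.044   0.1967]
```

View pics/z6.png

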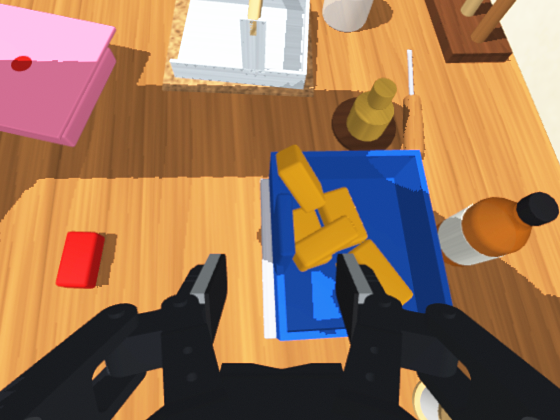

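View pics/z7.png

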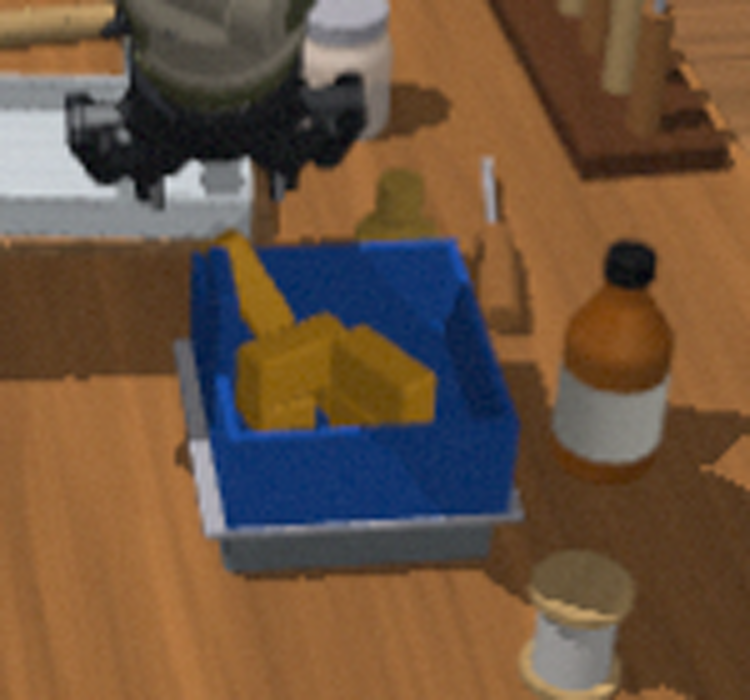

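```bash
python3 plan.py ".5496 -.044 .2005 0 .15 2" ".56 .008 .128 0 .15 5" ".56 .008 .128 0 1 3"
```

```text
[[1.2, 0.1, 0.8, 0, 0.15], [1.2, 0.1, 0.9, 0, 0.15], [1.8, 0, 0, 0, 0.15], [1.8, 0, 0, 0, 0.15], [1.8, 0, 0, 0, 0.15], [1.8, 0, 0, 0, 0.15], [1.7, -0.1, 0, 0, 0.15], [0, 0, 0, 0, 1], [0, 0, 0, 0, 1], [0, 0, 0, 0, 1]]
end [0.5595 0.0075 0.1282] yaw y -5.7
```

Call:
servo_tool(moves=[[1.2,0.1,0.8,-0.005,0.15],[1.2,0.1,0.9,0,0.15],[1.8,0,0,0,0.15],[1.8,0,0,0,0.15],[1.8,0,0,0,0.15],[1.8,0,0,0,0.15],[1.7,0,0,0,0.15],[0,0,0,0,0.15],[0,0,0,0,0.15],[0,0,0,0,0.15]])

```text
clock: 68.6
tcp_pos: [0.561, 0.0065, 0.1283]
orientation: [0.332, 0.67, 0.585, -0.314]
wrist_force: [-1.7, -1.1, 0.3]
finger_gap: 0.0359
```

```bash
python3 s.py; python3 - <<'E'
from fit import *
save(cam("wrist"),"pics/z8.png",(150,150,450,420),2.5)
p=cam("side"); save(p,"pics/z9.png",(250,150,400,290),5)
E
```

```text
t 68.6 tcp [0.561  0.0065 0.1283] gap 0.0359 F [-1.66 -1.08  0.34]
x [ 0.119  0.576 -0.809] y [ 0.992 -0.096  0.077] z [-0.033 -0.812 -0.583]
j [-0.452  0.413 -0.225  1.111  0.606  1.134]
```

View pics/z8.png

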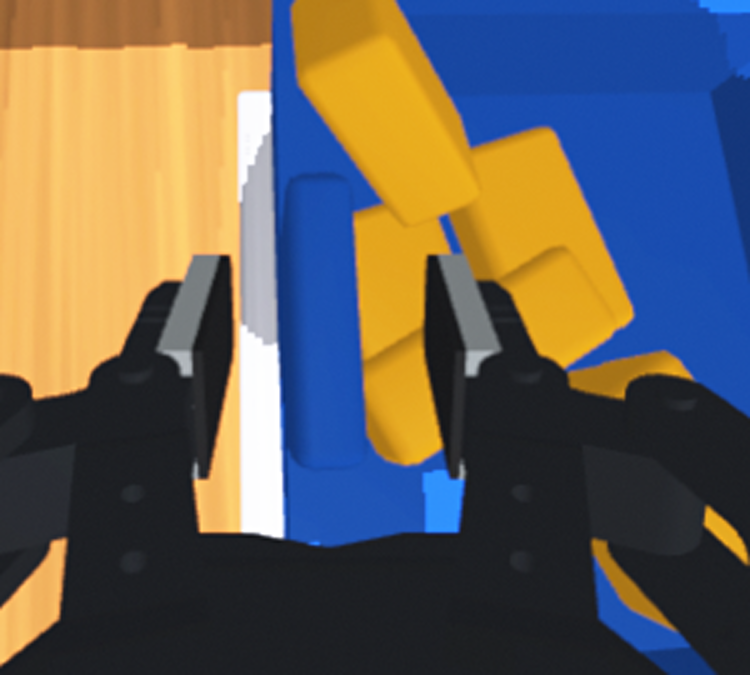

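View pics/z9.png

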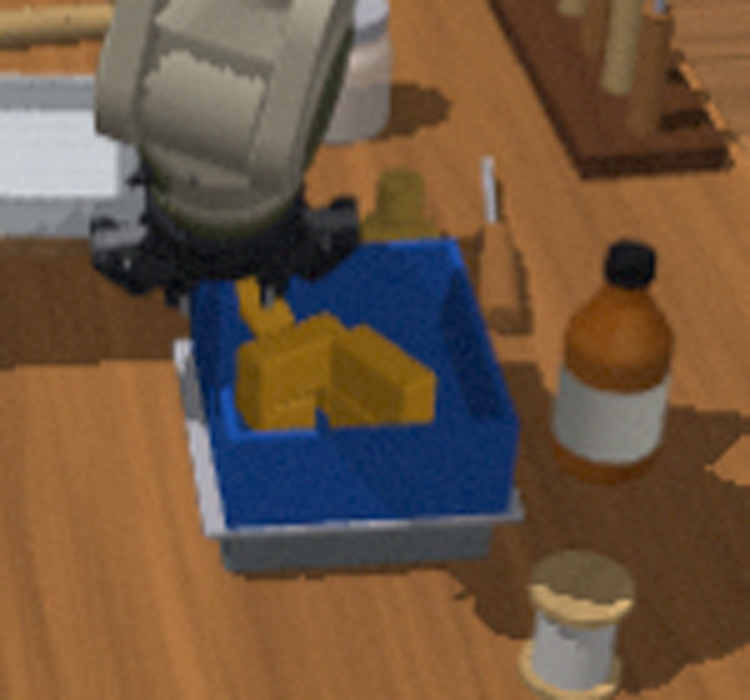

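Call:
servo_tool(moves=[[0,0,0,0,0.5],[0,0,0,0,0.8],[0,0,0,0,1],[0,0,0,0,1],[-0.8,0.1,-0.6,0,1],[-0.8,0.1,-0.6,0,1],[-1.6,0.2,-1.2,0,1],[-1.6,0.2,-1.2,0,1],[-0.8,0.1,-0.6,0,1],[0,0,0,0,1]], grip_force=80)

```text
clock: 69.95
tcp_pos: [0.5628, 0.008, 0.1987]
orientation: [0.332, 0.67, 0.585, -0.314]
wrist_force: [0.5, -0.2, -5.5]
finger_gap: 0.0109
```

```bash
python3 s.py; python3 - <<'E'
from fit import *
p=cam("side"); save(p,"pics/za.png",(230,110,400,270),4.5)
p=cam("scene"); save(p,"pics/zb.png",(160,100,310,240),5)
E
```

```text
t 69.95 tcp [0.5628 0.008  0.1987] gap 0.0109 F [ 0.55 -0.23 -5.45]
x [ 0.119  0.576 -0.809] y [ 0.992 -0.095  0.078] z [-0.032 -0.812 -0.583]
j [-0.448  0.358 -0.12   1.268  0.607  1.138]
```

View pics/za.png

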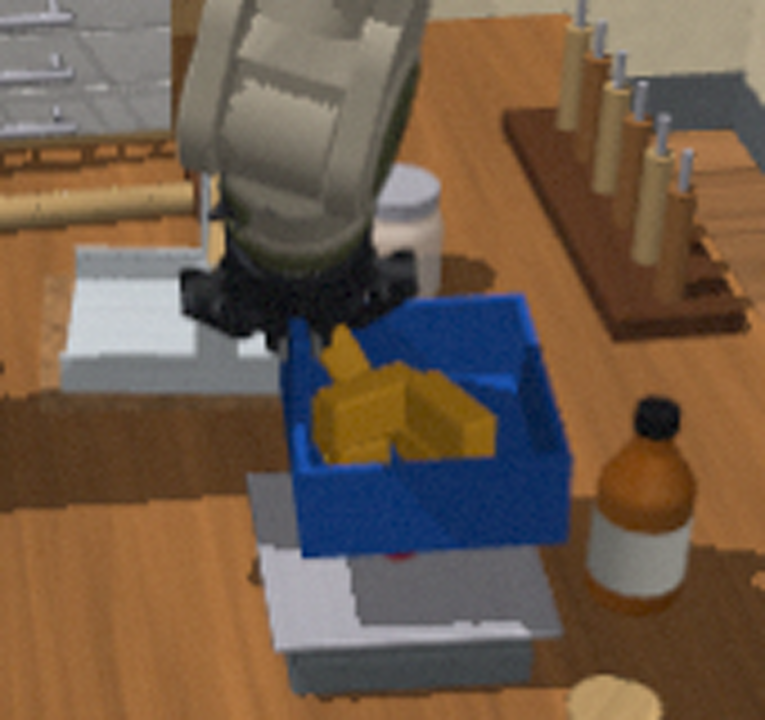

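View pics/zb.png

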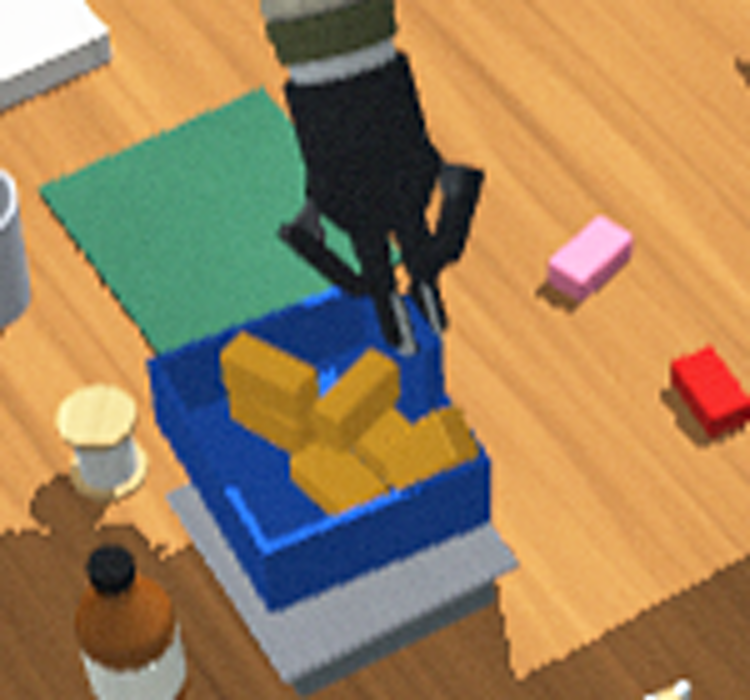

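```bash
python3 ramp.py ".473 -.3195 .215 0 1 20"
```

```text
[[-0.4, -0.1, 0.5, 0, 1], [-0.8, -0.2, 0.9, 0, 1], [-1.2, -0.3, 1.5, 0, 1], [-1.2, -0.3, 1.4, 0, 1], [-1.1, -0.3, 1.4, 0, 1], [-1.2, -0.3, 1.5, 0, 1], [-1.2, -0.4, 1.4, 0, 1], [-1.2, -0.3, 1.5, 0, 1], [-1.2, -0.3, 1.4, 0, 1], [-1.2, -0.3, 1.4, 0, 1]]
[[-1.2, -0.3, 1.5, 0, 1], [-1.1, -0.3, 1.4, 0, 1], [-1.2, -0.3, 1.4, 0, 1], [-1.2, -0.3, 1.5, 0, 1], [-1.2, -0.3, 1.4, 0, 1], [-1.2, -0.3, 1.5, 0, 1], [-1.2, -0.4, 1.4, 0, 1], [-1.2, -0.3, 1.4, 0, 1], [-0.8, -0.2, 1, 0, 1], [-0.4, -0.1, 0.5, 0, 1]]
end [ 0.4727 -0.32    0.2152]
```

Call:
servo_tool(moves=[[-0.4,-0.1,0.5,0,1],[-0.8,-0.2,0.9,0,1],[-1.2,-0.3,1.5,0,1],[-1.2,-0.3,1.4,0,1],[-1.1,-0.3,1.4,0,1],[-1.2,-0.3,1.5,0,1],[-1.2,-0.4,1.4,0,1],[-1.2,-0.3,1.5,0,1],[-1.2,-0.3,1.4,0,1],[-1.2,-0.3,1.4,0,1]])

```text
clock: 71.3
tcp_pos: [0.5174, -0.1568, 0.2073]
orientation: [0.331, 0.67, 0.585, -0.314]
wrist_force: [0.5, 0.6, -4.7]
finger_gap: 0.0107
```

Call:
servo_tool(moves=[[-1.2,-0.3,1.5,0,1],[-1.1,-0.3,1.4,0,1],[-1.2,-0.3,1.4,0,1],[-1.2,-0.3,1.5,0,1],[-1.2,-0.3,1.4,0,1],[-1.2,-0.3,1.5,0,1],[-1.2,-0.4,1.4,0,1],[-1.2,-0.3,1.4,0,1],[-0.8,-0.2,1,0,1],[-0.4,-0.1,0.5,0,1]])

```text
clock: 72.55
tcp_pos: [0.4728, -0.321, 0.2155]
orientation: [0.331, 0.67, 0.585, -0.314]
wrist_force: [-0.2, -0.5, -5.4]
finger_gap: 0.0106
```

```bash
python3 s.py; python3 ramp.py ".473 -.3195 .11 0 1 9" ".473 -.3195 .094 0 1 5"; python3 - <<'E'
from fit import *
p=cam("side"); save(p,"pics/zc.png",(200,180,440,400),3)
E
```

```text
t 72.55 tcp [ 0.4728 -0.321   0.2155] gap 0.0106 F [-0.17 -0.45 -5.43]
x [ 0.118  0.577 -0.809] y [ 0.992 -0.096  0.076] z [-0.034 -0.811 -0.584]
j [-0.968  0.641  0.348  1.745  0.438  0.569]
[[0.4, 0, 0.3, 0, 1], [0.8, -0.1, 0.6, 0, 1], [1.3, -0.1, 0.8, 0, 1], [1.2, -0.1, 0.9, 0, 1], [1.2, -0.2, 0.8, 0, 1], [1.3, -0.1, 0.9, 0, 1], [1.2, -0.1, 0.9, 0, 1], [0.8, -0.1, 0.5, 0, 1], [0.4, 0, 0.3, 0, 1], [0.1, 0, 0.1, 0, 1]]
[[0.3, 0, 0.2, 0, 1], [0.5, -0.1, 0.3, 0, 1], [0.3, 0, 0.3, 0, 1], [0.1, 0, 0.1, 0, 1], [0, 0, 0, 0, 1], [0, 0, 0, 0, 1], [0, 0, 0, 0, 1], [0, 0, 0, 0, 1], [0, 0, 0, 0, 1], [0, 0, 0, 0, 1]]
end [ 0.4732 -0.3199  0.094 ]
```

View pics/zc.png

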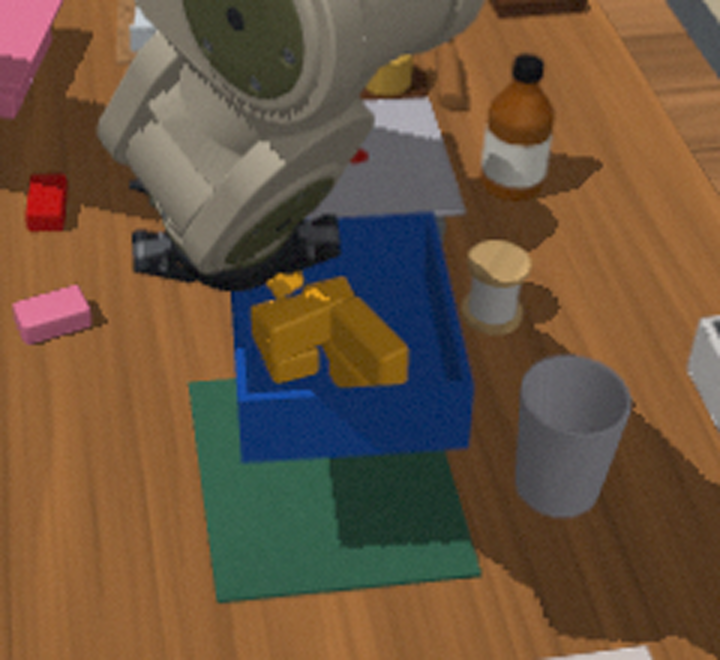

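Call:
servo_tool(moves=[[0.4,0,0.3,0,1],[0.8,-0.1,0.6,0,1],[1.3,-0.1,0.8,0,1],[1.2,-0.1,0.9,0,1],[1.2,-0.2,0.8,0,1],[1.3,-0.1,0.9,0,1],[1.2,-0.1,0.9,0,1],[0.8,-0.1,0.5,0,1],[0.7,0,0.5,0,1],[0.3,0,0.2,0,1]])

```text
clock: 73.85
tcp_pos: [0.4737, -0.3182, 0.103]
orientation: [0.331, 0.67, 0.585, -0.314]
wrist_force: [0.1, -0.1, -4.0]
finger_gap: 0.0105
```

```bash
python3 s.py; python3 ramp.py ".473 -.3195 .091 0 1 5"; python3 - <<'E'
from fit import *
p=cam("side"); save(p,"pics/zd.png",(200,180,440,400),3)
E
```

```text
t 73.85 tcp [ 0.4737 -0.3182  0.103 ] gap 0.0105 F [ 0.1  -0.15 -4.01]
x [ 0.117  0.577 -0.808] y [ 0.993 -0.096  0.076] z [-0.033 -0.811 -0.584]
j [-0.964  0.702  0.175  1.51   0.439  0.572]
[[0.1, 0, 0.1, 0, 1], [0.2, -0.1, 0.2, 0, 1], [0.3, 0, 0.2, 0, 1], [0.2, 0, 0.2, 0, 1], [0.1, -0.1, 0.1, 0, 1], [0, 0, 0, 0, 1], [0, 0, 0, 0, 1], [0, 0, 0, 0, 1], [0, 0, 0, 0, 1], [0, 0, 0, 0, 1]]
end [ 0.4726 -0.3193  0.0909]
```

View pics/zd.png

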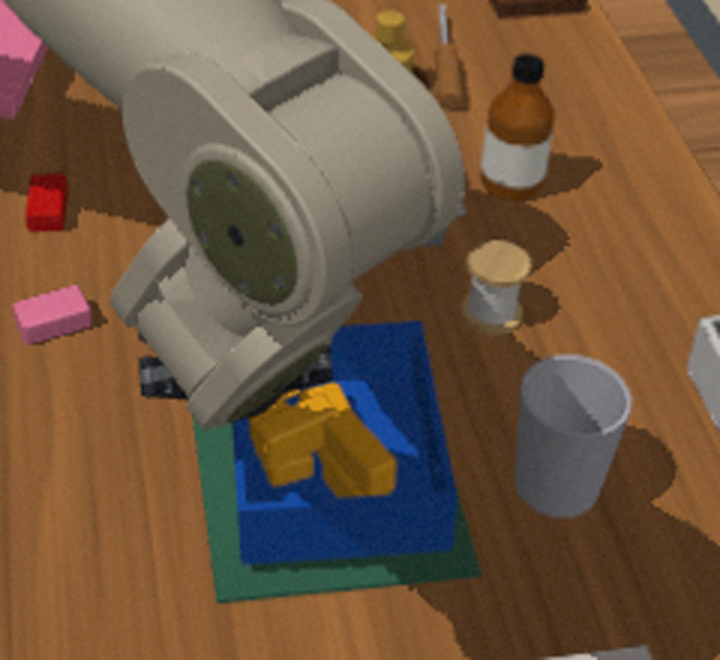

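Call:
servo_tool(moves=[[0.1,0,0.1,0,1],[0.2,-0.1,0.2,0,1],[0.3,0,0.2,0,1],[0.2,0,0.2,0,1],[0.1,0,0.1,0,1],[0,0,0,0,1],[0,0,0,0,1],[0,0,0,0,1],[0,0,0,0,1],[0,0,0,0,1]], grip_force=25)

```text
clock: 75.15
tcp_pos: [0.4735, -0.3194, 0.0914]
orientation: [0.331, 0.67, 0.585, -0.314]
wrist_force: [0.8, 0.3, -5.2]
finger_gap: 0.0104
```

```bash
python3 s.py
```

```text
t 75.15 tcp [ 0.4735 -0.3194  0.0914] gap 0.0104 F [ 0.76  0.31 -5.18]
x [ 0.118  0.576 -0.809] y [ 0.993 -0.095  0.076] z [-0.033 -0.812 -0.583]
j [-0.965  0.713  0.165  1.489  0.439  0.571]
```

Call:
servo_tool(moves=[[0.2,0,0.1,0,1],[0.2,0,0.1,0,1],[0.1,0,0.1,0,1],[0,0,0,0,1],[0,0,0,0,1],[0,0,0,0,1],[0,0,0,0,1],[0,0,0,0,1],[0,0,0,0,1],[0,0,0,0,1]])

```text
clock: 76.4
tcp_pos: [0.4744, -0.3189, 0.0895]
orientation: [0.332, 0.671, 0.584, -0.314]
wrist_force: [-4.0, -0.9, 15.5]
finger_gap: 0.0105
```

```bash
python3 s.py; python3 - <<'E'
from fit import *
p=cam("scene"); save(p,"pics/ze.png",(140,80,290,210),5)
E
```

```text
t 76.4 tcp [ 0.4744 -0.3189  0.0895] gap 0.0105 F [-3.99 -0.86 15.52]
x [ 0.12   0.576 -0.808] y [ 0.992 -0.097  0.078] z [-0.033 -0.812 -0.583]
j [-0.965  0.713  0.16   1.483  0.441  0.572]
```

View pics/ze.png

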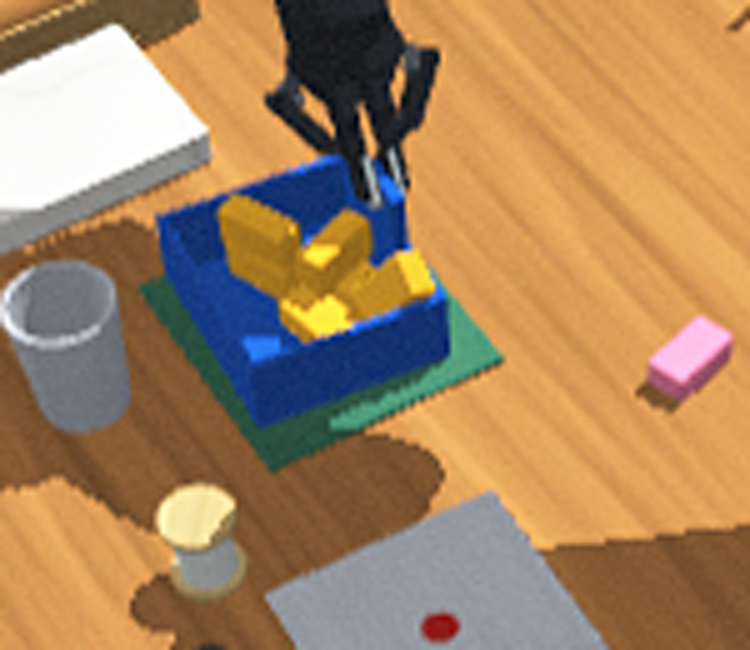

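Call:
servo_tool(moves=[[-0.2,0,-0.1,0,1],[0,0,0,0,0.8],[0,0,0,0,0.5],[0,0,0,0,0.2],[0,0,0,0,0.15],[0,0,0,0,0.15],[-2,0,0,0,0.15],[-3,0,0,0,0.15],[-4,0,0,0,0.15],[-4,0,0,0,0.15]])

```text
clock: 77.7
tcp_pos: [0.4583, -0.3946, 0.1938]
orientation: [0.331, 0.67, 0.585, -0.314]
wrist_force: [0.6, -0.8, 0.1]
finger_gap: 0.0362
```

Call:
servo_tool(moves=[[-4,-2,-3,0,0.15],[-4,-2,-3,0,0.15],[-4,-4,-3,0,0.15],[-4,-4,-3,0,0.15],[0,0,0,0,0.15],[0,0,0,0,0.15],[0,0,0,0,0.15],[0,0,0,0,0.15],[0,0,0,0,0.15],[0,0,0,0,0.15]])

```text
clock: 78.95
tcp_pos: [0.3269, -0.3778, 0.3806]
orientation: [0.331, 0.67, 0.586, -0.314]
wrist_force: [-0.1, 0.2, 0.2]
finger_gap: 0.0363
```

```bash
python3 s.py; python3 - <<'E'
from fit import *
P={n:cam(n) for n in("scene","side")}
save(P["side"],"pics/zf.png",(200,100,440,400),2); save(P["scene"],"pics/zg.png",(130,80,370,310),3)
obs=[(P[n],m[0][1]) for n in P for m in [masks("tub",P[n])] if m]
print([ (o[1].sum()) for o in obs]); print("tub",np.round(fit("tub",obs,.541,-.324,.004,-.05),4))
obs=[(P[n],m[0][1]) for n in P for m in [masks("tray",P[n])] if m]
print("tray",np.round(fit("tray",obs,.5435,.3253,.004,2.984),4))
obs=[(P[n],m[0][1]) for n in P for m in [masks("weight",P[n])] if m]
print("weight",np.round(fit("weight",obs,.698,.176,.006,0.),4))
obs=[(P[n],m[0][1]) for n in P for m in [masks("coaster",P[n])] if m]
for n in P:
  print([(round(d["conf"],2),np.round(onz(P[n],d["location"],0),3)) for d in models.pinpoint("coaster",P[n])][:2])
E
```

```text
t 78.95 tcp [ 0.3269 -0.3778  0.3806] gap 0.0363 F [-0.12  0.16  0.22]
x [ 0.117  0.577 -0.808] y [ 0.993 -0.095  0.076] z [-0.033 -0.811 -0.584]
j [-1.212  0.585  0.638  2.177  0.317  0.338]
[np.int64(1462), np.int64(3988)]
tub [ 0.5448 -0.3311 -0.1155  0.771 ]
tray [0.5435 0.3252 2.9828 0.0346]
weight [0.6976 0.1742 0.0564 0.0834]
[(0.72, array([0.698, 0.164, 0.   ]))]
[(0.73, array([0.686, 0.166, 0.   ]))]
```

View pics/zf.png

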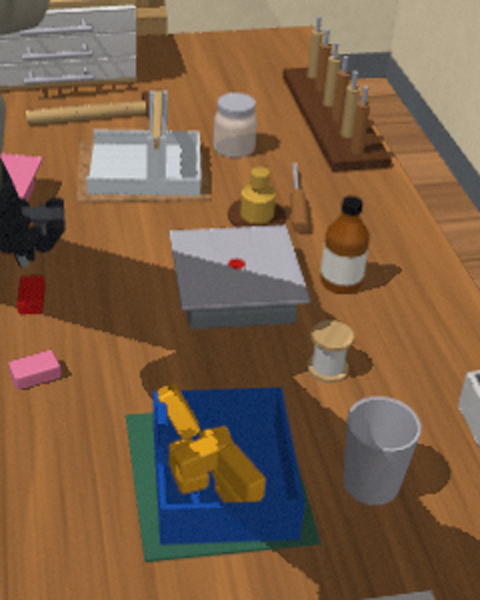

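View pics/zg.png

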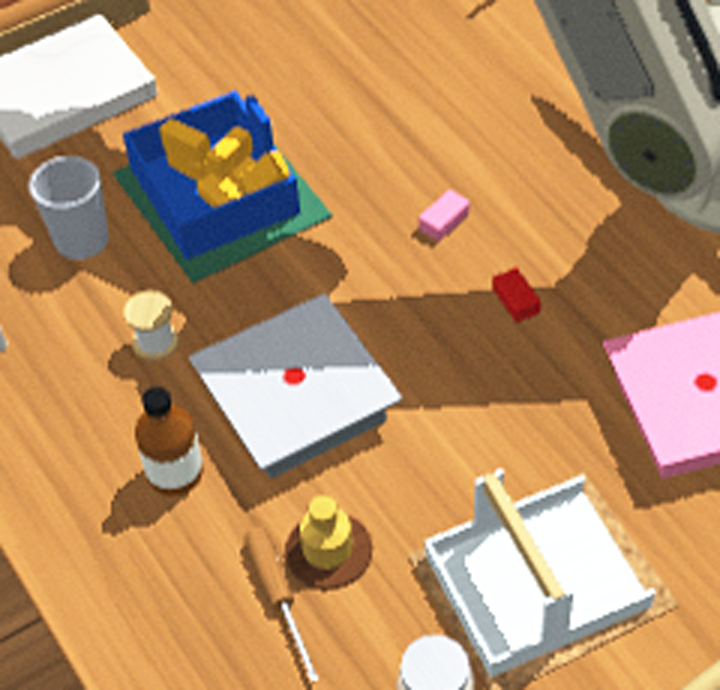

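```bash
python3 - <<'E'
from fit import *
P={n:cam(n) for n in("scene","side")}
obs=[]
for n in P:
    im=P[n]["pixels"].astype(int); b,g,r=im[...,0],im[...,1],im[...,2]
    m=(b>g+35)&(b>r+50)                    # blue
    w=(r>b+70)&(r>110)&(g>b+50)            # amber
    c=proj(P[n],[.541,-.324,.03])[0]; yy,xx=np.mgrid[:420,:560]; near=np.hypot(xx-c[0],yy-c[1])<60
    blue=(m&near).astype(np.uint8); hull=cv2.convexHull(np.argwhere(blue)[:,::-1].astype(np.int32))
    hm=np.zeros((420,560),np.uint8); cv2.fillConvexPoly(hm,hull,1)
    u=((blue>0)|(w&near&(hm>0))); u=cv2.morphologyEx(u.astype(np.uint8),cv2.MORPH_CLOSE,np.ones((5,5)))>0
    obs.append((P[n],u)); print(n,u.sum())
r=fit("tub",obs,.541,-.324,.004,-.05); print(np.round(r,4))
it=[("tub",r[0],r[1],.004,r[2]),("tub_mat",.541,-.324,0,-.028)]
overlay(P["side"],it,"pics/zh.png",(240,270,400,400),4.5); overlay(P["scene"],it,"pics/zi.png",(150,90,270,190),5)
E
```

```text
scene 2122
side 5215
[ 0.5443 -0.3314 -0.104   0.0224]
```

View pics/zh.png

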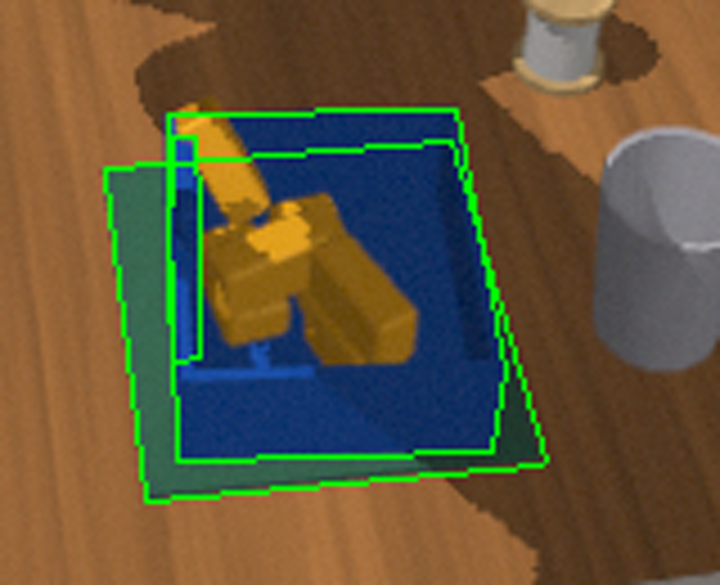

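View pics/zi.png

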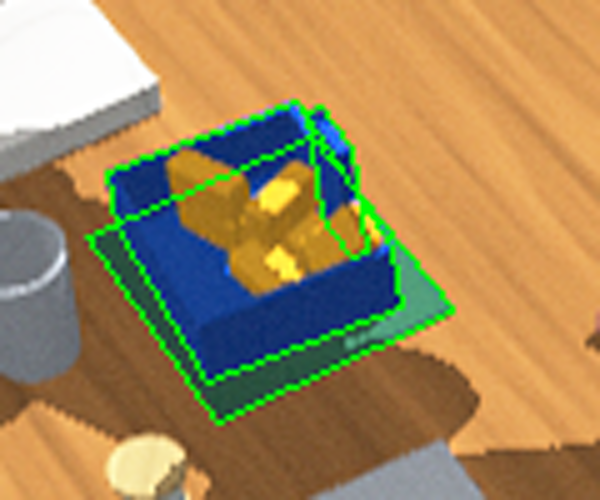

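```bash
python3 - <<'E'
from fit import *
P={n:cam(n) for n in("scene","side")}
def tri(a,b):
    o1,w1=ray(P["scene"],a); o2,w2=ray(P["side"],b)
    t=np.linalg.lstsq(np.c_[w1,-w2],o2-o1,rcond=None)[0]; p,q=o1+w1*t[0],o2+w2*t[1]
    X=(p+q)/2; d=X-np.array([.5443,-.3314,.004]); c,s=np.cos(-.104),np.sin(-.104)
    return "tub frame mm",np.round(1000*np.array([c*d[0]+s*d[1],-s*d[0]+c*d[1],d[2]])),"gap",round(1000*np.linalg.norm(p-q))
print(tri((224,135),(283.3,295.1)))
save(P["scene"],"pics/zj.png",(195,105,245,155),12); save(P["side"],"pics/zk.png",(270,285,330,345),12)
E
```

```text
('tub frame mm', array([-63.,  72.,  74.]), 'gap', 5)
```

View pics/zj.png

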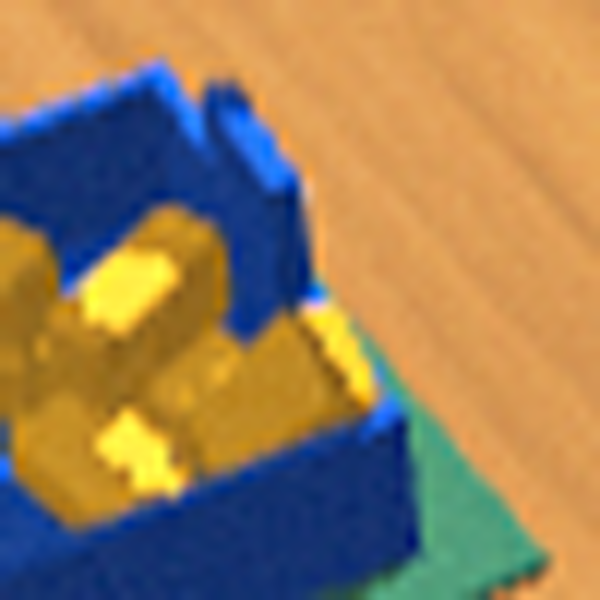

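View pics/zk.png

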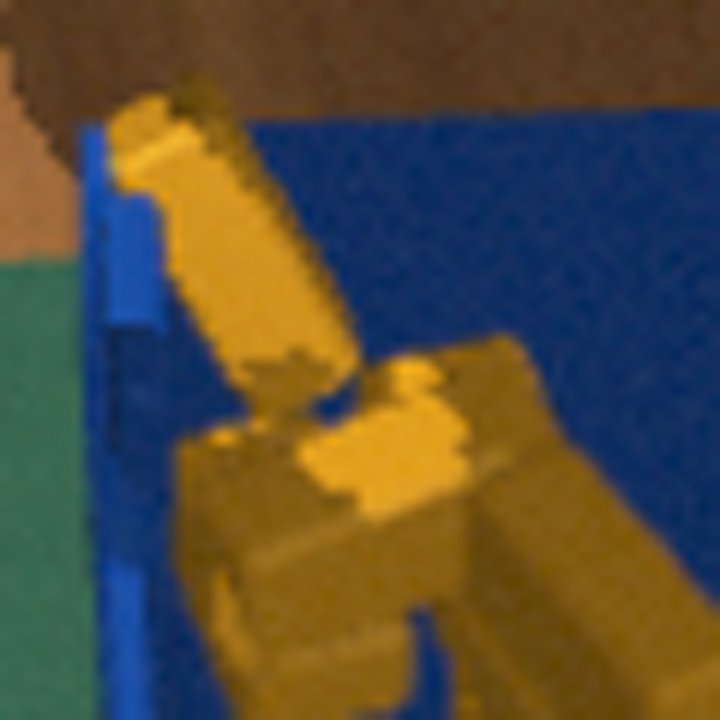

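```bash
python3 - <<'E'
from h import *
print(order.hand_in()); print(st()["clock"])
E
```

```text
the job is handed in; nothing more can be done
None
the job is handed in; nothing more can be done
```

The job is handed in, with the arm clear at about 79 s of the 210 s allowed; the interface reports no verdict.

**What I did**
- I stood the check weight on the coaster, moved the pan's wax block and the three bench blocks into the tray, and set the tub on the pan. The pink and red look-alike blocks and the pink pan were left alone.
- The moves only allow turning about the tool's own axis. So I leaned the tool 36° by pushing it past its reach at arm's length, gripped the tray's bar that way, and turned it about the leaning axis over the tub. All six blocks slid in.
- I put the tray back on its cork mat and left the tub untouched on the pan meanwhile. Then I carried the full tub to its green mat.

**Last checks from the images**

| Thing | Off its centre | Limit |
|---|---|---|
| Tub on the pan | about 3–4 mm | 22 mm |
| Tub on its green mat | about 8 mm, upright | 30 mm |
| Tray on its cork mat | about 5 mm, level | 30 mm |
| Weight on the coaster | about 3 mm by outline fit, up to about 10 mm by the network's coaster point | 25 mm |

All six blocks went into the tub. No bystander looks moved in the pictures, though I did not measure them.

**Uncertain points**
- One block leans in the tub's corner beside the tab, its top end about 74 mm above the tub's underside. I estimate its centre at about 55 mm, inside the 80 mm limit, but did not measure it directly.
- When setting the tub down I pressed for a moment with about 15 N, then eased off before releasing.
- The network's outline fit for the filled tub matched poorly because the wax covers part of it. I refitted it from blue and amber colour, which gave nearly the same position.

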